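Unlock the kiri box table: key lock first, then the slide bolt it pins

TASK

The kiri-wood box table is shut by a brass slide bolt, and the bolt is pinned by a push lock. Take the key from its small tray, push it fully into the lock, turn it clockwise to its stop so that the sprung plunger comes all the way up, turn the key back home in the raised plunger, withdraw it and put it back in its tray, lying or leaning. Then draw the bolt fully back so that the top rises open by itself, and leave the mortar, vial, tablet tube and spoon where they are.

Things in the scene. Friction and masses are not known exactly. Their poses are not given: they have to be found in the camera images.
- box_table: Fixed pale kiri-wood box, 300 mm deep (its x), 340 wide (y), 100 high; origin at the centre of its underside, front to its -x. Its top face is a fixed front board (x -150 to -30 mm), which carries lock and bolt on its centre line y = 0 and the vial and tube about 125 mm to either side, and behind that the hinged top (x -30 to +150).
- lid (a joint): Angle of the hinged top, rad: 0 shut, flush with the front board; 0.9 open. Hinged along its rear edge. A lift spring raises it by itself in about 2 s once the bolt is clear, and holds it up; until then the nose of the bolt lies over the strike plate on its front edge.
- bolt (a joint): Travel of the brass slide bolt, m: 0 forward (shut), 0.030 fully back. It slides along the box's -x (to the front), stays where left, needs about 3 N. Until the plunger is up, the plunger's pin stands in a hole of the bolt and blocks it.
- bolt_knob (a point): Middle of the bolt's upright round brass knob: 15 mm in diameter, its top 11 mm above this point, and free from 11 mm below this point upwards. It is 47 mm in front (box -x) of the lock axis when shut, and moves with the bolt.
- plunger (a joint): Rise of the steel lock plunger, m: 0 in (locked), 0.009 fully out. A 5 N spring lifts it once the plug is turned past about 0.9 rad, but only as far as the key is let up, as the key's tip bears on the keyway's floor. Fully up, the plug turns home freely and the plunger stays up; turned back sooner, the plug jams or locks again.
- plug (a joint): Angle of the round brass plug with the keyway, inside the plunger, rad: 0 home, 1.2 at its stop, turning clockwise seen from above. It stays where it is left (friction 0.02 N m).
- keyway (a point): Centre of the keyway's mouth in the plunger's top face (29 mm diameter), 136 mm above the table when locked. Moves with plunger and plug; z up, y along the keyway's long side (the box's y at home). Keyway 14.4 x 6 mm, 20.5 deep, same either way round; the key turns some 0.25 rad before the plug follows. A fixed collar 42 mm wide surrounds it, 10 mm lower when locked.
- key: Loose key 82 mm long, 35 g, lying flat in the tray along the tray's x, bow near its -x wall. Black plastic bow 28 long (its x), 26 wide (y), 9 thick (z), flat sides; round shank 8 diameter, 32 long; blade 12 wide (y), 4 thick, 22 long, rounded tip. x points to the tip; origin on the bow's lower flat face at its centre; the key's axis is 4.5 mm from it along z. Both sides alike.
- key_bow (a point): Centre of the key's bow, on the key's axis (axes as key).
- key_mid (a point): Point on the key's axis 22 mm from the bow's centre towards the tip, near the centre of mass.
- key_tip (a point): End of the key's blade, on its axis, 68 mm from the bow's centre.
- tray: Fixed open kiri-wood tray, 108 mm square, 38 high, walls and floor 5 thick; origin at the centre of its underside. Beside the box, left or right. Two rests, 14 high on the floor, fill x > -4 mm but for a 28 mm groove along y = 0: key bow in the open bay, shank in the groove. No room for a strongly tilted grasp; the key can be leant: tip on the floor, neck on a rim, bow outside.
- mortar: Bystander: loose white ceramic mortar, 96 mm in diameter, 55 mm high, origin at the centre of its foot; on the other side of the box from the tray.
- vial: Bystander: loose clear glass vial with a white screw cap, 28 mm in diameter, 63 mm high, upright on the front board of the box; origin at the centre of its foot.
- tube: Bystander: loose yellow plastic flip-top tablet tube, 29 mm in diameter, 83 mm high, upright on the front board of the box; origin at the centre of its foot.
- spoon: Bystander: loose aluminium spoon, 150 mm long, lying along its x on the table beyond the mortar.
There are look-alikes about, which are no part of the job. There is more than one size of the key; the job needs the larger. Leave any pink look-alike of the tray alone.

How it is judged:
On the way, in this order (a step that is already met when the one before it is completed fails the run):
1. the key, fully in the lock, is turned to its stop (value of joint plug above 1.1 rad and z of key_tip in the frame of keyway below -0.014 m and horizontal distance between key_tip and keyway below 0.006 m), for 0.1 s.
2. the plunger is up and the key, still in it, is turned back home (value of joint plug below 0.15 rad and value of joint plunger above 0.0075 m and z of key_tip in the frame of keyway below -0.006 m and horizontal distance between key_tip and keyway below 0.006 m), for 0.1 s.
3. the key is withdrawn and let go in its tray (x of key_mid in the frame of tray between -0.054 and 0.054 m and y of key_mid in the frame of tray between -0.054 and 0.054 m and z of key_mid in the frame of tray below 0.045 m and contact force between the fingers and key below 0.05 N and linear speed of key below 0.02 m/s), for 0.2 s.
4. the bolt is drawn back (value of joint bolt above 0.025 m), for 0.1 s.
At the end, for the whole second after the job is handed in: Bolt at least 25 mm back; top risen past 0.5 rad and at rest; plunger at least 7.5 mm up, its plug within 0.2 rad of home; key let go and at rest in its tray, lying or leaning (its middle within the tray's outline, less than 45 mm above the tray's underside) (all of step 3 and value of joint bolt above 0.025 m and value of joint lid above 0.5 rad and velocity of joint lid below 0.1 rad/s and value of joint plug below 0.2 rad and value of joint plunger above 0.0075 m); the robot touches nothing.
It fails at once if the mortar is moved from its place (distance of mortar from where it was at the start of the episode above 0.02 m).
It fails at once if the vial is moved from its place (distance of vial from where it was at the start of the episode above 0.02 m).
It fails at once if the tablet tube is moved from its place (distance of tube from where it was at the start of the episode above 0.02 m).
It fails at once if the spoon is moved from its place (distance of spoon from where it was at the start of the episode above 0.02 m).
It also fails if it takes over 72 s, if anything falls off the work surface, if the arm or the gripper's body presses on something with over 40 N, if the wrist force passes 120 N, or if a joint passes its speed limit or range.

ROBOT

A 7-joint arm with a two-finger parallel gripper is mounted at the origin on the work surface. World frame = base frame: x ahead of the robot, y to its left, z up, the work surface at z = 0. Lengths are in m, angles in rad, forces in N, time in s.
With the tool pointing down it reaches from about 0.425 to 0.925 m from the base axis. Payload 6.8 kg.
Tool frame: the origin (TCP) lies at the very end of the fingers, on their centre line; the grasp point (between the pads) lies 19 mm behind it (r.grip_depth is the distance from the TCP to the grasp point, in m); z points along the fingers, y is the direction in which the jaws open and shut (so a half turn about z gives the same grasp; the last joint's range is limited). The gripper opens to 85 mm and grips with 20 to 120 N. Pads are 22 mm wide; open, the fingers measure 114 mm over their backs; the gripper's body (76 mm by 85 mm) begins 54 mm behind the grasp point. The pads swing forward as they close: fully open they stand 13 mm farther back than shut.
Start: joints at [-1.383, 0.477, 0.022, 1.555, -0.011, 1.109, -0.083], TCP at [0.197, 0.646, 0.231] pointing down, gripper open.
Joint ranges: [-2.96, 2.96], [-0.34, 2.1], [-1.41, 1.46], [0.24, 2.44], [-1.37, 4.51], [0.17, 1.92], [-2.96, 2.96]. Speed limits (rad/s): [2.39, 2.39, 3.14, 3.14, 3.14, 3.14, 3.14].

INTERFACE

Orientations are given as a rotation vector (axis times angle).
In Python, from bench import status, eyes, workorder, spotter, r gives the robot as it stands.
- The arm moves only by the tool drive_tool, never from a script. Its argument "commands" is a list of rows, each an object of numbers: "rx", "ry", "rz": the turn, a rotation vector about the world's x, y, z normalised to -1 to 1, where 1 is 8 degrees; "tx", "ty", "tz": the shift along the world's x, y, z normalised to -1 to 1, where 1 is 20 mm; "grip": the closure, from -1 (fully open) to 1 (shut). A call has 1 to 10 rows; each row shifts and turns the commanded pose from where the row before left it; what a row does not reach is not made up. A row lasts 1/8 s, in which the tool goes at most 62.5 mm and 10.7 degrees, less where a joint would pass 70% of its speed; a pose out of reach is approached as far as the arm can. A call with a number of a shift or a turn outside -1 to 1 is refused whole. A call with a gripper value outside its range is refused whole. The fingers move at their own pace and stop on an object; "grip_force" is the grip in N (left out, the last holds). Time passes only in rows, so rows that do not move let the fingers close. It gives the time, the measured TCP pose, the force and the opening at its end, in the units of the state.
- status.get_obs(): the state, without advancing time (a new reading comes with each control period).
- eyes.grab_frame(name): name is "side" or "top"; returns a dict with "frame" (420x560x3 uint8, blue, green, red), "range_z" (420x560 float32, m along the optical axis (not along the pixel's ray), 0 where there is no reading), "fx", "fy", "cx", "cy" (pixels), "T" (4x4, takes a point from camera to world coordinates). Camera axes: x right, y down, z forward; pixel columns grow to the right and rows downward; lengths in m; the calibration is good to about 2 mm. A picture is of the moment at which its call begins.
- workorder.hand_in(): hands the job in, once; it reports no verdict.
Trained networks look in the newest picture that a camera, given by its name, has taken for a name from the list of things; names that differ only in an ending like _2 or _b are one class to them, and where a whole thing is asked for, a point or a joint stands for the part that bears it (a point fixed in the world has none). Each returns a list of dicts, best first, with "confidence" (0 to 1); they miss things now and then, are a little off and sometimes report something else, mostly with a low value. They report only what shows in the picture. A call takes as long as a camera call. They do not tell look-alikes from the thing itself.
- spotter.boxes_of(camera, target): "position" ([column, row] as shares, 0 to 1, of the picture: columns of its width, rows of its height, amid what is visible of it).
- spotter.masks_of(camera, target): "mask" (420x560 bool, what is visible of it) and "position" ([column, row] as shares, 0 to 1, of the picture: columns of its width, rows of its height, amid what is visible of it).
The state is a dict: "clock": time; "joints": joint angles; "qvel": joint speeds; "tau": joint torques, N m; "tcp_pos": TCP position; "orientation": TCP orientation; "contact_force": force on the tool from outside, world axes, zero at the start; "moment": the same for the moment, N m; "grip_width": finger opening in m.
Only numpy, scipy, OpenCV 4.12 (cv2) and the standard library are available. Lean on these libraries where they do the work, as an engineer would, in place of code of your own. Each camera call takes 0.05 s, during which the arm holds its last target.

## Working session

There is one attempt and no reset: what is moved stays moved. The work goes in short steps, Python scripts to look and compute and a tool call to move; the robot and the scene stay as the last step left them, time stands still between calls to the robot, and variables do not carry over. Pictures are saved under pics/ and viewed, and the job is handed in when it is done.

Besides the shell and the picture viewer there is one more tool, called after "Emit:" as a command line: name --argument value ..., lists and objects as JSON in quotes. drive_tool: Moves the arm, as the interface text tells. Scaled input: -1 to 1 covers 20 mm each way for a shift and 8 degrees each way for a turn. Its arguments: {"type":"object","properties":{"commands":{"type":"array","items":{"type":"object","properties":{"rx":{"type":"number"},"ry":{"type":"number"},"rz":{"type":"number"},"tx":{"type":"number"},"ty":{"type":"number"},"tz":{"type":"number"},"grip":{"type":"number"}}}},"grip_force":{"type":"number"}},"required":["commands"]}

```bash
ls; mkdir -p pics; python3 - <<'E'
from bench import status, eyes, workorder, spotter, r
import cv2,numpy as np
print(status.get_obs()); print(r.grip_depth)
for c in ("side","top"):
    f=eyes.grab_frame(c); cv2.imwrite(f"pics/{c}0.png",f["frame"]); np.savez(f"{c}0.npz",**f)
    print(c,f["fx"],f["fy"],f["cx"],f["cy"],f["T"])
    for n in ("key","tray","box_table","mortar","vial","tube","spoon","bolt_knob","keyway","plunger"):
        for d in spotter.masks_of(c,n):
            m=d["mask"];v,u=np.nonzero(m);
            z=f["range_z"]; ok=m&(z>0); v,u=np.nonzero(ok)
            if len(u)==0: print(n,"empty");continue
            P=np.c_[(u-f["cx"])/f["fx"]*z[ok],(v-f["cy"])/f["fy"]*z[ok],z[ok],np.ones(len(u))]@f["T"].T
            print(n,round(d["confidence"],2),[round(d["position"][0]*560),round(d["position"][1]*420)],len(u),np.median(P[:,:3],0).round(3),P[:,:3].min(0).round(3),P[:,:3].max(0).round(3))
E
```

```text
pics
{'clock': 0.0, 'joints': array([-1.38310244,  0.47778644,  0.02234474,  1.5564467 , -0.01151142,
        1.10931054, -0.08310325]), 'qvel': array([-1.06652152e-03,  5.75008172e-04, -1.08197159e-03, -7.74645459e-05,
        4.79430688e-04, -1.34601198e-03, -2.59323054e-03]), 'tau': array([-1.09854800e-04, -5.96442819e+01,  1.60793625e+00, -2.81203938e+01,
        1.24320877e-02,  9.09651106e-03,  1.91646950e-05]), 'tcp_pos': array([0.19660326, 0.64511371, 0.23033698]), 'orientation': array([-4.62905063e-01, -3.10715671e+00,  2.85454359e-03]), 'contact_force': array([-0.9195952 ,  0.29871258, -0.14839971]), 'moment': array([-0.01621982, -0.02533479,  0.03997259]), 'grip_width': 0.08528453751455181}
0.0187
side 408.67525305823096 408.67525305823096 283.3212741340228 206.0212236116375 [[ 0.79203504 -0.46898129  0.39081587  0.15381993]
 [-0.61036592 -0.62048631  0.4923923  -0.52613011]
 [ 0.01157312 -0.62853265 -0.7776971   0.90642897]
 [ 0.          0.          0.          1.        ]]
key 0.66 [332, 356] 164 [ 0.431 -0.356  0.014] [ 0.412 -0.373  0.008] [ 0.477 -0.322  0.018]
key 0
[... 2195 characters left out ...]
.027] [0.418 0.301 0.   ] [0.514 0.393 0.063]
vial 0.56 [340, 210] 153 [ 0.538 -0.17   0.155] [ 0.528 -0.191  0.099] [ 0.552 -0.16   0.168]
tube 0.65 [238, 209] 179 [0.525 0.078 0.181] [0.515 0.063 0.101] [0.542 0.095 0.189]
spoon 0.93 [125, 210] 505 [0.562 0.385 0.012] [ 0.544  0.277 -0.002] [0.593 0.427 0.025]
spoon 0.3 [344, 213] 149 [ 0.538 -0.17   0.158] [ 0.528 -0.187  0.101] [ 0.552 -0.16   0.168]
bolt_knob 0.71 [286, 217] 142 [ 0.54  -0.047  0.109] [ 0.515 -0.057  0.102] [ 0.617 -0.035  0.137]
plunger 0.63 [403, 256] 195 [ 0.436 -0.348  0.013] [ 0.41  -0.375  0.001] [ 0.482 -0.314  0.021]
plunger 0.41 [286, 198] 105 [ 0.57  -0.044  0.136] [ 0.556 -0.056  0.116] [ 0.583 -0.032  0.141]
```

```bash
python3 - <<'E'
import cv2,numpy as np
a=cv2.imread("pics/side0.png");b=cv2.imread("pics/top0.png")
cv2.imwrite("pics/a1.png",cv2.resize(a,(800,600),interpolation=cv2.INTER_CUBIC))
cv2.imwrite("pics/b1.png",cv2.resize(b,(800,600),interpolation=cv2.INTER_CUBIC))
c=b[220:340,340:500];cv2.imwrite("pics/c1.png",cv2.resize(c,None,fx=5,fy=5,interpolation=cv2.INTER_CUBIC))
c=b[170:250,220:360];cv2.imwrite("pics/c2.png",cv2.resize(c,None,fx=5.5,fy=5.5,interpolation=cv2.INTER_CUBIC))
E
```

```text
(no output)
```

View pics/a1.png

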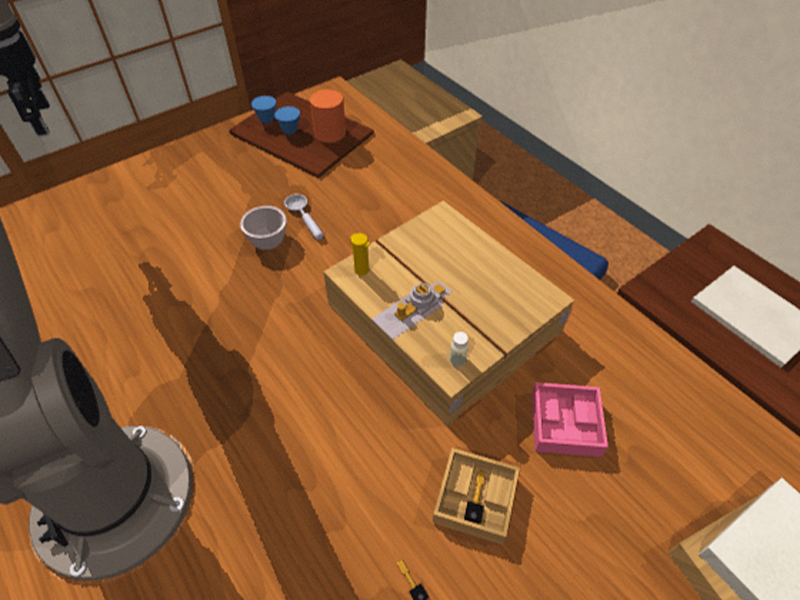

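View pics/b1.png

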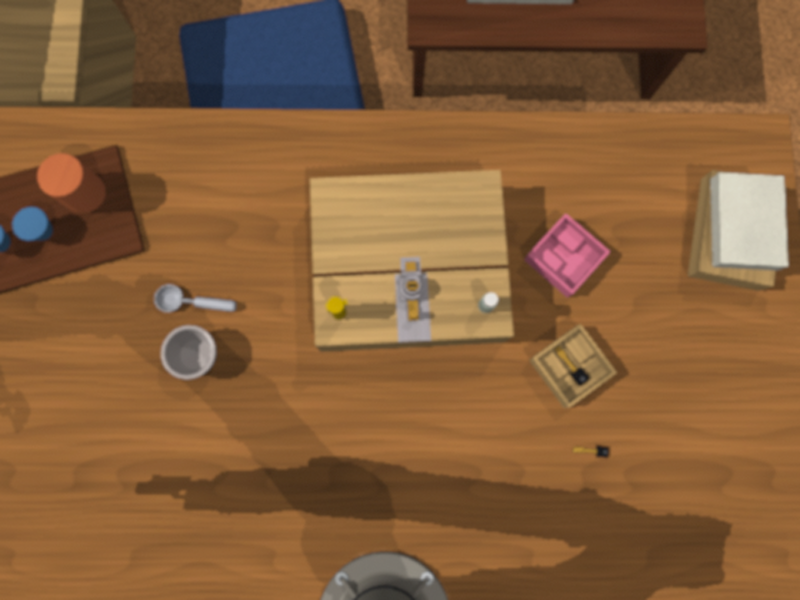

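View pics/c1.png

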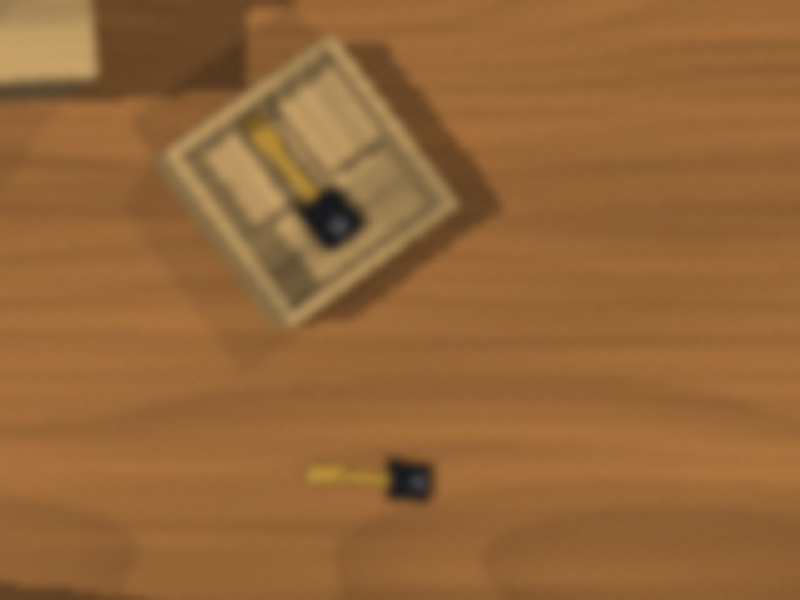

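View pics/c2.png

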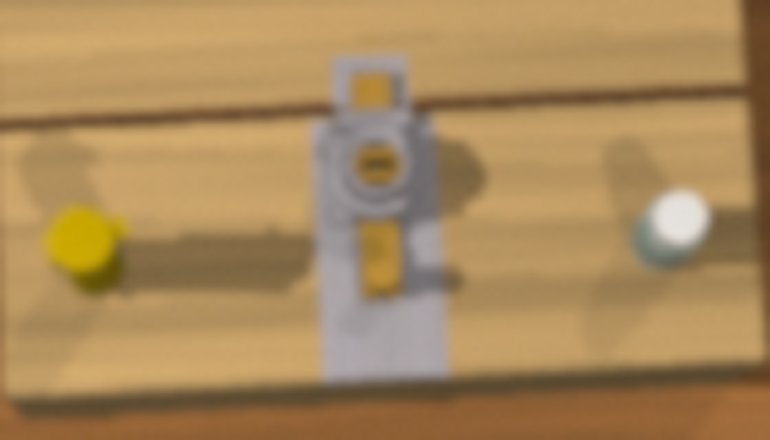

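```bash
cat > h.py <<'E'
import numpy as np,cv2
def cloud(f):
    z=np.asarray(f["range_z"]);v,u=np.mgrid[:420,:560]
    P=np.stack([(u-f["cx"])/f["fx"]*z,(v-f["cy"])/f["fy"]*z,z,np.ones_like(z)],-1)@np.asarray(f["T"]).T
    P=P[...,:3]; P[z<=0]=np.nan; return P
def rect(pts):
    (c,s,a)=cv2.minAreaRect(pts.astype(np.float32)*1000);return np.round(c,1),np.round(s,1),round(a,1)
E
python3 - <<'E'
from h import *
for c in("top","side"):
    f=np.load(f"{c}0.npz");P=cloud(f);I=f["frame"].astype(int)
    x,y,z=P[...,0],P[...,1],P[...,2]
    m=(x>.36)&(x<.54)&(y>-.43)&(y<-.26)&(z>.03)&(z<.046); print(c,"tray",m.sum(),rect(P[m][:,:2]),np.median(z[m]))
    m=(x>.36)&(x<.54)&(y>-.43)&(y<-.26)&(I.max(-1)<60)&(z>.004)&(z<.03);
    hsv=cv2.cvtColor(f["frame"],cv2.COLOR_BGR2HSV)
    print("bow",m.sum(),rect(P[m][:,:2]),np.median(P[m],0))
    k=(x>.38)&(x<.52)&(y>-.41)&(y<-.28)&(hsv[...,1]>165)&(hsv[...,2]>110)&(z>.004)&(z<.03)
    if k.sum()>3: print("shank",k.sum(),rect(P[k][:,:2]),np.median(P[k],0).round(4))
    m=(x>.4)&(x<.95)&(abs(y+.05)<.25)&(z>.092)&(z<.106); print("box",rect(P[m][:,:2]),np.median(z[m]))
    m=(abs(x-.57)<.03)&(abs(y+.047)<.03)&(z>.13)&(z<.142); print("plunger",m.sum(),rect(P[m][:,:2]),np.median(z[m]),cv2.minEnclosingCircle((P[m][:,:2]*1000).astype(np.float32)))
    m=(abs(x-.525)<.03)&(abs(y+.047)<.03)&(z>.118)&(z<.14); print("knob",m.sum(),rect(P[m][:,:2]) if m.sum() else 0,z[m].max(),np.median(P[m],0))
E
```

```text
top tray 402 (array([ 444.6, -341.3]), array([108.2, 110.2]), 35.1) 0.03779912419459386
bow 70 (array([ 425.8, -355.9]), array([23.3, 22. ]), 36.6) [ 0.4258691  -0.35430737  0.01447147]
shank 48 (array([ 456.8, -332.6]), array([48.9,  8.5]), 35.2) [ 0.4598 -0.3294  0.0118]
box (array([630.7, -43.1]), array([302.4, 341.2]), 3.1) 0.10040363493097648
plunger 95 (array([570.8, -44.5]), array([31.4, 29.6]), 16.6) 0.13671482305181382 ((570.0401000976562, -42.094451904296875), 19.934215545654297)
knob 62 (array([535. , -46.1]), array([39.4, 27. ]), 0.6) 0.13720615658502378 [ 0.52734583 -0.04711743  0.12727583]
side tray 593 (array([ 445.4, -343.2]), array([109.5, 108. ]), 35.2) 0.0374891452001721
bow 138 (array([ 428.2, -358.3]), array([29.9, 25.2]), 35.3) [ 0.42741607 -0.3585436   0.01409672]
shank 103 (array([ 458.2, -342.9]), array([ 69.2, 152.9]), 27.6) [ 0.4637 -0.3321  0.0118]
box (array([630.8, -43.8]), array([302.8, 344.3]), 3.0) 0.10004503411301524
plunger 96 (array([570. , -49.3]), array([26.5, 27. ]), 51.4) 0.13586801734082743 ((570.6942749023438, -48.55660629272461), 14.79212474822998)
knob 64 (array([535.5, -49.4]), array([38.3, 24.5]), 2.3) 0.13284726588904172 [ 0.52601358 -0.05216288  0.12532634]
```

Emit:
drive_tool --commands '[{"tx":0.5,"ty":-1,"tz":0.5},{"tx":0.5,"ty":-1,"tz":0.5},{"tx":0.5,"ty":-1,"tz":0.5},{"tx":0.5,"ty":-1,"tz":0.5},{"tx":0.5,"ty":-1,"tz":0.5},{"tx":0.5,"ty":-1},{"tx":0.5,"ty":-1},{"tx":0.5,"ty":-1},{"tx":0.5,"ty":-1},{"tx":0.5,"ty":-1}]'

```text
validation failed for argument at $.co...
```

Emit:
drive_tool --commands '[{"tx":0.5,"ty":-1,"tz":0.5,"rx":0,"ry":0,"rz":0,"grip":-1}]' --grip_force 40

```text
clock: 1.23
tcp_pos: [0.2054, 0.6256, 0.2405]
orientation: [-0.459, -3.107, 0.002]
contact_force: [0.0, -0.3, -0.5]
grip_width: 0.0853
```

Emit:
drive_tool --commands '[{"tx":0.5,"ty":-1,"tz":0.5,"rx":0,"ry":0,"rz":0,"grip":-1},{"tx":0.5,"ty":-1,"tz":0.5,"rx":0,"ry":0,"rz":0,"grip":-1},{"tx":0.5,"ty":-1,"tz":0.5,"rx":0,"ry":0,"rz":0,"grip":-1},{"tx":0.5,"ty":-1,"tz":0.5,"rx":0,"ry":0,"rz":0,"grip":-1},{"tx":0.5,"ty":-1,"tz":0.5,"rx":0,"ry":0,"rz":0,"grip":-1},{"tx":0.5,"ty":-1,"tz":0.5,"rx":0,"ry":0,"rz":0,"grip":-1},{"tx":0.5,"ty":-1,"tz":0.5,"rx":0,"ry":0,"rz":0,"grip":-1},{"tx":0.5,"ty":-1,"tz":0,"rx":0,"ry":0,"rz":0,"grip":-1},{"tx":0.5,"ty":-1,"tz":0,"rx":0,"ry":0,"rz":0,"grip":-1},{"tx":0.5,"ty":-1,"tz":0,"rx":0,"ry":0,"rz":0,"grip":-1}]'

```text
clock: 2.48
tcp_pos: [0.3073, 0.4241, 0.3108]
orientation: [-0.463, -3.107, 0.001]
contact_force: [-0.2, -0.1, 0.2]
grip_width: 0.0856
```

```bash
cat > rec.py <<'E'
from bench import status
import json
o=status.get_obs(); d={k:(v.tolist() if hasattr(v,'tolist') else v) for k,v in o.items()}
open('log.jsonl','a').write(json.dumps(d)+"\n")
import numpy as np
print(d['clock'],np.round(d['joints'],4),np.round(d['tcp_pos'],4),np.round(d['orientation'],3),'F',np.round(d['contact_force'],1),'M',np.round(d['moment'],2),'w',round(d['grip_width'],4))
E
python3 rec.py
```

```text
2.475 [-1.1494  0.1549  0.098   1.819  -0.0164  1.1693  0.2289] [0.3073 0.4241 0.3108] [-4.630e-01 -3.107e+00  1.000e-03] F [-0.2 -0.1  0.2] M [-0.06 -0.03 -0.02] w 0.0856
```

Emit:
drive_tool --commands '[{"tx":0.7,"ty":-1,"grip":-1},{"tx":0.7,"ty":-1,"grip":-1},{"tx":0.7,"ty":-1,"grip":-1},{"tx":0.7,"ty":-1,"grip":-1},{"tx":0.7,"ty":-1,"grip":-1},{"tx":0.7,"ty":-1,"grip":-1},{"tx":0.7,"ty":-1,"grip":-1},{"tx":0.7,"ty":-1,"grip":-1},{"tx":0.7,"ty":-1,"grip":-1},{"tx":0.7,"ty":-1,"grip":-1}]'

```text
validation failed for argument at $.co...
```

```bash
python3 rec.py
```

```text
2.475 [-1.1494  0.1549  0.098   1.819  -0.0164  1.1693  0.2289] [0.3073 0.4241 0.3108] [-4.630e-01 -3.107e+00  1.000e-03] F [-0.2 -0.1  0.2] M [-0.06 -0.03 -0.02] w 0.0856
```

Emit:
drive_tool --commands '[{"ty":-1,"rz":-1,"grip":-1},{"ty":-1,"rz":-1,"grip":-1},{"ty":-1,"rz":-1,"grip":-1},{"ty":-1,"rz":-1,"grip":-1},{"ty":-1,"rz":-1,"grip":-1},{"ty":-1,"ry":-1,"grip":-1},{"ty":-1,"ry":-1,"grip":-1},{"ty":-1,"ry":-1,"grip":-1},{"ty":-1,"ry":-1,"grip":-1},{"ty":-1,"ry":-1,"grip":-1}]'

```text
validation failed for argument at $.co...
```

```bash
python3 rec.py
```

```text
2.475 [-1.1494  0.1549  0.098   1.819  -0.0164  1.1693  0.2289] [0.3073 0.4241 0.3108] [-4.630e-01 -3.107e+00  1.000e-03] F [-0.2 -0.1  0.2] M [-0.06 -0.03 -0.02] w 0.0856
```

Emit:
drive_tool --commands '[{"ty":-1,"ry":1,"grip":-1},{"ty":-1,"ry":1,"grip":-1},{"ty":-1,"ry":1,"grip":-1},{"ty":-1,"ry":1,"rx":1,"grip":-1},{"ty":-1,"ry":1,"rx":1,"grip":-1}]'

```text
validation failed for argument at $.co...
```

```bash
python3 rec.py
```

```text
2.475 [-1.1494  0.1549  0.098   1.819  -0.0164  1.1693  0.2289] [0.3073 0.4241 0.3108] [-4.630e-01 -3.107e+00  1.000e-03] F [-0.2 -0.1  0.2] M [-0.06 -0.03 -0.02] w 0.0856
```

Emit:
drive_tool --commands '[{"ty":-1,"rx":1,"grip":-1},{"ty":-1,"rx":-1,"grip":-1},{"ty":-1,"rx":-1,"grip":-1},{"ty":-1,"rx":-1,"grip":-1},{"ty":-1,"grip":-1}]'

```text
validation failed for argument at $.co...
```

```bash
python3 rec.py
```

```text
2.475 [-1.1494  0.1549  0.098   1.819  -0.0164  1.1693  0.2289] [0.3073 0.4241 0.3108] [-4.630e-01 -3.107e+00  1.000e-03] F [-0.2 -0.1  0.2] M [-0.06 -0.03 -0.02] w 0.0856
```

All six shift/turn fields are required; none of those calls moved the arm. Repeating in full form.

Emit:
drive_tool --commands '[{"tx":0.7,"ty":-1,"tz":0,"rx":0,"ry":0,"rz":0,"grip":-1},{"tx":0.7,"ty":-1,"tz":0,"rx":0,"ry":0,"rz":0,"grip":-1},{"tx":0.7,"ty":-1,"tz":0,"rx":0,"ry":0,"rz":0,"grip":-1},{"tx":0.7,"ty":-1,"tz":0,"rx":0,"ry":0,"rz":0,"grip":-1},{"tx":0.7,"ty":-1,"tz":0,"rx":0,"ry":0,"rz":0,"grip":-1},{"tx":0.7,"ty":-1,"tz":0,"rx":0,"ry":0,"rz":0,"grip":-1},{"tx":0.7,"ty":-1,"tz":0,"rx":0,"ry":0,"rz":0,"grip":-1},{"tx":0.7,"ty":-1,"tz":0,"rx":0,"ry":0,"rz":0,"grip":-1},{"tx":0.7,"ty":-1,"tz":0,"rx":0,"ry":0,"rz":0,"grip":-1},{"tx":0.7,"ty":-1,"tz":0,"rx":0,"ry":0,"rz":0,"grip":-1}]'

```text
clock: 3.72
tcp_pos: [0.447, 0.2242, 0.311]
orientation: [-0.463, -3.107, 0.0]
contact_force: [-0.2, 0.3, 1.4]
grip_width: 0.0851
```

```bash
python3 rec.py
```

```text
3.725 [-0.8552  0.1078  0.2916  1.8785 -0.0339  1.1606  0.7233] [0.447  0.2242 0.311 ] [-0.463 -3.107  0.   ] F [-0.2  0.3  1.4] M [ 0.04  0.01 -0.02] w 0.0851
```

Emit:
drive_tool --commands '[{"tx":0,"ty":-1,"tz":0,"rx":0,"ry":0,"rz":-1,"grip":-1},{"tx":0,"ty":-1,"tz":0,"rx":0,"ry":0,"rz":-1,"grip":-1},{"tx":0,"ty":-1,"tz":0,"rx":0,"ry":0,"rz":-1,"grip":-1},{"tx":0,"ty":-1,"tz":0,"rx":0,"ry":0,"rz":-1,"grip":-1},{"tx":0,"ty":-1,"tz":0,"rx":0,"ry":0,"rz":-1,"grip":-1},{"tx":0,"ty":-1,"tz":0,"rx":0,"ry":-1,"rz":0,"grip":-1},{"tx":0,"ty":-1,"tz":0,"rx":0,"ry":-1,"rz":0,"grip":-1},{"tx":0,"ty":-1,"tz":0,"rx":0,"ry":-1,"rz":0,"grip":-1},{"tx":0,"ty":-1,"tz":0,"rx":0,"ry":-1,"rz":0,"grip":-1}]'

```text
clock: 4.85
tcp_pos: [0.4463, 0.0448, 0.3114]
orientation: [1.25, 2.307, 0.363]
contact_force: [0.1, -0.9, -0.1]
grip_width: 0.0855
```

```bash
python3 rec.py
```

```text
4.85 [-0.6909 -0.321   0.2323  2.3483  0.5216  0.6503 -0.22  ] [0.4463 0.0448 0.3114] [1.25  2.307 0.363] F [ 0.1 -0.9 -0.1] M [-0.11  0.51 -0.13] w 0.0855
```

Emit:
drive_tool --commands '[{"tx":0,"ty":-1,"tz":0,"rx":0,"ry":1,"rz":0,"grip":-1},{"tx":0,"ty":-1,"tz":0,"rx":0,"ry":1,"rz":0,"grip":-1},{"tx":0,"ty":-1,"tz":0,"rx":1,"ry":1,"rz":0,"grip":-1},{"tx":0,"ty":-1,"tz":0,"rx":1,"ry":1,"rz":0,"grip":-1},{"tx":0,"ty":-1,"tz":0,"rx":1,"ry":0,"rz":0,"grip":-1}]'

```text
clock: 5.48
tcp_pos: [0.4456, -0.0494, 0.3089]
orientation: [-1.454, -2.575, -0.494]
contact_force: [-0.7, -0.3, -1.5]
grip_width: 0.0854
```

```bash
python3 rec.py
```

```text
5.475 [-0.7552  0.0577  1.0522  2.014  -0.434   1.2064  1.0193] [ 0.4456 -0.0494  0.3089] [-1.454 -2.575 -0.494] F [-0.7 -0.3 -1.5] M [-0.42  0.09  0.04] w 0.0854
```

```bash
cat > kin.py <<'E'
import numpy as np,json,itertools
from scipy.spatial.transform import Rotation as R
D=[json.loads(l) for l in open('log.jsonl')]
D.insert(0,dict(joints=[-1.38310244,0.47778644,0.02234474,1.5564467,-0.01151142,1.10931054,-0.08310325],tcp_pos=[.19660326,.64511371,.23033698],orientation=[-4.62905063e-01,-3.10715671,2.85454359e-03]))
def rots(q,s,y0=0,y7=0):
    ax='zyzyzyz';out=[R.from_euler('z',y0)]
    for a,x,si in zip(ax,q,s): out.append(out[-1]*R.from_euler(a,si*x))
    out.append(out[-1]*R.from_euler('z',y7)); return out
def oerr(s,y0,y7): return [ (rots(d['joints'],s,y0,y7)[-1].inv()*R.from_rotvec(d['orientation'])).magnitude() for d in D]
if __name__=='__main__':
    best=[]
    for s in itertools.product([1,-1],repeat=7):
        for y0 in np.arange(4)*np.pi/2:
            for y7 in np.arange(8)*np.pi/4:
                best.append((max(oerr(s,y0,y7)),s,y0,y7))
    best.sort(key=lambda b:b[0])
    for b in best[:6]: print(b)
E
python3 kin.py
```

```text
(1.6093767700162774e-09, (-1, 1, -1, 1, -1, 1, -1), np.float64(0.0), np.float64(1.5707963267948966))
(1.6093767700162774e-09, (-1, -1, -1, -1, -1, -1, -1), np.float64(3.141592653589793), np.float64(4.71238898038469))
(0.6690840682115617, (-1, 1, -1, 1, 1, 1, -1), np.float64(4.71238898038469), np.float64(0.0))
(0.6690840682115617, (-1, -1, -1, -1, 1, -1, -1), np.float64(1.5707963267948966), np.float64(3.141592653589793))
(0.7853981633974483, (-1, 1, -1, 1, -1, 1, -1), np.float64(0.0), np.float64(0.7853981633974483))
(0.7853981633974484, (-1, -1, -1, -1, -1, -1, -1), np.float64(3.141592653589793), np.float64(3.9269908169872414))
```

```bash
cat >> kin.py <<'E'
S=(-1,1,-1,1,-1,1,-1);Y7=np.pi/2
def A(q):
    rs=rots(q,S,0,Y7); return np.hstack([r.as_matrix() for r in rs[:8]])  # offsets after base,q1..q7
def fit(lam=1e-4):
    M=np.vstack([A(d['joints']) for d in D]);b=np.hstack([d['tcp_pos'] for d in D])
    n=24;W=np.ones(n)
    x=np.linalg.solve(M.T@M+lam*np.eye(n),M.T@b); return x,(M@x-b).reshape(-1,3)
E
python3 - <<'E'
from kin import *
for lam in (1e-3,1e-6,1e-9):
    x,e=fit(lam);print(x.reshape(-1,3).round(4));print(abs(e).max())
E
```

```text
[[-0.0368 -0.0198  0.0137]
 [ 0.1105 -0.0248  0.0137]
 [-0.012  -0.0248  0.2369]
 [ 0.0458 -0.0189  0.2369]
 [-0.1668 -0.0189  0.1541]
 [-0.022  -0.0059  0.1541]
 [ 0.0196 -0.0059  0.1168]
 [ 0.0016  0.0028  0.1168]]
0.0015937240290927468
[[ 0.0268  0.0021  0.1187]
 [-0.0321 -0.0022  0.1187]
 [ 0.0098 -0.0022  0.2703]
 [-0.0111 -0.0228  0.2703]
 [-0.0675 -0.0228  0.2339]
 [ 0.041  -0.0006  0.2339]
 [-0.0234 -0.0006  0.1515]
 [ 0.0055  0.014   0.1515]]
3.618542800759572e-05
[[ 0.028   0.0017  0.1205]
 [-0.0345 -0.0016  0.1205]
 [ 0.0108 -0.0016  0.271 ]
 [-0.0128 -0.0228  0.2709]
 [-0.0653 -0.0228  0.2356]
 [ 0.0421 -0.0006  0.2356]
 [-0.024  -0.0006  0.1518]
 [ 0.0052  0.0144  0.1517]]
3.6897502886379385e-08
```

```bash
python3 - <<'E'
from kin import *
M=np.vstack([A(d['joints']) for d in D]);b=np.hstack([d['tcp_pos'] for d in D])
def tryc(c):
    x,res,rk,sv=np.linalg.lstsq(M[:,c],b,rcond=None);print(rk,len(c),dict(zip(c,x.round(4))),abs(M[:,c]@x-b).max())
# idx 3*k+i ; z's: 2(base),8(q2) ,14(q4),20(q6)
tryc([5,8,14,20,3,4,6,7,9,10,12,13,15,16,18,19])
tryc([5,8,14,20,4,7,10,13,16,19])
tryc([5,8,14,20,3,6,9,12,15,18])
tryc([5,8,14,20,10,12,16,18])
E
```

```text
13 16 {5: np.float64(0.2871), 8: np.float64(0.5418), 14: np.float64(0.4725), 20: np.float64(0.327), 3: np.float64(-0.0), 4: np.float64(-0.0152), 6: np.float64(0.0), 7: np.float64(-0.0152), 9: np.float64(-0.0), 10: np.float64(-0.0157), 12: np.float64(-0.0), 13: np.float64(-0.0157), 15: np.float64(-0.0), 16: np.float64(-0.0002), 18: np.float64(-0.0), 19: np.float64(-0.0002)} 1.5072162962148639e-10
7 10 {5: np.float64(0.2871), 8: np.float64(0.5418), 14: np.float64(0.4725), 20: np.float64(0.327), 4: np.float64(-0.0153), 7: np.float64(-0.0153), 10: np.float64(-0.0157), 13: np.float64(-0.0157), 16: np.float64(-0.0002), 19: np.float64(-0.0002)} 3.547840632389665e-09
10 10 {5: np.float64(1.4968), 8: np.float64(0.6646), 14: np.float64(1.1108), 20: np.float64(0.5713), 3: np.float64(-0.1749), 6: np.float64(-0.0097), 9: np.float64(-0.0972), 12: np.float64(0.7843), 15: np.float64(0.143), 18: np.float64(-0.048)} 0.051083311684586324
8 8 {5: np.float64(0.1504), 8: np.float64(0.5249), 14: np.float64(0.3882), 20: np.float64(0.3314), 10: np.float64(-0.0825), 12: np.float64(-0.1334), 16: np.float64(0.0206), 18: np.float64(-0.0306)} 0.011193584282442715
```

```bash
cat > ik.py <<'E'
from kin import *
from scipy.optimize import least_squares
X=np.zeros(24);X[[5,8,14,20]]=.2871,.5418,.4725,.327;X[[4,7,10,13,16,19]]=-.0153,-.0153,-.0157,-.0157,-.0002,-.0002
lo=np.array([-2.96,-.34,-1.41,.24,-1.37,.17,-2.96]);hi=np.array([2.96,2.1,1.46,2.44,4.51,1.92,2.96])
def fk(q): return A(q)@X, rots(q,S,0,Y7)[-1]
def ik(p,Rt,q0,w=0.0):
    f=lambda q:np.r_[(fk(q)[0]-p)*10,(Rt.inv()*fk(q)[1]).as_rotvec()*3,w*(q-q0)]
    s=least_squares(f,np.clip(q0,lo+1e-3,hi-1e-3),bounds=(lo,hi));return s.x,np.abs(f(s.x)[:6]).max()
def frame(z,y):
    z=z/np.linalg.norm(z);y=y-z*(y@z);y/=np.linalg.norm(y);return R.from_matrix(np.c_[np.cross(y,z),y,z])
YB=np.radians(3.05);bx=np.array([np.cos(YB),np.sin(YB),0]);by=np.array([-np.sin(YB),np.cos(YB),0]);LOCK=np.array([.5707,-.0466,.136])
E
python3 - <<'E'
from ik import *
rng=np.random.default_rng(0)
for sx in(1,-1):
  for t in (0,10,20,30,40):
    p=sx*bx*np.cos(np.radians(t))-np.array([0,0,np.sin(np.radians(t))])
    for sy in(1,-1):
      sol=[]
      g=LOCK+[0,0,.068+.02]
      for k in range(14):
        q,e=ik(g+.0187*p,frame(p,sy*by),rng.uniform(lo,hi))
        if e<1e-3: sol.append(q)
      print(sx,t,sy,len(sol),*[q.round(2) for q in sol[:3]])
E
```

```text
1 0 1 0
1 0 -1 0
1 10 1 0
1 10 -1 0
1 20 1 0
1 20 -1 0
1 30 1 0
1 30 -1 0
1 40 1 8 [ 0.49  0.19 -0.53  2.4   2.98  0.3  -1.33] [ 0.15  0.16 -0.17  2.42  3.18  0.31 -1.56] [-0.23  0.15  0.24  2.44  3.37  0.33 -1.77]
1 40 -1 4 [ 0.67  0.22 -0.72  2.39  2.84  0.3   1.97] [-0.19  0.15  0.2   2.44  3.35  0.32  1.39] [-0.22  0.15  0.23  2.44  3.36  0.33  1.38]
-1 0 1 0
-1 0 -1 0
-1 10 1 0
-1 10 -1 0
-1 20 1 0
-1 20 -1 0
-1 30 1 0
-1 30 -1 0
-1 40 1 4 [-0.08  0.82  0.08  1.28 -0.02  1.92  1.63] [-0.09  0.82  0.09  1.28 -0.02  1.92  1.63] [-0.21  0.84  0.32  1.29 -0.11  1.91  1.75]
-1 40 -1 10 [-0.21  0.84  0.32  1.29 -0.11  1.91 -1.39] [-0.22  0.84  0.34  1.29 -0.12  1.91 -1.38] [-0.14  0.82  0.18  1.29 -0.06  1.91 -1.46]
```

```bash
cat >> ik.py <<'E'
Z=np.array([0,0,1.])
def az(d): return np.array([np.cos(np.radians(d)),np.sin(np.radians(d)),0])
def tilt(h,deg): # tool z tilted from down towards h
    a=np.radians(deg); return h*np.sin(a)-Z*np.cos(a)
TRAY=np.array([.445,-.342,0]);TYAW=35.
E
python3 - <<'E'
from ik import *
rng=np.random.default_rng(1)
def best(p,Rt,n=12):
    out=[]
    for k in range(n):
        q,e=ik(p,Rt,rng.uniform(lo,hi))
        if e<1e-3: out.append((np.min(np.minimum(q-lo,hi-q)[1:]),q))
    return max(out,key=lambda o:o[0]) if out else None
for name,hd in (("+x",35),("-x",215),("+y",125),("-y",-55)):
    h=az(hd); c=TRAY-h*.06+Z*.05
    if 'y' in name: c=c-az(35)*.026
    for nm,tl in (("L",-38),("V",0),("G15",15),("G25",25),("G35",35)):
        for sy in(1,-1):
            z=tilt(h,tl); b=best(c+.012*z,frame(z,sy*np.cross(Z,h)))
            print(name,nm,sy,None if b is None else (b[0].round(2),b[1].round(2)))
for sx in(1,-1):
  for t in (20,30,40,50,60):
    z=tilt(bx*sx,t)
    for sy in (1,-1):
      # jaw sign: heading h' = -bx*sx ; y=sy*cross(Z,h')
      bs=[best(LOCK+Z*hh+.012*z,frame(z,sy*np.cross(Z,-bx*sx))) for hh in(.09,.05)]
      print("lock p",sx,t,sy,[None if b is None else (b[0].round(2),b[1].round(2)) for b in bs])
E
```

```text
+x L 1 (np.float64(0.61), array([ 0.7 ,  0.77, -0.48,  1.83,  0.86,  1.29,  1.9 ]))
+x L -1 (np.float64(0.61), array([ 0.67,  0.76, -0.44,  1.83,  0.84,  1.27, -1.23]))
+x V 1 (np.float64(0.47), array([ 1.35,  0.74, -0.94,  1.96,  0.79,  0.87,  2.16]))
+x V -1 (np.float64(0.47), array([ 1.22,  0.65, -0.74,  1.97,  0.63,  0.77, -0.86]))
+x G15 1 (np.float64(0.36), array([ 1.57,  0.81, -1.05,  1.98,  0.67,  0.72,  2.38]))
+x G15 -1 (np.float64(0.45), array([ 1.46,  0.71, -0.87,  1.99,  0.47,  0.64, -0.59]))
+x G25 1 (np.float64(0.4), array([ 0.89,  0.57, -0.  ,  2.04, -0.77,  0.65, -2.56]))
+x G25 -1 (np.float64(0.39), array([ 1.65,  0.83, -1.02,  1.99,  0.44,  0.62, -0.48]))
+x G35 1 (np.float64(0.43), array([ 1.23,  0.65, -0.32,  2.01, -0.73,  0.65, -2.51]))
+x G35 -1 (np.float64(0.42), array([ 1.4 ,  0.69, -0.54,  2.  , -0.52,  0.59,  0.45]))
-x L 1 (np.float64(0.32), array([ 1.19,  0.7 , -0.52,  2.01, -0.75,  0.49,  0.5 ]))
-x L -1 (np.float64(0.39), array([ 1.05,  0.66, -0.34,  2.02, -0.94,  0.56, -2.49]))
-x V 1 (np.float64(0.56), array([ 1.01,  0.7 , -0.76,  1.88,  0.65,  0.82, 
[... 4186 characters left out ...]
7,  1.58, -1.47])), (np.float64(0.41), array([-0.23,  0.67,  0.31,  1.51, -0.13,  1.51, -1.41]))]
lock p -1 40 1 [(np.float64(0.16), array([-0.32,  0.77,  0.48,  1.38, -0.19,  1.76,  1.82])), (np.float64(0.22), array([-0.3 ,  0.8 ,  0.46,  1.4 , -0.2 ,  1.7 ,  1.82]))]
lock p -1 40 -1 [(np.float64(0.16), array([-0.23,  0.74,  0.33,  1.37, -0.12,  1.76, -1.4 ])), (np.float64(0.23), array([-0.22,  0.78,  0.3 ,  1.4 , -0.13,  1.69, -1.41]))]
lock p -1 50 1 [None, (np.float64(0.05), array([-0.21,  0.88,  0.31,  1.29, -0.12,  1.87,  1.75]))]
lock p -1 50 -1 [None, (np.float64(0.05), array([-0.24,  0.89,  0.38,  1.29, -0.15,  1.87, -1.36]))]
lock p -1 60 1 [None, None]
lock p -1 60 -1 [None, None]
```

```bash
python3 - <<'E'
from ik import *
q=np.array([-.24,.57,.3,1.63,-.13,1.32,1.72])
for tl in (17,27,35):
  for sy in (1,-1):
    qq=q.copy(); qq[6]+= 0 if sy==1 else -np.pi
    for a in (0,-15,-30,-45,-60,-75,-90):
        Ra=R.from_euler('z',a,degrees=True)
        h=Ra.apply(bx); z=tilt(h,-tl)
        qq,e=ik(LOCK+Z*.048+.012*z,frame(z,sy*np.cross(Z,h)),qq,.01)
        if a in(0,-30,-60,-90): print(tl,sy,a,qq.round(2),round(e,4))
E
```

```text
17 1 0 [-0.24  0.54  0.3   1.67 -0.13  1.25  1.72] 0.0
17 1 -30 [-0.23  0.54  0.38  1.68 -0.31  1.25  1.37] 0.0
17 1 -60 [-0.24  0.52  0.47  1.75 -0.48  1.18  1.02] 0.0
17 1 -90 [-0.3   0.47  0.57  1.86 -0.62  1.06  0.64] 0.0
17 -1 0 [-0.24  0.54  0.3   1.67 -0.13  1.25 -1.42] 0.0
17 -1 -30 [-0.23  0.54  0.38  1.68 -0.31  1.25 -1.77] 0.0
17 -1 -60 [-0.24  0.52  0.47  1.75 -0.48  1.18 -2.13] 0.0
17 -1 -90 [-0.3   0.47  0.57  1.86 -0.62  1.06 -2.5 ] 0.0
27 1 0 [-0.23  0.64  0.3   1.55 -0.13  1.45  1.73] 0.0
27 1 -30 [-0.18  0.64  0.38  1.57 -0.35  1.44  1.41] 0.0
27 1 -60 [-0.16  0.6   0.46  1.67 -0.57  1.35  1.1 ] 0.0
27 1 -90 [-0.18  0.52  0.54  1.83 -0.76  1.18  0.79] 0.0
27 -1 0 [-0.23  0.64  0.3   1.55 -0.13  1.45 -1.42] 0.0
27 -1 -30 [-0.18  0.64  0.38  1.57 -0.35  1.44 -1.73] 0.0
27 -1 -60 [-0.16  0.6   0.46  1.67 -0.57  1.35 -2.04] 0.0
27 -1 -90 [-0.18  0.52  0.54  1.83 -0.76  1.18 -2.35] 0.0
35 1 0 [-0.22  0.73  0.3   1.45 -0.13  1.6   1.73] 0.0
35 1 -30 [-0.14  0.72  0.37  1.48 -0.39  1.6   1.43] 0.0
35 1 -60 [-0.1   0.67  0.45  1.61 -0.63  1.49  1.15] 0.0
35 1 -90 [-0.11  0.57  0.52  1.81 -0.86  1.29  0.89] 0.0
35 -1 0 [-0.22  0.73  0.3   1.45 -0.13  1.6  -1.41] 0.0
35 -1 -30 [-0.14  0.72  0.37  1.48 -0.39  1.6  -1.71] 0.0
35 -1 -60 [-0.1   0.67  0.45  1.61 -0.63  1.49 -1.99] 0.0
35 -1 -90 [-0.11  0.57  0.52  1.81 -0.86  1.29 -2.25] 0.0
```

```bash
cat > plan.py <<'E'
from ik import *
from bench import status
def delta(p,Rt,src=None):
    if src is None:
        o=status.get_obs(); p0=np.array(o['tcp_pos']);R0=R.from_rotvec(o['orientation']);
        print('now',p0.round(4),'q',np.round(o['joints'],2),'clk',o['clock'],'F',np.round(o['contact_force'],1),'w',round(o['grip_width'],4))
    else: p0,R0=src
    t=(np.array(p)-p0)/.02; w=(Rt*R0.inv()).as_rotvec()/np.radians(8)
    n=max(np.abs(t).max(),np.abs(w).max()); N=max(1,int(np.ceil(n-1e-6)))
    print('total t',t.round(3),'w',w.round(3),'N',N,'per row t',(t/N).round(3),'w',(w/N).round(3)); return p,Rt
RV=frame(-Z,az(-55))
E
python3 - <<'E'
from plan import *
delta([.427,-.357,.12],RV)
E
```

```text
now [ 0.4456 -0.0494  0.3089] q [-0.76  0.06  1.05  2.01 -0.43  1.21  1.02] clk 5.475 F [-0.7 -0.3 -1.5] w 0.0854
total t [ -0.931 -15.378  -9.447] w [ -1.866   2.142 -10.633] N 16 per row t [-0.058 -0.961 -0.59 ] w [-0.117  0.134 -0.665]
```

Emit:
drive_tool --commands '[{"tx":-0.058,"ty":-0.961,"tz":-0.3,"rx":-0.117,"ry":0.134,"rz":-0.665,"grip":-0.1},{"tx":-0.058,"ty":-0.961,"tz":-0.3,"rx":-0.117,"ry":0.134,"rz":-0.665,"grip":-0.1},{"tx":-0.058,"ty":-0.961,"tz":-0.3,"rx":-0.117,"ry":0.134,"rz":-0.665,"grip":-0.1},{"tx":-0.058,"ty":-0.961,"tz":-0.3,"rx":-0.117,"ry":0.134,"rz":-0.665,"grip":-0.1},{"tx":-0.058,"ty":-0.961,"tz":-0.3,"rx":-0.117,"ry":0.134,"rz":-0.665,"grip":-0.1},{"tx":-0.058,"ty":-0.961,"tz":-0.3,"rx":-0.117,"ry":0.134,"rz":-0.665,"grip":-0.1},{"tx":-0.058,"ty":-0.961,"tz":-0.3,"rx":-0.117,"ry":0.134,"rz":-0.665,"grip":-0.1},{"tx":-0.058,"ty":-0.961,"tz":-0.3,"rx":-0.117,"ry":0.134,"rz":-0.665,"grip":-0.1}]'

```text
clock: 6.48
tcp_pos: [0.4342, -0.2039, 0.2596]
orientation: [-2.383, -1.905, -0.265]
contact_force: [0.7, -0.6, 0.7]
grip_width: 0.0473
```

Emit:
drive_tool --commands '[{"tx":-0.058,"ty":-0.961,"tz":-0.85,"rx":-0.117,"ry":0.134,"rz":-0.665,"grip":-0.1},{"tx":-0.058,"ty":-0.961,"tz":-0.85,"rx":-0.117,"ry":0.134,"rz":-0.665,"grip":-0.1},{"tx":-0.058,"ty":-0.961,"tz":-0.85,"rx":-0.117,"ry":0.134,"rz":-0.665,"grip":-0.1},{"tx":-0.058,"ty":-0.961,"tz":-0.85,"rx":-0.117,"ry":0.134,"rz":-0.665,"grip":-0.1},{"tx":-0.058,"ty":-0.961,"tz":-0.85,"rx":-0.117,"ry":0.134,"rz":-0.665,"grip":-0.1},{"tx":-0.058,"ty":-0.961,"tz":-0.85,"rx":-0.117,"ry":0.134,"rz":-0.665,"grip":-0.1},{"tx":-0.058,"ty":-0.961,"tz":-0.85,"rx":-0.117,"ry":0.134,"rz":-0.665,"grip":-0.1},{"tx":-0.058,"ty":-0.961,"tz":-0.85,"rx":-0.117,"ry":0.134,"rz":-0.665,"grip":-0.1},{"tx":0,"ty":0,"tz":0,"rx":0,"ry":0,"rz":0,"grip":-0.1}]'

```text
clock: 7.6
tcp_pos: [0.4244, -0.3573, 0.1229]
orientation: [-2.995, -0.936, 0.01]
contact_force: [-0.2, 0.2, -0.4]
grip_width: 0.0472
```

```bash
python3 rec.py; python3 - <<'E'
from plan import *
from h import *
from bench import eyes
delta([.427,-.357,.008],RV)
f=eyes.grab_frame("side");np.savez("side1.npz",**f)
cv2.imwrite("pics/s1.png",cv2.resize(f["frame"][270:420,240:440],None,fx=4,fy=4,interpolation=cv2.INTER_CUBIC))
E
```

```text
7.6 [-0.2015  0.7203  1.1369  1.9861 -0.797   0.9834  0.3727] [ 0.4244 -0.3573  0.1229] [-2.995 -0.936  0.01 ] F [-0.2  0.2 -0.4] M [-0.    0.   -0.03] w 0.0472
now [ 0.4244 -0.3573  0.1229] q [-0.2   0.72  1.14  1.99 -0.8   0.98  0.37] clk 7.6 F [-0.2  0.2 -0.4] w 0.0472
total t [ 0.131  0.014 -5.746] w [-0.013 -0.05   0.034] N 6 per row t [ 0.022  0.002 -0.958] w [-0.002 -0.008  0.006]
```

View pics/s1.png

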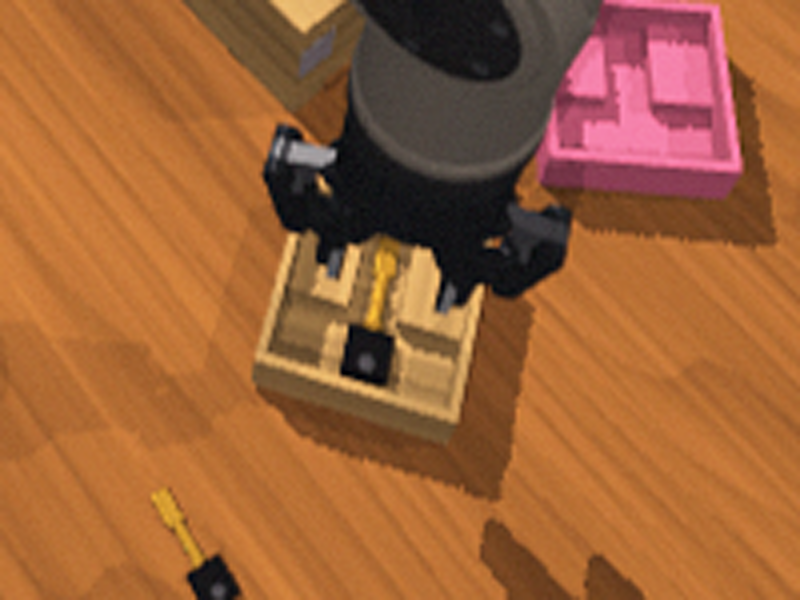

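```bash
cat >> plan.py <<'E'
def simpath(q,way,n=12):
    # way: list of (p,R) ; min-change IK along interpolated path
    p0,R0=fk(q);mg=[]
    for p,Rt in way:
        w=(Rt*R0.inv()).as_rotvec()
        for k in range(1,n+1):
            q,e=ik(p0+(np.array(p)-p0)*k/n,R.from_rotvec(w*k/n)*R0,q,.02)
            mg.append(np.minimum(q-lo,hi-q).min())
        p0,R0=np.array(p),Rt
        print(q.round(2),'err',round(e,4),'minmargin',round(min(mg),2));mg=[]
    return q
E
python3 - <<'E'
from plan import *
q=np.array(status.get_obs()['joints'])
h=az(35)
L=tilt(h,-38);RL=frame(L,az(-55));G=tilt(h,25);RG=frame(G,az(-55))
C=TRAY-h*.06+Z*.05
K=tilt(bx,-27);RK=frame(K,-by)
up=Z*.12
simpath(q,[([.427,-.357,.008],RV),([.427,-.357,.1],RV),(C+up*.5+.003*L,RL),(C+.003*L,RL),(C+up*.7,RV),(C+up*.4+.01*G,RG),(C+.01*G,RG),(C+up*2+.01*G,RG),(LOCK+Z*.15+.01*K,RK),(LOCK+Z*.048+.01*K,RK)])
E
```

```text
[-0.08  0.85  0.93  2.03 -0.99  0.8   0.51] err 0.0 minmargin 0.34
[-0.18  0.74  1.1   2.   -0.84  0.94  0.4 ] err 0.0 minmargin 0.36
[-0.43  1.16  1.3   1.88 -0.52  1.06  0.06] err 0.0 minmargin 0.16
[-0.41  1.22  1.22  1.9  -0.58  0.99  0.04] err 0.0 minmargin 0.16
[-0.16  0.69  1.15  2.   -0.77  0.98  0.43] err 0.0 minmargin 0.24
[ 0.27  0.65  0.84  2.06 -1.14  1.05  0.87] err 0.0 minmargin 0.23
[ 0.31  0.73  0.78  2.08 -1.23  1.01  0.96] err 0.0 minmargin 0.14
[ 0.05  0.38  1.09  1.91 -0.81  1.26  0.5 ] err 0.0 minmargin 0.18
[-0.71  0.93  1.32  1.48 -0.6   1.79 -0.87] err 0.0 minmargin 0.07
[-0.7   1.02  1.25  1.58 -0.68  1.64 -0.85] err 0.0 minmargin 0.14
```

Emit:
drive_tool --commands '[{"tx":0.03,"ty":0,"tz":-0.95,"rx":0,"ry":-0.01,"rz":0,"grip":-0.1},{"tx":0.03,"ty":0,"tz":-0.95,"rx":0,"ry":-0.01,"rz":0,"grip":-0.1},{"tx":0.03,"ty":0,"tz":-0.95,"rx":0,"ry":-0.01,"rz":0,"grip":-0.1},{"tx":0.03,"ty":0,"tz":-0.95,"rx":0,"ry":-0.01,"rz":0,"grip":-0.1},{"tx":0.01,"ty":0,"tz":-0.95,"rx":0,"ry":-0.01,"rz":0,"grip":-0.1},{"tx":0,"ty":0,"tz":-0.9,"rx":0,"ry":0,"rz":0,"grip":-0.1},{"tx":0,"ty":0,"tz":0,"rx":0,"ry":0,"rz":0,"grip":-0.1}]'

```text
clock: 8.52
tcp_pos: [0.4275, -0.3562, 0.0096]
orientation: [-2.996, -0.937, -0.003]
contact_force: [-0.1, 0.9, 0.4]
grip_width: 0.0467
```

```bash
python3 rec.py
```

```text
8.525 [-0.0765  0.8462  0.9313  2.0317 -0.9908  0.8052  0.5014] [ 0.4275 -0.3562  0.0096] [-2.996 -0.937 -0.003] F [-0.1  0.9  0.4] M [ 0.04 -0.02  0.01] w 0.0467
```

Emit:
drive_tool --commands '[{"tx":-0.02,"ty":-0.03,"tz":-0.1,"rx":0,"ry":0,"rz":0,"grip":0.4},{"tx":0,"ty":0,"tz":0,"rx":0,"ry":0,"rz":0,"grip":1},{"tx":0,"ty":0,"tz":0,"rx":0,"ry":0,"rz":0,"grip":1},{"tx":0,"ty":0,"tz":0,"rx":0,"ry":0,"rz":0,"grip":1},{"tx":0,"ty":0,"tz":0,"rx":0,"ry":0,"rz":0,"grip":1}]' --grip_force 60

```text
clock: 9.15
tcp_pos: [0.4279, -0.3579, 0.0095]
orientation: [2.998, 0.938, 0.005]
contact_force: [-0.9, -1.0, 5.7]
grip_width: 0.0235
```

```bash
python3 rec.py
```

```text
9.15 [-0.0742  0.8463  0.9306  2.031  -0.9936  0.8025  0.5047] [ 0.4279 -0.3579  0.0095] [2.998 0.938 0.005] F [-0.9 -1.   5.7] M [-0.1   0.23 -0.01] w 0.0235
```

Emit:
drive_tool --commands '[{"tx":0,"ty":0,"tz":0.4,"rx":0,"ry":0,"rz":0,"grip":1},{"tx":0,"ty":0,"tz":0.8,"rx":0,"ry":0,"rz":0,"grip":1},{"tx":0,"ty":0,"tz":0.9,"rx":0,"ry":0,"rz":0,"grip":1},{"tx":0,"ty":0,"tz":0.9,"rx":0,"ry":0,"rz":0,"grip":1}]'

```text
clock: 9.65
tcp_pos: [0.428, -0.3575, 0.0707]
orientation: [-2.998, -0.938, -0.006]
contact_force: [1.3, 0.6, -0.1]
grip_width: 0.0236
```

```bash
python3 rec.py; cat > look.py <<'E'
import sys
from h import *
from bench import eyes
c,n,x0,x1,y0,y1,s=sys.argv[1],sys.argv[2],*map(int,sys.argv[3:8])
f=eyes.grab_frame(c);np.savez(n+".npz",**f)
cv2.imwrite(f"pics/{n}.png",cv2.resize(f["frame"][y0:y1,x0:x1],None,fx=s,fy=s,interpolation=cv2.INTER_CUBIC))
E
python3 look.py side s2 240 440 270 420 4
```

```text
9.65 [-0.1417  0.7737  1.0397  2.0135 -0.8879  0.8949  0.4319] [ 0.428  -0.3575  0.0707] [-2.998 -0.938 -0.006] F [ 1.3  0.6 -0.1] M [0.01 0.05 0.02] w 0.0236
```

View pics/s2.png

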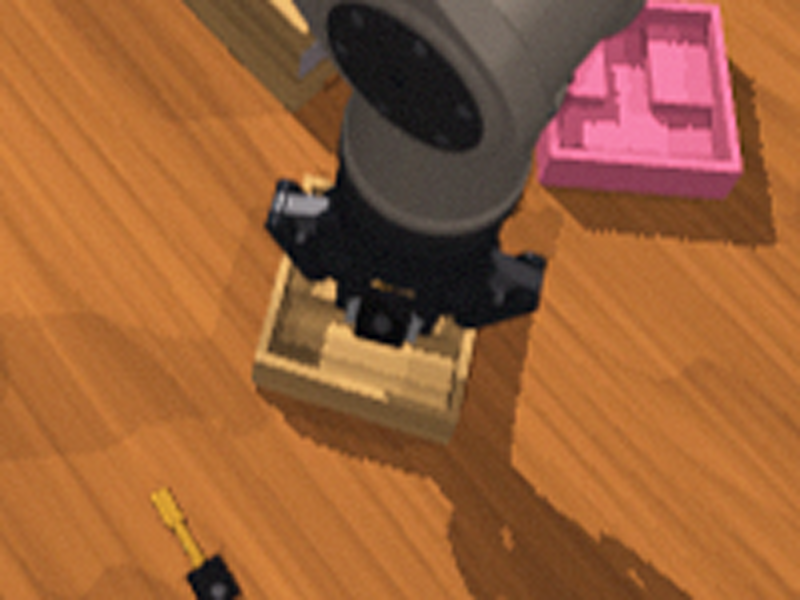

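```bash
python3 - <<'E'
from plan import *
h=az(35);RL=frame(tilt(h,-41),az(-55))
C=TRAY-h*.060+Z*.0528
print(C)
src=delta(C+Z*.042,RL); delta(C,RL,src)
E
```

```text
[ 0.39585088 -0.37641459  0.0528    ]
now [ 0.4287 -0.3585  0.0725] q [-0.14  0.77  1.04  2.01 -0.89  0.9   0.43] clk 9.7 F [ 0.2 -1.   1.7] w 0.0236
total t [-1.642 -0.896  1.113] w [-2.929  4.244  0.022] N 5 per row t [-0.328 -0.179  0.223] w [-0.586  0.849  0.004]
total t [ 0.   0.  -2.1] w [0. 0. 0.] N 3 per row t [ 0.   0.  -0.7] w [0. 0. 0.]
```

Emit:
drive_tool --commands '[{"tx":-0.25,"ty":-0.12,"tz":0.5,"rx":-0.3,"ry":0.444,"rz":0,"grip":1},{"tx":-0.348,"ty":-0.194,"tz":0.153,"rx":-0.657,"ry":0.95,"rz":0,"grip":1},{"tx":-0.348,"ty":-0.194,"tz":0.153,"rx":-0.657,"ry":0.95,"rz":0,"grip":1},{"tx":-0.348,"ty":-0.194,"tz":0.153,"rx":-0.657,"ry":0.95,"rz":0,"grip":1},{"tx":-0.348,"ty":-0.194,"tz":0.153,"rx":-0.657,"ry":0.95,"rz":0,"grip":1},{"tx":0,"ty":0,"tz":0,"rx":0,"ry":0,"rz":0,"grip":1},{"tx":0,"ty":0,"tz":0,"rx":0,"ry":0,"rz":0,"grip":1}]'

```text
clock: 10.58
tcp_pos: [0.3945, -0.3757, 0.0921]
orientation: [2.638, 0.823, -0.984]
contact_force: [0.1, -0.3, 0.3]
grip_width: 0.0234
```

```bash
python3 rec.py; python3 look.py side s3 240 440 270 420 4;python3 - <<'E'
from plan import *
h=az(35);RL=frame(tilt(h,-41),az(-55))
C=TRAY-h*.060+Z*.0528
delta(C,RL)
E
```

```text
10.575 [-0.4378  1.2062  1.2839  1.8733 -0.5093  1.0613  0.0181] [ 0.3945 -0.3757  0.0921] [ 2.638  0.823 -0.984] F [ 0.1 -0.3  0.3] M [ 0.39 -0.55  0.02] w 0.0234
now [ 0.3942 -0.3759  0.0925] q [-0.44  1.2   1.28  1.87 -0.51  1.06  0.02] clk 10.625 F [ 0.3 -0.9 -0.2] w 0.0236
total t [ 0.083 -0.028 -1.983] w [-0.011  0.015  0.053] N 2 per row t [ 0.041 -0.014 -0.991] w [-0.005  0.007  0.027]
```

View pics/s3.png

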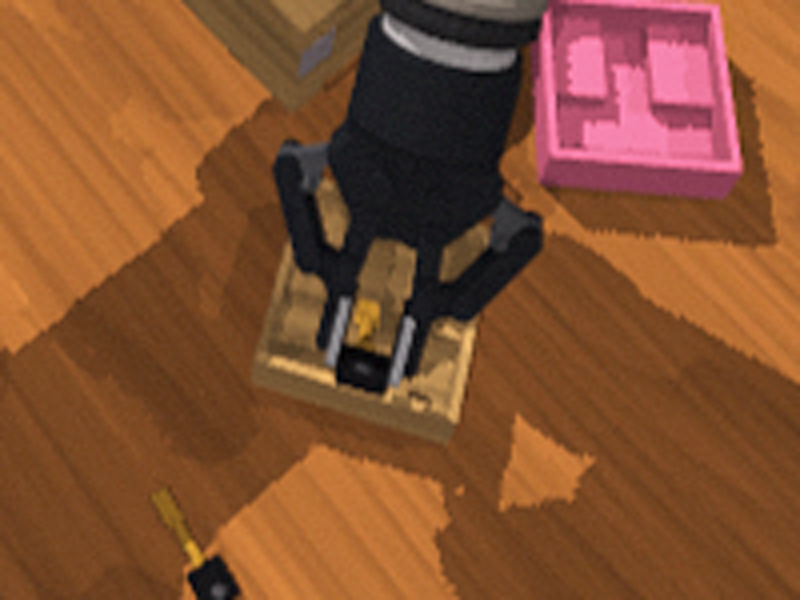

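Emit:
drive_tool --commands '[{"tx":0.04,"ty":-0.02,"tz":-0.8,"rx":0,"ry":0,"rz":0,"grip":1},{"tx":0.04,"ty":0,"tz":-0.7,"rx":0,"ry":0,"rz":0,"grip":1},{"tx":0,"ty":0,"tz":-0.3,"rx":0,"ry":0,"rz":0,"grip":1},{"tx":0,"ty":0,"tz":0,"rx":0,"ry":0,"rz":0,"grip":1}]'

```text
clock: 11.12
tcp_pos: [0.3962, -0.3756, 0.0548]
orientation: [2.636, 0.825, -0.989]
contact_force: [-0.1, -0.6, -0.9]
grip_width: 0.0239
```

```bash
python3 rec.py; python3 look.py side s4 240 440 270 420 4
```

```text
11.125 [-4.2340e-01  1.2491e+00  1.2348e+00  1.8721e+00 -5.4560e-01  1.0248e+00
  1.7000e-03] [ 0.3962 -0.3756  0.0548] [ 2.636  0.825 -0.989] F [-0.1 -0.6 -0.9] M [ 0.42 -0.53 -0.01] w 0.0239
```

View pics/s4.png

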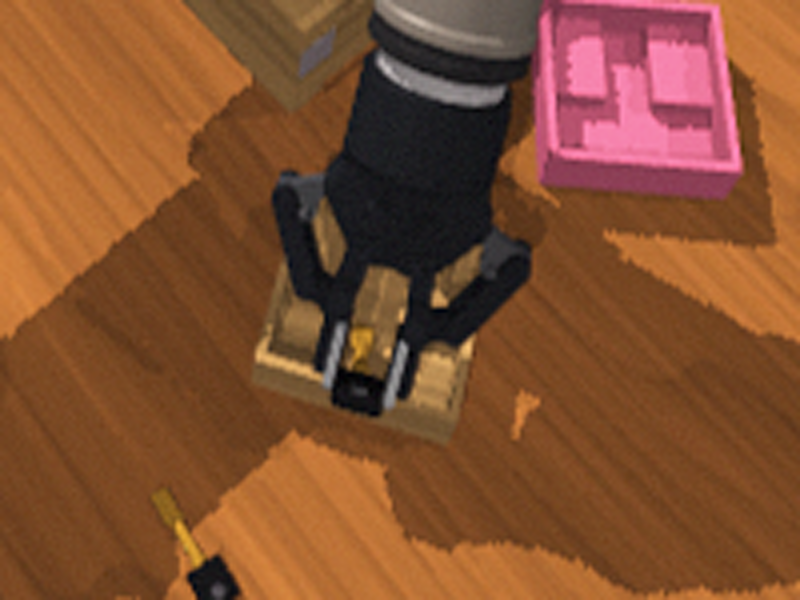

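Emit:
drive_tool --commands '[{"tx":0,"ty":0,"tz":-0.1,"rx":0,"ry":0,"rz":0,"grip":1},{"tx":0,"ty":0,"tz":-0.1,"rx":0,"ry":0,"rz":0,"grip":1},{"tx":0,"ty":0,"tz":0,"rx":0,"ry":0,"rz":0,"grip":1}]'

```text
clock: 11.55
tcp_pos: [0.3967, -0.3758, 0.0514]
orientation: [2.636, 0.825, -0.988]
contact_force: [0.6, -0.2, 1.1]
grip_width: 0.0232
```

```bash
python3 rec.py
```

```text
11.55 [-0.4225  1.2531  1.2307  1.8719 -0.5495  1.0205 -0.    ] [ 0.3967 -0.3758  0.0514] [ 2.636  0.825 -0.988] F [ 0.6 -0.2  1.1] M [ 0.39 -0.63 -0.01] w 0.0232
```

Emit:
drive_tool --commands '[{"tx":0,"ty":0,"tz":-0.1,"rx":0,"ry":0,"rz":0,"grip":1},{"tx":0,"ty":0,"tz":0,"rx":0,"ry":0,"rz":0,"grip":0.2},{"tx":0,"ty":0,"tz":0,"rx":0,"ry":0,"rz":0,"grip":0.0},{"tx":0,"ty":0,"tz":0,"rx":0,"ry":0,"rz":0,"grip":-0.1}]'

```text
clock: 12.05
tcp_pos: [0.3965, -0.3756, 0.0491]
orientation: [2.636, 0.825, -0.988]
contact_force: [-0.2, 0.7, 0.2]
grip_width: 0.0469
```

```bash
python3 rec.py; python3 look.py side s5 240 440 270 420 4
```

```text
12.05 [-4.2160e-01  1.2554e+00  1.2277e+00  1.8721e+00 -5.5170e-01  1.0184e+00
 -8.0000e-04] [ 0.3965 -0.3756  0.0491] [ 2.636  0.825 -0.988] F [-0.2  0.7  0.2] M [ 0.38 -0.55  0.02] w 0.0469
```

View pics/s5.png

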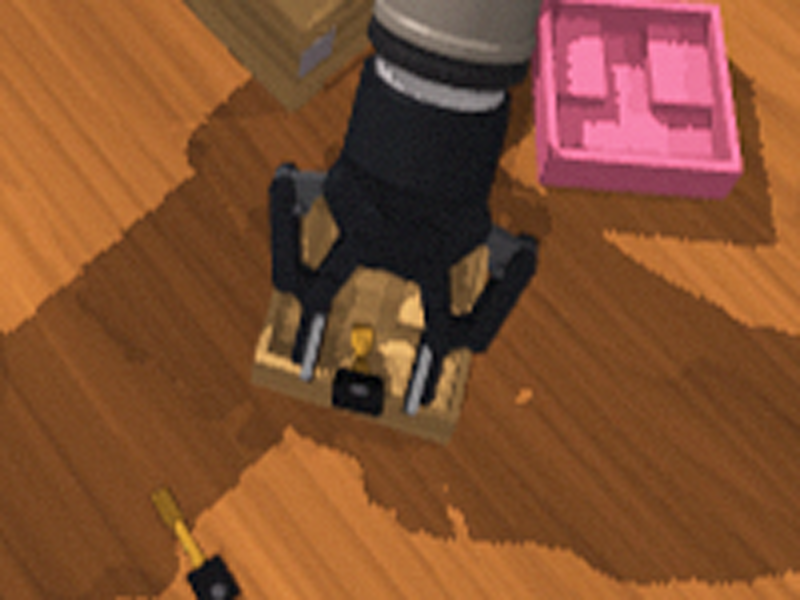

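```bash
python3 - <<'E'
from h import *
f=np.load("s5.npz");P=cloud(f);I=f["frame"].astype(int)
# bow crop px (335-385,365-415)/4 +(240,270)
sub=np.zeros((420,560),bool);sub[270+88:270+105,240+81:240+98]=1
m=sub&(I.max(-1)<75)&(P[...,2]>.03)
Q=P[m];c=np.median(Q,0);print(m.sum(),c.round(4),Q.min(0).round(3),Q.max(0).round(3))
h=np.array([np.cos(np.radians(35)),np.sin(np.radians(35))])
T=np.array([.445,-.342]);loc=np.c_[(Q[:,:2]-T)@h,(Q[:,:2]-T)@[-h[1],h[0]],Q[:,2]]*1000
print(np.median(loc,0).round(1),loc.min(0).round(1),loc.max(0).round(1))
A=np.c_[loc[:,0],loc[:,1],np.ones(len(loc))];k=np.linalg.lstsq(A,loc[:,2],rcond=None)[0];print(k)
v,u=np.nonzero(m)
for w,l in list(zip(zip(u,v),loc.round(1)))[::9]: print(w,l)
E
```

```text
126 [ 0.3973 -0.3779  0.0581] [ 0.382 -0.393  0.042] [ 0.413 -0.362  0.065]
[-59.9  -2.2  58.1] [-70.9 -15.4  41.9] [-44.1  10.7  65. ]
[-0.67961474 -0.06465173 16.04626014]
(np.int64(324), np.int64(362)) [-49.1  10.2  49.2]
(np.int64(329), np.int64(363)) [-46.6  -0.2  45.2]
(np.int64(329), np.int64(364)) [-49.8  -0.6  48.7]
(np.int64(326), np.int64(365)) [-55.2   4.9  53.5]
(np.int64(335), np.int64(365)) [-48.4 -12.8  50. ]
(np.int64(331), np.int64(366)) [-53.5  -5.4  51.9]
(np.int64(327), np.int64(367)) [-60.1   2.1  58.4]
(np.int64(325), np.int64(368)) [-64.5   5.5  62.1]
(np.int64(334), np.int64(368)) [-57.3 -12.   57.1]
(np.int64(330), np.int64(369)) [-63.3  -4.6  62.1]
(np.int64(326), np.int64(370)) [-67.8   2.7  62.5]
(np.int64(335), np.int64(370)) [-62.  -14.6  61.5]
(np.int64(331), np.int64(371)) [-66.6  -7.4  62.3]
(np.int64(331), np.int64(372)) [-68.3  -7.8  61.7]
```

```bash
python3 - <<'E'
from plan import *
h=az(35);G=tilt(h,25);RG=frame(G,az(-55))
B=np.array([.3965,-.3756,.0505])
q=np.array(status.get_obs()['joints'])
L=tilt(h,-41)
a=(B-.02*L,frame(L,az(-55)));b=(B-.035*G+[0,0,.01],RG);c=(B+.005*G,RG)
s=delta(*a);s=delta(*b,s);s=delta(*c,s)
simpath(q,[a,b,c])
E
```

```text
now [ 0.3965 -0.3756  0.0492] q [-0.42  1.26  1.23  1.87 -0.55  1.02 -0.  ] clk 12.1 F [-0.5 -1.1 -0.4] w 0.0471
total t [0.537 0.378 0.82 ] w [-0.005 -0.014  0.036] N 1 per row t [0.537 0.378 0.82 ] w [-0.005 -0.014  0.036]
total t [-1.143 -0.801  1.331] w [ 4.732 -6.758  0.   ] N 7 per row t [-0.163 -0.114  0.19 ] w [ 0.676 -0.965  0.   ]
total t [ 0.692  0.485 -2.313] w [0. 0. 0.] N 3 per row t [ 0.231  0.162 -0.771] w [0. 0. 0.]
[-0.44  1.24  1.25  1.86 -0.54  1.05 -0.01] err 0.0 minmargin 0.21
[ 0.31  0.64  0.83  2.06 -1.11  1.05  0.88] err 0.0 minmargin 0.22
[ 0.33  0.71  0.76  2.07 -1.21  1.    0.95] err 0.0 minmargin 0.16
```

Emit:
drive_tool --commands '[{"tx":0.537,"ty":0.378,"tz":0.9,"rx":0,"ry":0,"rz":0.03,"grip":-0.1},{"tx":-0.02,"ty":-0.02,"tz":0.35,"rx":0.1,"ry":-0.143,"rz":0,"grip":-0.1},{"tx":-0.16,"ty":-0.112,"tz":0.2,"rx":0.6616,"ry":-0.945,"rz":0,"grip":-0.1},{"tx":-0.16,"ty":-0.112,"tz":0.2,"rx":0.6616,"ry":-0.945,"rz":0,"grip":-0.1},{"tx":-0.16,"ty":-0.112,"tz":0.15,"rx":0.6616,"ry":-0.945,"rz":0,"grip":-0.1},{"tx":-0.16,"ty":-0.112,"tz":0.15,"rx":0.6616,"ry":-0.945,"rz":0,"grip":-0.1},{"tx":-0.16,"ty":-0.112,"tz":0.1,"rx":0.6616,"ry":-0.945,"rz":0,"grip":-0.1},{"tx":-0.16,"ty":-0.112,"tz":0.1,"rx":0.6616,"ry":-0.945,"rz":0,"grip":-0.1},{"tx":-0.16,"ty":-0.112,"tz":0,"rx":0.6616,"ry":-0.945,"rz":0,"grip":-0.1},{"tx":0,"ty":0,"tz":0,"rx":0,"ry":0,"rz":0,"grip":-0.1}]'

```text
clock: 13.35
tcp_pos: [0.3791, -0.388, 0.0925]
orientation: [-2.817, -0.87, -0.621]
contact_force: [0.3, 0.7, -0.1]
grip_width: 0.0468
```

```bash
python3 rec.py;  python3 - <<'E'
from plan import *
h=az(35);G=tilt(h,25);RG=frame(G,az(-55))
B=np.array([.3965,-.3756,.0505])
delta(B+.005*G,RG)
E
python3 look.py side s6 240 440 270 420 4;python3 look.py top t6 340 480 190 310 5
```

```text
13.35 [ 0.3424  0.623   0.792   2.0584 -1.0889  1.0284  0.8626] [ 0.3791 -0.388   0.0925] [-2.817 -0.87  -0.621] F [ 0.3  0.7 -0.1] M [-0.27  0.41  0.01] w 0.0468
now [ 0.3791 -0.388   0.0925] q [ 0.34  0.62  0.79  2.06 -1.09  1.03  0.86] clk 13.35 F [ 0.3  0.7 -0.1] w 0.0468
total t [ 0.958  0.683 -2.328] w [ 0.002 -0.014  0.082] N 3 per row t [ 0.319  0.228 -0.776] w [ 0.001 -0.005  0.027]
```

View pics/s6.png

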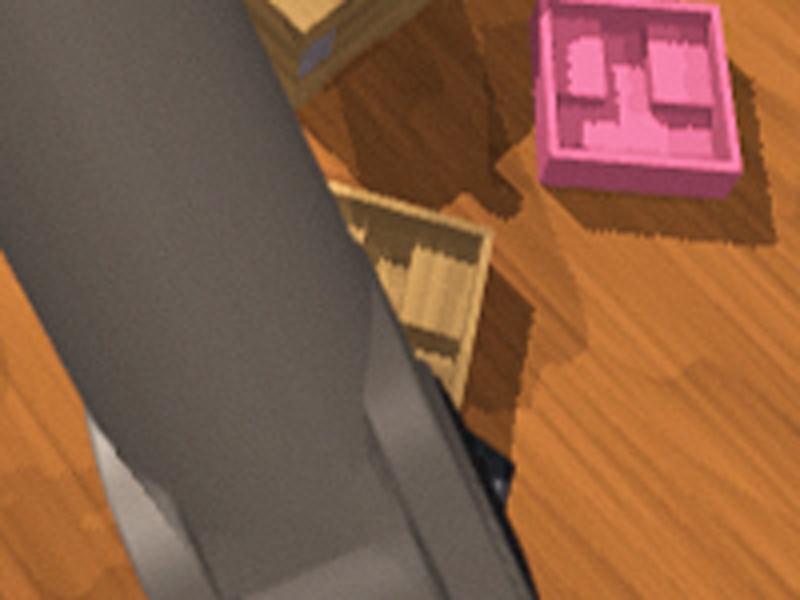

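View pics/t6.png

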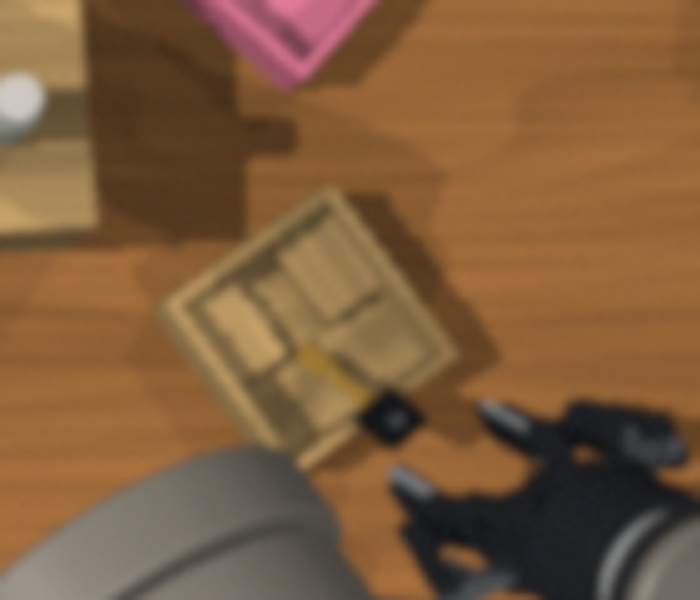

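Emit:
drive_tool --commands '[{"tx":0.319,"ty":0.228,"tz":-0.776,"rx":0,"ry":0,"rz":0.03,"grip":-0.1},{"tx":0.319,"ty":0.228,"tz":-0.776,"rx":0,"ry":0,"rz":0.03,"grip":-0.1},{"tx":0.319,"ty":0.228,"tz":-0.776,"rx":0,"ry":0,"rz":0.02,"grip":-0.1},{"tx":0,"ty":0,"tz":0,"rx":0,"ry":0,"rz":0,"grip":-0.1}]'

```text
clock: 13.95
tcp_pos: [0.4042, -0.3685, 0.0439]
orientation: [-2.798, -0.904, -0.616]
contact_force: [0.4, 0.1, 0.7]
grip_width: 0.0466
```

```bash
python3 rec.py; python3 look.py top t7 340 480 190 310 5
```

```text
13.95 [ 0.3392  0.6997  0.7173  2.0695 -1.1865  0.9713  0.9275] [ 0.4042 -0.3685  0.0439] [-2.798 -0.904 -0.616] F [0.4 0.1 0.7] M [-0.28  0.4   0.07] w 0.0466
```

View pics/t7.png

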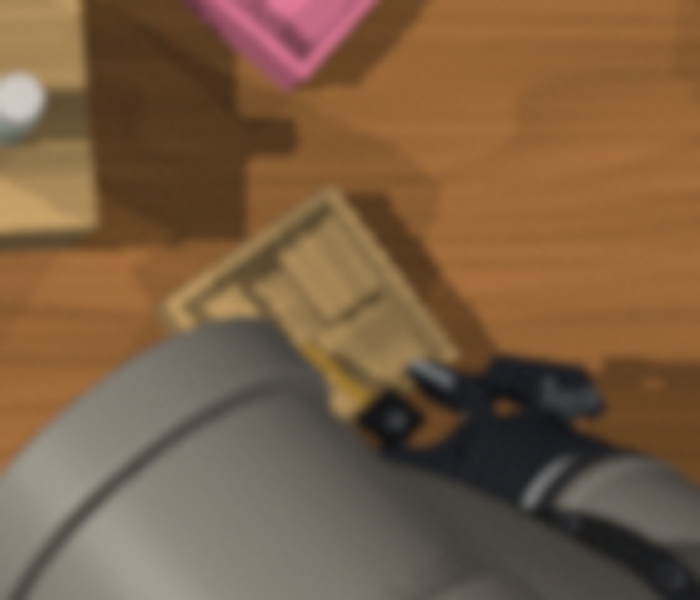

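```bash
python3 rec.py;  python3 - <<'E'
from plan import *
h=az(35);G=tilt(h,25);RG=frame(G,az(-55))
B=np.array([.3965,-.3756,.0505])
delta(B+.005*G,RG)
E
```

```text
14.0 [ 0.3398  0.6984  0.7188  2.0692 -1.1859  0.9716  0.9272] [ 0.4038 -0.3696  0.0448] [-2.8   -0.903 -0.617] F [ 0.2 -0.9 -1.2] M [-0.33  0.35 -0.  ] w 0.0468
now [ 0.4038 -0.3696  0.0448] q [ 0.34  0.7   0.72  2.07 -1.19  0.97  0.93] clk 14.0 F [ 0.2 -0.9 -1.2] w 0.0468
total t [-0.277 -0.241  0.06 ] w [-0.01  -0.024 -0.097] N 1 per row t [-0.277 -0.241  0.06 ] w [-0.01  -0.024 -0.097]
```

Emit:
drive_tool --commands '[{"tx":-0.277,"ty":-0.241,"tz":0.06,"rx":0,"ry":0,"rz":-0.09,"grip":-0.1},{"tx":0,"ty":0,"tz":0,"rx":0,"ry":0,"rz":0,"grip":-0.1},{"tx":0,"ty":0,"tz":0,"rx":0,"ry":0,"rz":0,"grip":-0.1}]'

```text
clock: 14.38
tcp_pos: [0.3979, -0.3759, 0.0474]
orientation: [-2.811, -0.884, -0.621]
contact_force: [0.4, -0.2, 0.6]
grip_width: 0.0472
```

```bash
python3 rec.py
```

```text
14.375 [ 0.3511  0.6949  0.7253  2.0702 -1.1853  0.9748  0.9278] [ 0.3979 -0.3759  0.0474] [-2.811 -0.884 -0.621] F [ 0.4 -0.2  0.6] M [-0.3   0.39  0.05] w 0.0472
```

Emit:
drive_tool --commands '[{"tx":0,"ty":0,"tz":0,"rx":0,"ry":0,"rz":0,"grip":0.3},{"tx":0,"ty":0,"tz":0,"rx":0,"ry":0,"rz":0,"grip":1},{"tx":0,"ty":0,"tz":0,"rx":0,"ry":0,"rz":0,"grip":1},{"tx":0,"ty":0,"tz":0,"rx":0,"ry":0,"rz":0,"grip":1},{"tx":0,"ty":0,"tz":0,"rx":0,"ry":0,"rz":0,"grip":1},{"tx":-0.1,"ty":-0.1,"tz":0.5,"rx":0,"ry":0,"rz":0,"grip":1},{"tx":-0.2,"ty":-0.15,"tz":1,"rx":0,"ry":0,"rz":0,"grip":1},{"tx":0,"ty":0,"tz":1,"rx":0,"ry":0,"rz":0,"grip":1},{"tx":0,"ty":0,"tz":1,"rx":0,"ry":0,"rz":0,"grip":1},{"tx":0,"ty":0,"tz":1,"rx":0,"ry":0,"rz":0,"grip":1}]' --grip_force 80

```text
clock: 15.62
tcp_pos: [0.3916, -0.3804, 0.1378]
orientation: [-2.81, -0.884, -0.62]
contact_force: [0.3, -0.9, 0.1]
grip_width: 0.0235
```

```bash
python3 rec.py; python3 look.py top t8 340 480 190 310 5;  python3 look.py side s8 240 440 270 420 4
```

```text
15.625 [ 0.271   0.5517  0.8465  2.0327 -1.0086  1.0699  0.7577] [ 0.3916 -0.3804  0.1378] [-2.81  -0.884 -0.62 ] F [ 0.3 -0.9  0.1] M [-0.32  0.33  0.01] w 0.0235
```

View pics/t8.png

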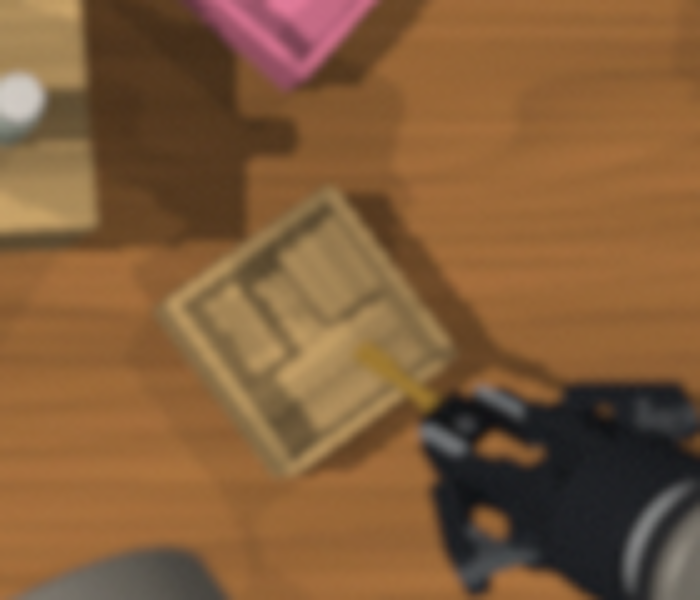

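View pics/s8.png

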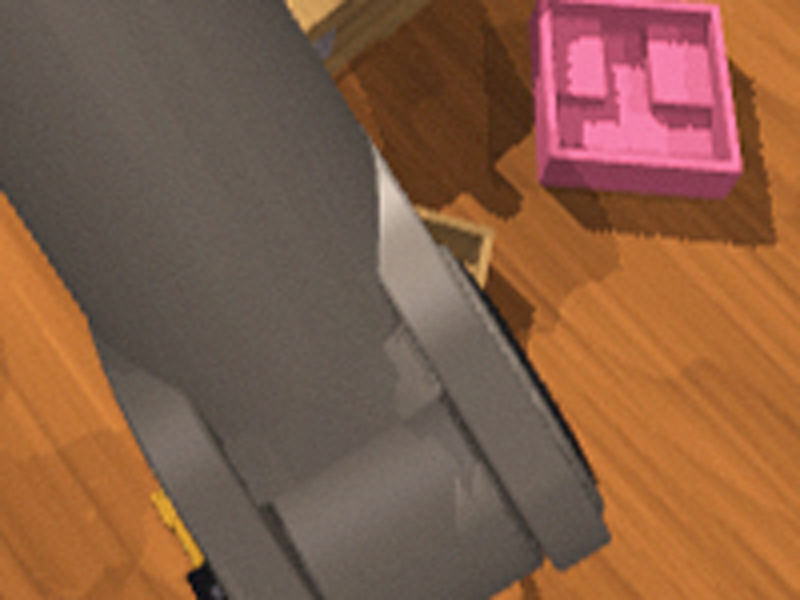

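```bash
cat > keyfit.py <<'E'
from plan import *
from h import *
def yellow(f,c,rad=.11):
    P=cloud(f);hsv=cv2.cvtColor(np.asarray(f["frame"]),cv2.COLOR_BGR2HSV)
    d=np.linalg.norm(P-c,axis=-1)
    m=(d<rad)&(hsv[...,0]>14)&(hsv[...,0]<32)&(hsv[...,1]>170)&(hsv[...,2]>70)
    return P[m],m
E
python3 - <<'E'
from keyfit import *
f=np.load("t8.npz");tcp=np.array([.3916,-.3804,.1378]);Rt=R.from_rotvec([-2.81,-.884,-.62])
Q,m=yellow(f,tcp);Q=Q[Q[:,2]>.06]
print(len(Q)); print(Q.round(4)[::4])
c=Q.mean(0);u=np.linalg.svd(Q-c)[2][0];u*=-np.sign(u[2]);print('dir',u.round(3),'el',np.degrees(np.arcsin(-u[2])),'az',np.degrees(np.arctan2(u[1],u[0])))
print('tool frame dir',Rt.inv().apply(u).round(3),'pt',(Rt.inv().apply(c-tcp)*1000).round(1), 'ends',(Rt.inv().apply(Q[[0,-1]]-tcp)*1000).round(1))
E
```

```text
27
[[ 0.4271 -0.3495  0.1028]
 [ 0.4244 -0.353   0.1073]
 [ 0.4216 -0.3562  0.1124]
 [ 0.4169 -0.3587  0.1113]
 [ 0.4066 -0.3644  0.1229]
 [ 0.4042 -0.3664  0.1237]
 [ 0.4017 -0.3701  0.1269]]
dir [ 0.564  0.444 -0.696] el 44.11467458309497 az 38.23958640618407
tool frame dir [ 0.357 -0.04   0.933] pt [18.2 -3.7 31. ] ends [[27.7 -4.9 51.4]
 [ 8.5 -5.1 12. ]]
```

```bash
cat >> plan.py <<'E'
AL=22.;XO=0.;
def keyoff(): return np.array([XO,0,-.005])  # bow centre in tool frame
def tipoff(): a=np.radians(AL);return keyoff()+.068*np.array([np.sin(a),0,np.cos(a)])
def pose_tip(tip,turn=0.,lean=0.,al=None):
    """TCP pose for key vertical with tip at 'tip', turned 'turn' deg about z (neg = cw) from box home"""
    h=R.from_euler('z',turn,degrees=True).apply(bx);Rt=frame(tilt(h,-(AL if al is None else al)),np.cross(h,Z))
    return tip-Rt.apply(tipoff()),Rt
E
python3 - <<'E'
from plan import *
p,Rt=pose_tip(LOCK+Z*.03); print(Rt.apply(tipoff()-keyoff()),p)
o=status.get_obs();p0=np.array(o['tcp_pos']);R0=R.from_rotvec(o['orientation'])
a=(p0+[0,0,.13],R0); b=(p,Rt)
s=delta(*a);s=delta(*b,s)
simpath(np.array(o['joints']),[a,b,pose_tip(LOCK-Z*.02),pose_tip(LOCK-Z*.02,-45),pose_tip(LOCK-Z*.02,-90)])
E
```

```text
[ 5.44127524e-18  1.03298273e-19 -6.80000000e-02] [ 0.56882962 -0.04669966  0.22936408]
now [ 0.3923 -0.3815  0.1389] q [ 0.27  0.55  0.85  2.03 -1.01  1.07  0.76] clk 15.725 F [ 0.3 -0.5 -0.1] w 0.0232
total t [0.  0.  6.5] w [0. 0. 0.] N 7 per row t [0.    0.    0.929] w [0. 0. 0.]
total t [ 8.825 16.74  -1.978] w [-1.922  5.622 -3.766] N 17 per row t [ 0.519  0.985 -0.116] w [-0.113  0.331 -0.222]
[ 0.13  0.36  0.99  1.92 -0.79  1.22  0.5 ] err 0.0 minmargin 0.38
[-0.71  0.84  1.18  1.58 -0.57  1.58 -0.94] err 0.0 minmargin 0.22
[-0.69  0.89  1.14  1.63 -0.61  1.51 -0.93] err 0.0 minmargin 0.28
[-0.62  0.93  1.25  1.68 -0.89  1.63 -1.46] err 0.0 minmargin 0.21
[-0.65  0.95  1.39  1.86 -1.16  1.6  -2.  ] err 0.0 minmargin 0.07
```

Emit:
drive_tool --commands '[{"tx":0,"ty":0,"tz":1,"rx":0,"ry":0,"rz":0,"grip":1},{"tx":0,"ty":0,"tz":1,"rx":0,"ry":0,"rz":0,"grip":1},{"tx":0,"ty":0,"tz":1,"rx":0,"ry":0,"rz":0,"grip":1},{"tx":0,"ty":0,"tz":1,"rx":0,"ry":0,"rz":0,"grip":1},{"tx":0,"ty":0,"tz":1,"rx":0,"ry":0,"rz":0,"grip":1},{"tx":0.519,"ty":0.985,"tz":0.3,"rx":-0.113,"ry":0.331,"rz":-0.222,"grip":1},{"tx":0.519,"ty":0.985,"tz":0.3,"rx":-0.113,"ry":0.331,"rz":-0.222,"grip":1},{"tx":0.519,"ty":0.985,"tz":0.3,"rx":-0.113,"ry":0.331,"rz":-0.222,"grip":1},{"tx":0.519,"ty":0.985,"tz":0.3,"rx":-0.113,"ry":0.331,"rz":-0.222,"grip":1},{"tx":0.519,"ty":0.985,"tz":0.3,"rx":-0.113,"ry":0.331,"rz":-0.222,"grip":1}]'

```text
clock: 16.98
tcp_pos: [0.4438, -0.2809, 0.2665]
orientation: [-2.963, -0.666, -0.271]
contact_force: [0.7, 0.3, -0.2]
grip_width: 0.0236
```

Emit:
drive_tool --commands '[{"tx":0.519,"ty":0.985,"tz":0,"rx":-0.113,"ry":0.331,"rz":-0.222,"grip":1},{"tx":0.519,"ty":0.985,"tz":0,"rx":-0.113,"ry":0.331,"rz":-0.222,"grip":1},{"tx":0.519,"ty":0.985,"tz":0,"rx":-0.113,"ry":0.331,"rz":-0.222,"grip":1},{"tx":0.519,"ty":0.985,"tz":0,"rx":-0.113,"ry":0.331,"rz":-0.222,"grip":1},{"tx":0.519,"ty":0.985,"tz":0,"rx":-0.113,"ry":0.331,"rz":-0.222,"grip":1},{"tx":0.519,"ty":0.985,"tz":0,"rx":-0.113,"ry":0.331,"rz":-0.222,"grip":1},{"tx":0.519,"ty":0.985,"tz":0,"rx":-0.113,"ry":0.331,"rz":-0.222,"grip":1},{"tx":0.519,"ty":0.985,"tz":-0.3,"rx":-0.113,"ry":0.331,"rz":-0.222,"grip":1},{"tx":0.519,"ty":0.985,"tz":-0.5,"rx":-0.113,"ry":0.331,"rz":-0.222,"grip":1},{"tx":0.519,"ty":0.985,"tz":-0.5,"rx":-0.113,"ry":0.331,"rz":-0.222,"grip":1}]'

```text
clock: 18.23
tcp_pos: [0.5478, -0.0841, 0.2398]
orientation: [-3.093, -0.18, 0.458]
contact_force: [-0.0, 0.2, -0.2]
grip_width: 0.0236
```

Emit:
drive_tool --commands '[{"tx":0.519,"ty":0.985,"tz":-0.3,"rx":-0.113,"ry":0.331,"rz":-0.222,"grip":1},{"tx":0.519,"ty":0.985,"tz":-0.3,"rx":-0.113,"ry":0.331,"rz":-0.222,"grip":1},{"tx":0,"ty":0,"tz":0,"rx":0,"ry":0,"rz":0,"grip":1},{"tx":0,"ty":0,"tz":0,"rx":0,"ry":0,"rz":0,"grip":1}]'

```text
clock: 18.73
tcp_pos: [0.5679, -0.0464, 0.2287]
orientation: [3.075, 0.076, -0.6]
contact_force: [-0.6, -0.7, 0.3]
grip_width: 0.0237
```

```bash
python3 rec.py; python3 look.py side s9 210 370 130 250 5;  python3 look.py top t9 220 360 140 250 5; python3 rec.py
```

```text
18.725 [-0.6992  0.8253  1.1567  1.5847 -0.5587  1.5759 -0.9639] [ 0.5679 -0.0464  0.2287] [ 3.075  0.076 -0.6  ] F [-0.6 -0.7  0.3] M [-0.03 -0.41  0.01] w 0.0237
18.825 [-0.699   0.824   1.1574  1.5848 -0.5589  1.5762 -0.9642] [ 0.5679 -0.0467  0.2293] [ 3.076  0.075 -0.598] F [ 0.1  0.1 -0.8] M [ 0.03 -0.44  0.05] w 0.0239
```

View pics/s9.png

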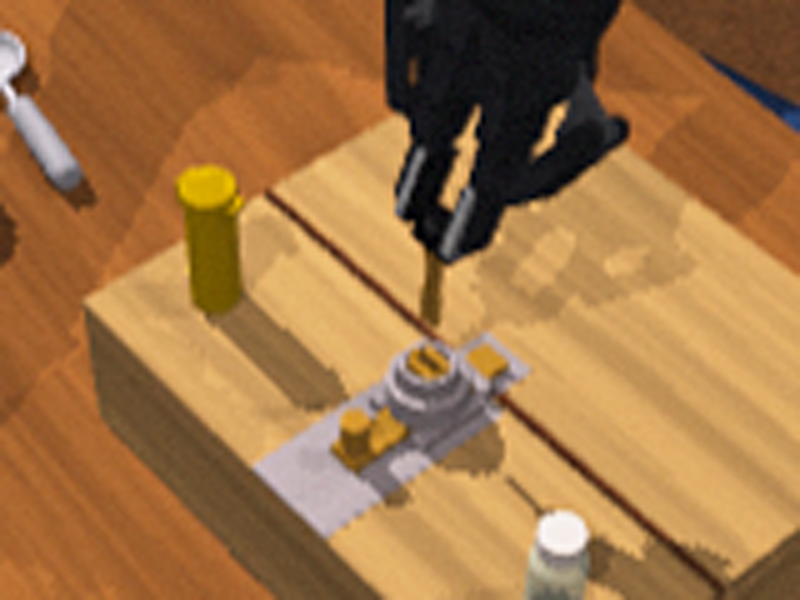

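View pics/t9.png

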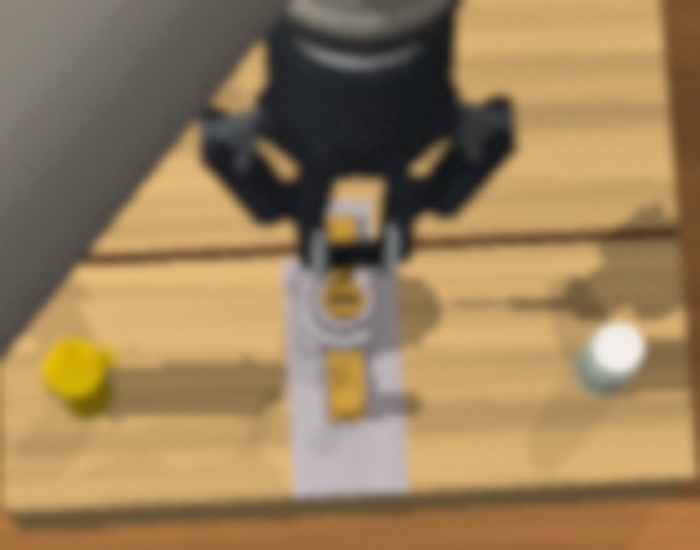

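```bash
cat >> keyfit.py <<'E'
def proj(f,p):
    T=np.asarray(f["T"]);c=T[:3,:3].T@(np.asarray(p)-T[:3,3]);return np.array([f["fx"]*c[0]/c[2]+f["cx"],f["fy"]*c[1]/c[2]+f["cy"]])
E
python3 - <<'E'
from keyfit import *
tcp=np.array([.5679,-.0467,.2293]);Rt=R.from_rotvec([3.076,.075,-.598])
for c,n,(x0,y0) in (("side","s9",(210,130)),("top","t9",(220,140))):
    f=np.load(n+".npz")
    k=tcp+Rt.apply(keyoff());t=tcp+Rt.apply(tipoff());nk=k+(t-k)*14/68
    for nm,p in (("lock",LOCK),("tip",t),("neck",nk),("bow",k)):
        uv=proj(f,p);print(c,nm,uv.round(1),'crop',((uv-[x0,y0]+.5)*5-.5).round(1))
    print('pixel shifts per mm',[(proj(f,LOCK+np.eye(3)[i]*.01)-proj(f,LOCK))/2 .round(2) for i in range(3)])
print(t)
f=np.load("s9.npz");I=f["frame"]
cv2.imwrite("pics/s9z.png",cv2.resize(I[175:215,275:315],None,fx=15,fy=15,interpolation=cv2.INTER_CUBIC))
f=np.load("t9.npz");I=f["frame"]
cv2.imwrite("pics/t9z.png",cv2.resize(I[180:220,268:308],None,fx=15,fy=15,interpolation=cv2.INTER_CUBIC))
E
```

```text
side lock [295.  202.4] crop [427.1 364.1]
side tip [295.1 194.6] crop [427.5 324.9]
side neck [295.9 179.2] crop [431.7 248.1]
side bow [296.2 175. ] crop [432.9 227.1]Traceback (most recent call last):
  File "<stdin>", line 8, in <module>
AttributeError: 'int' object has no attribute 'round'
```

```bash
python3 - <<'E'
from keyfit import *
tcp=np.array([.5679,-.0467,.2293]);Rt=R.from_rotvec([3.076,.075,-.598])
for c,n,(x0,y0) in (("side","s9",(275,172)),("top","t9",(268,180))):
    f=np.load(n+".npz")
    k=tcp+Rt.apply(keyoff());t=tcp+Rt.apply(tipoff());nk=k+(t-k)*14/68
    for nm,p in (("lock",LOCK),("tip",t),("neck",nk),("bow",k)):
        uv=proj(f,p);print(c,nm,uv.round(1),'zoomcrop',((uv-[x0,y0]+.5)*15-.5).round(0))
    print('zoom px per mm',[((proj(f,LOCK+np.eye(3)[i]*.01)-proj(f,LOCK))*1.5).round(1) for i in range(3)])
    cv2.imwrite(f"pics/{n}z.png",cv2.resize(f["frame"][y0:y0+40,x0:x0+40],None,fx=15,fy=15,interpolation=cv2.INTER_CUBIC))
print(t)
E
```

```text
side lock [295.  202.4] zoomcrop [307. 463.]
side tip [295.1 194.6] zoomcrop [309. 346.]
side neck [295.9 179.2] zoomcrop [321. 115.]
side bow [296.2 175. ] zoomcrop [325.  52.]
zoom px per mm [array([ 4.8, -2.8]), array([-3.8, -3.8]), array([ 0.2, -3.9])]
top lock [289.  198.7] zoomcrop [321. 288.]
top tip [289.3 196.6] zoomcrop [327. 256.]
top neck [290.2 191.7] zoomcrop [340. 182.]
top bow [290.5 190.3] zoomcrop [344. 161.]
zoom px per mm [array([-0. , -6.1]), array([-6.2, -0. ]), array([ 0.2, -1.3])]
[ 0.56976413 -0.04647305  0.16593606]
```

View pics/s9z.png

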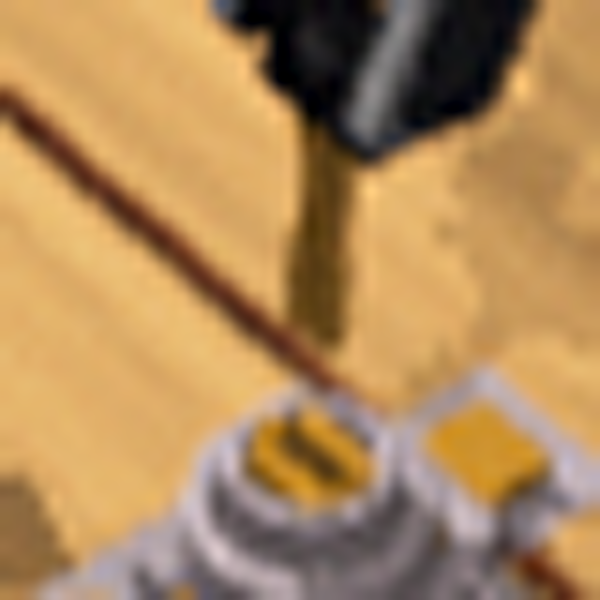

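View pics/t9z.png

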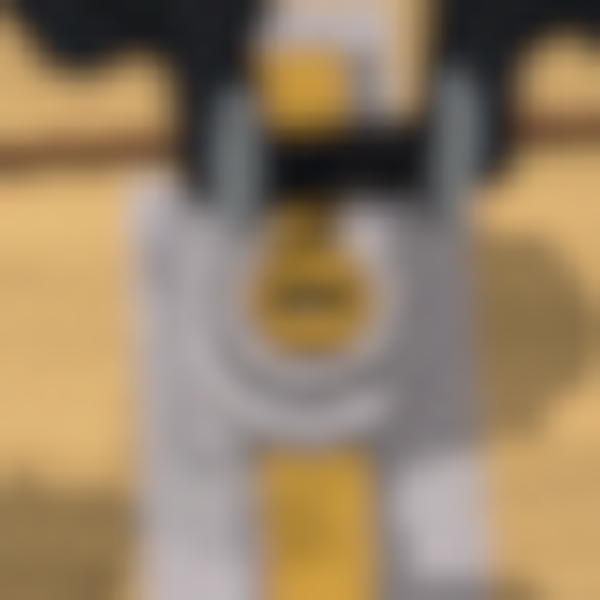

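```bash
python3 - <<'E'
from keyfit import *
tcp=np.array([.5679,-.0467,.2293]);Rt=R.from_rotvec([3.076,.075,-.598])
for n in("s9","t9"):
    f=np.load(n+".npz");P=cloud(f);hsv=cv2.cvtColor(f["frame"],cv2.COLOR_BGR2HSV)
    m=(np.linalg.norm(P[...,:2]-LOCK[:2],axis=-1)<.03)&(P[...,2]>.155)&(P[...,2]<.207)&(hsv[...,1]>120)
    v,u=np.nonzero(m);Q=P[m]
    print(n,len(Q))
    o=np.argsort(Q[:,2])
    for a,b,q in zip(u[o],v[o],Q[o]): print((a,b),(q*1000).round(1),'box rel',((q-LOCK)@np.c_[bx,by]*1000).round(1)) if (o.size<40 or a%2==0) else None
E
```

```text
s9 44
(np.int64(296), np.int64(195)) [570.3 -49.1 166.5] box rel [-0.5 -2.5]
(np.int64(296), np.int64(194)) [571.8 -47.2 167.4] box rel [ 1.1 -0.7]
(np.int64(294), np.int64(193)) [569.  -43.  169.1] box rel [-1.5  3.7]
(np.int64(294), np.int64(192)) [570.1 -41.6 170.6] box rel [-0.3  5.1]
(np.int64(296), np.int64(193)) [571.6 -47.3 171.3] box rel [ 0.8 -0.8]
(np.int64(294), np.int64(191)) [571.  -40.3 172.5] box rel [0.6 6.2]
(np.int64(294), np.int64(190)) [572.  -39.1 174.3] box rel [1.7 7.5]
(np.int64(296), np.int64(192)) [570.5 -48.4 176.6] box rel [-0.3 -1.8]
(np.int64(294), np.int64(189)) [571.2 -39.7 179. ] box rel [0.9 6.8]
(np.int64(296), np.int64(191)) [570.5 -48.2 180. ] box rel [-0.3 -1.6]
(np.int64(298), np.int64(190)) [574.  -51.1 183.8] box rel [ 3.1 -4.7]
(np.int64(296), np.int64(190)) [569.9 -48.7 184.5] box rel [-1.  -2.1]
(np.int64(296), np.int64(189)) [568.8 -49.7 189.6] box rel [-2. -3.]
(np.int64(296), np.int64(188)) [569.1 -49.2 192.5] box rel [-1.7 -2.5]
(np.int64(298), np.int64(186)) [575.9 -48.1 194. ] box rel [ 5.1 -1.8]
(np.int64(296), np.int64(187)) [568.4
[... 330 characters left out ...]
6), np.int64(184)) [568.5 -49.1 206.8] box rel [-2.3 -2.4]
t9 9
(np.int64(286), np.int64(196)) [569.8 -38.5 172.1] box rel [-0.4  8.1]
(np.int64(287), np.int64(196)) [569.2 -40.7 175.1] box rel [-1.2  5.9]
(np.int64(288), np.int64(196)) [568.9 -43.  176.7] box rel [-1.6  3.7]
(np.int64(289), np.int64(196)) [568.8 -45.3 177.3] box rel [-1.9  1.4]
(np.int64(287), np.int64(194)) [572.  -40.5 184.5] box rel [1.6 6.1]
(np.int64(287), np.int64(195)) [569.6 -40.5 184.6] box rel [-0.8  6.2]
(np.int64(288), np.int64(195)) [567.7 -42.5 193.6] box rel [-2.8  4.3]
(np.int64(289), np.int64(195)) [567.2 -44.7 196.1] box rel [-3.4  2.1]
(np.int64(288), np.int64(194)) [568.3 -42.2 201.6] box rel [-2.2  4.5]
```

```bash
python3 - <<'E'
from keyfit import *
a=[]
for n,(x0,y0) in (("t9",(275,183)),("s9",(283,178))):
    f=np.load(n+".npz");g=f["frame"][y0:y0+26,x0:x0+26];g=cv2.normalize(g,None,0,255,cv2.NORM_MINMAX)
    g=cv2.resize(g,None,fx=15,fy=15,interpolation=cv2.INTER_NEAREST);a.append(g)
cv2.imwrite("pics/z9.png",np.hstack(a))
E
```

```text
(no output)
```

View pics/z9.png

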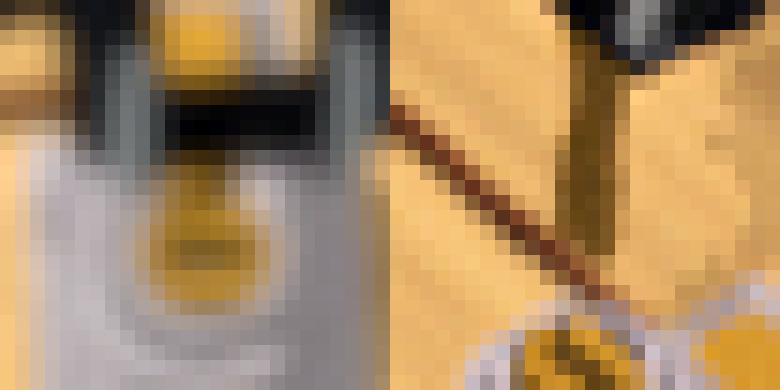

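Emit:
drive_tool --commands '[{"tx":0.06,"ty":0.085,"tz":-0.4,"rx":-0.2,"ry":0,"rz":0,"grip":1},{"tx":0,"ty":0,"tz":-0.5,"rx":0,"ry":0,"rz":0,"grip":1},{"tx":0,"ty":0,"tz":-0.35,"rx":0,"ry":0,"rz":0,"grip":1},{"tx":0,"ty":0,"tz":0,"rx":0,"ry":0,"rz":0,"grip":1}]'

```text
clock: 19.32
tcp_pos: [0.5694, -0.0437, 0.2032]
orientation: [3.048, 0.068, -0.597]
contact_force: [-0.1, -0.2, -0.6]
grip_width: 0.0236
```

```bash
python3 rec.py; cat > two.py <<'E'
import sys
from keyfit import *
from bench import eyes
n=sys.argv[1];a=[]
for c,(x0,y0) in (("top",(275,183)),("side",(283,178))):
    f=eyes.grab_frame(c);np.savez(f"{n}_{c}.npz",**f)
    g=f["frame"][y0:y0+26,x0:x0+26];g=cv2.normalize(g,None,0,255,cv2.NORM_MINMAX)
    a.append(cv2.resize(g,None,fx=15,fy=15,interpolation=cv2.INTER_NEAREST))
cv2.imwrite(f"pics/{n}.png",np.hstack(a))
E
python3 two.py w1
```

```text
19.325 [-0.7101  0.8575  1.1469  1.6048 -0.5697  1.5327 -0.9739] [ 0.5694 -0.0437  0.2032] [ 3.048  0.068 -0.597] F [-0.1 -0.2 -0.6] M [ 0.05 -0.41  0.02] w 0.0236
```

View pics/w1.png

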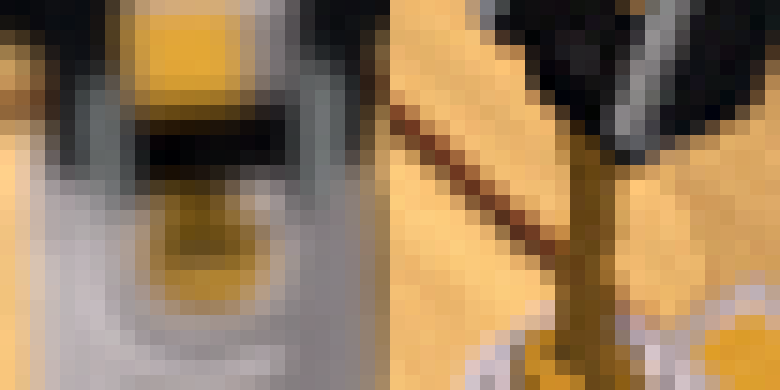

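Emit:
drive_tool --commands '[{"tx":0,"ty":0,"tz":-0.2,"rx":0,"ry":0,"rz":0,"grip":1},{"tx":0,"ty":0,"tz":-0.2,"rx":0,"ry":0,"rz":0,"grip":1},{"tx":0,"ty":0,"tz":0,"rx":0,"ry":0,"rz":0,"grip":1}]'

```text
clock: 19.8
tcp_pos: [0.5706, -0.0446, 0.2]
orientation: [3.049, 0.068, -0.592]
contact_force: [-1.4, 3.1, 24.2]
grip_width: 0.0233
```

```bash
python3 rec.py
```

```text
19.8 [-0.7082  0.8615  1.146   1.6066 -0.5745  1.5259 -0.9714] [ 0.5706 -0.0446  0.2   ] [ 3.049  0.068 -0.592] F [-1.4  3.1 24.2] M [ 0.51  1.77 -0.21] w 0.0233
```

Emit:
drive_tool --commands '[{"tx":0,"ty":0,"tz":0.4,"rx":0,"ry":0,"rz":0,"grip":1},{"tx":0,"ty":0,"tz":0,"rx":0,"ry":0,"rz":0,"grip":1}]'

```text
clock: 20.05
tcp_pos: [0.5701, -0.0439, 0.2043]
orientation: [3.049, 0.069, -0.593]
contact_force: [-0.1, 0.5, -0.0]
grip_width: 0.0238
```

```bash
python3 rec.py; python3 two.py w2; python3 - <<'E'
from keyfit import *
a=[]
for n,(x0,y0) in (("w2_side",(283,190)),):
    f=np.load(n+".npz");g=f["frame"][y0:y0+22,x0:x0+28]
    b=np.load("side0.npz")["frame"][y0:y0+22,x0:x0+28]
    cv2.imwrite("pics/w2s.png",np.hstack([cv2.resize(i,None,fx=14,fy=14,interpolation=cv2.INTER_NEAREST) for i in (b,g)]))
f=np.load("w2_top.npz");b=np.load("top0.npz");x0,y0=(274,188)
cv2.imwrite("pics/w2t.png",np.hstack([cv2.resize(i["frame"][y0:y0+22,x0:x0+28],None,fx=14,fy=14,interpolation=cv2.INTER_NEAREST) for i in (b,f)]))
E
```

```text
20.05 [-0.7102  0.8561  1.1479  1.6038 -0.5697  1.5325 -0.974 ] [ 0.5701 -0.0439  0.2043] [ 3.049  0.069 -0.593] F [-0.1  0.5 -0. ] M [ 0.03 -0.39 -0.03] w 0.0238
```

View pics/w2s.png

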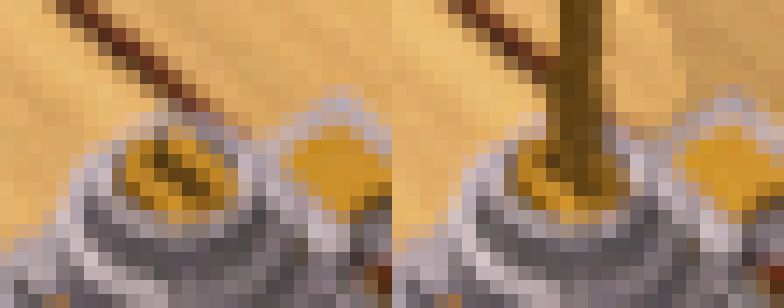

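View pics/w2t.png

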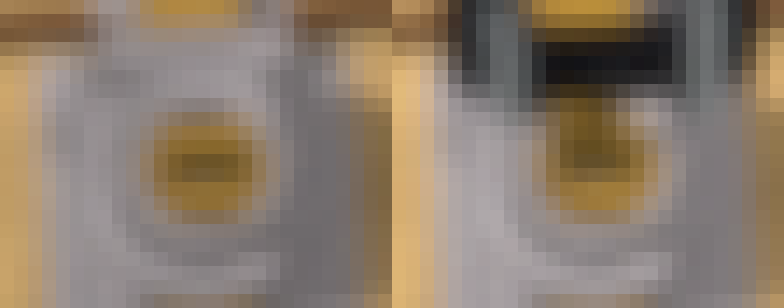

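```bash
cat > sil.py <<'E'
from keyfit import *
from scipy.optimize import minimize
def slotc(c):
    f=np.load(f"{c}0.npz");g=f["frame"].astype(float)[...,2]  # red channel
    u0,v0=proj(f,LOCK);u0,v0=int(round(u0)),int(round(v0))
    s=8; sub=g[v0-s:v0+s+1,u0-s:u0+s+1]
    return f,sub,u0-s,v0-s
def poly_cov(f,pts_list,x0,y0,w,h,ss=8):
    img=np.zeros((h*ss,w*ss),np.uint8)
    for pts in pts_list:
        uv=np.array([proj(f,p) for p in pts]);uv=((uv-[x0,y0]+.5)*ss)
        hull=cv2.convexHull(uv.astype(np.float32)).astype(np.int32);cv2.fillConvexPoly(img,hull,1)
    return cv2.resize(img.astype(np.float32),(w,h),interpolation=cv2.INTER_AREA)
def key_polys(bow,Rk): # Rk columns: key x(tip dir), y, z
    def box(x0,x1,y,z): return [bow+Rk@np.array([a,b*y,c*z]) for a in(x0,x1) for b in(-1,1) for c in(-1,1)]
    th=np.linspace(0,2*np.pi,16,endpoint=False)
    cyl=[bow+Rk@np.array([a,.004*np.cos(t),.004*np.sin(t)]) for a in(.014,.046) for t in th]
    bl=box(.046,.064,.006,.002)+box(.064,.068,.0045,.002)
    return [cyl,bl]
E
python3 - <<'E'
from sil import *
for c in ("side","top"):
    f,sub,a,b=slotc(c); print(c,a,b);print(sub.astype(int))
E
```

```text
side 287 194
[[232 231 227 209 145  99  95 145 201 219 215 217 212 214 215 217 221]
 [231 233 232 232 211 178  99  99 141 198 218 221 216 210 213 216 217]
 [227 229 231 232 230 225 182 126 101 146 197 218 221 214 212 211 213]
 [219 226 228 231 231 231 229 190 132 106 146 187 217 218 216 213 213]
 [214 219 227 231 232 227 211 186 167 143 145 156 190 207 216 215 205]
 [216 218 224 226 221 203 193 139 191 185 142 149 174 178 206 205 197]
 [219 219 219 203 176 183 174 115 184 204 156 130 157 177 187 193 191]
 [217 215 202 184 142 191 147  82 117 172 196 174 130 193 169 182 199]
 [218 204 182 200 138 190 184 128  96 100 157 190 179 196 164 181 182]
 [217 190 157 189 126 133 188 194 160  90 105 166 183 187 142 190 170]
 [214 177 114 144 159 127 132 183 203 159 139 144 153 160 100 155 181]
 [207 178  91 109 155 162 153 158 191 179 166 168 138 120  77 107 160]
 [187 194 107 100 101 135 161 151 156 133 133 142 102  81  86 118 116]
 [161 200 155 106  92  87  89 102 119 114  99  78  81  81  99 125 102]
 [136 167 206 152 106  87  90  88  86  88  91  90  87  91 118 116  86]
 [130 118 193 191 161 
[... 640 characters left out ...]
141 143 141 138 136 135 135 136 140 147 143 131 117 111 112]
 [147 141 143 145 136 122 110 107 108 113 128 144 145 132 117 112 112]
 [148 143 144 143 135 122 114 114 115 119 132 145 145 131 113 110 112]
 [150 143 142 141 140 140 140 141 142 142 145 147 142 126 113 111 112]
 [154 142 137 143 144 144 143 142 143 145 146 146 136 120 112 112 113]
 [157 143 134 140 144 139 133 130 130 134 139 136 125 114 112 112 111]
 [156 149 136 131 135 137 136 133 131 130 127 121 114 110 110 110 112]
 [153 154 144 133 127 129 129 128 125 124 119 118 116 113 109 109 112]
 [150 152 151 144 137 130 124 122 122 127 134 136 130 116 110 110 113]
 [148 148 147 148 147 143 139 136 138 142 146 143 130 114 110 111 114]]
```

```bash
cat >> sil.py <<'E'
def back(f,u,v,z):
    T=np.asarray(f["T"]);d=T[:3,:3]@np.array([(u-f["cx"])/f["fx"],(v-f["cy"])/f["fy"],1]);return T[:3,3]+d*(z-T[2,3])/d[2]
SLOT=dict(side=(295.2,201.75),top=(288.6,199.4))
E
python3 - <<'E'
from sil import *
for c in SLOT:
    f=np.load(c+"0.npz");p=back(f,*SLOT[c],.136);print(c,p.round(4))
# silhouettes in w2
tcp=np.array([.5701,-.0439,.2043]);Rt=R.from_rotvec([3.049,.069,-.593])
for c in ("side","top"):
    f=np.load(f"w2_{c}.npz");g=f["frame"].astype(int);b=np.load(f"{c}0.npz")["frame"].astype(int)
    D=(b-g).sum(-1)
    u,v=map(int,SLOT[c]); print(c,u-7,v-16 if c=="side" else v-9); 
    print((D[v-16:v+4,u-7:u+9] if c=="side" else D[v-9:v+5,u-8:u+9]))
    print(g[...,2][v-16:v+4,u-7:u+9] if c=="side" else g[...,2][v-9:v+5,u-8:u+9])
E
```

```text
side [ 0.5724 -0.0452  0.136 ]
top [ 0.5691 -0.0458  0.136 ]
side 288 185
[[-12 -16 -13 -19 -10 102 314 477 461 339 133 146 321 460 444 467]
 [-10 -14 -22 -26 -21 -13 183 422 453 342 136 187 321 435 485 420]
 [-10  -6 -16  -9 -18  -9 146 336 369 401 280 254 273 323 271 158]
 [-21 -20 -20  -8 -17  -3  71 303 308 376 447 363 216  89  84  44]
 [ -5 -11 -19 -10 -30 -15   1 314 292 311 235 127  81   8  57  42]
 [  2 -12   2 -13 -11 -14  -3 308 281 281  61 -45 -11  20  62  58]
 [ -8  -2   4 -11  -6 -21  -3 304 287 243  34 -19 -19 -11  42  60]
 [  3 -14   2   3  -3 -16  17 315 291 246  31 -18 -14 -10  -5  53]
 [ -7  -9 -16  -5 -13  -4  57 313 306 268  43 -20 -27 -13  -5  66]
 [-13 -28 -18  -8 -11  -3  87 253 310 224   3 -16  -9  -5 -14  30]
 [  1 -10  -3 -24 -11  -9  -7 116 251 216  40 -24 -20 -14 -10   5]
 [-15 -12   3 -13 -21 -13  36  10 113 174  88  -9 -20 -11 -13 -18]
 [-18 -19 -10  -8 -17  15 213 129  30  80  12 -14 -21 -17 -27  30]
 [-18  -8   0  -9 -14   3 218 258 185 180  53 -12   2  15  18  69]
 [ -5  -3   0  -1   8  -5  76 251 237 176  67 -11  13  61  62  70]
 [-16  -8  -6  21  31
[... 2957 characters left out ...]
103  80  58  55  61  60  58  64  75  87  92  86  82  97 114]
 [132 126 113  95  88  96 102  98  92  99 119 137 144 131 108 107 119]
 [152 143 129 122 120 121 120 113 107 117 138 159 163 148 126 118 124]
 [163 158 147 145 142 129 117 109 106 115 135 150 152 144 132 124 126]
 [167 164 156 156 152 132 110 100  99 107 120 136 147 147 139 130 126]
 [169 165 157 156 153 136 112  99  99 102 113 137 154 156 146 130 125]
 [170 166 157 155 152 140 128 121 124 127 133 147 161 160 146 128 125]
 [171 168 158 152 148 146 148 152 157 159 159 162 164 159 141 126 125]
 [173 170 156 149 150 151 152 154 157 160 161 164 162 152 135 125 126]
 [174 175 159 148 150 153 149 146 145 146 149 155 153 140 129 126 126]]
```

Emit:
drive_tool --commands '[{"tx":-0.09,"ty":-0.02,"tz":0,"rx":0,"ry":0,"rz":0,"grip":1},{"tx":0,"ty":0,"tz":-0.1,"rx":0,"ry":0,"rz":0,"grip":1},{"tx":0,"ty":0,"tz":-0.15,"rx":0,"ry":0,"rz":0,"grip":1},{"tx":0,"ty":0,"tz":-0.1,"rx":0,"ry":0,"rz":0,"grip":1}]'

```text
clock: 20.65
tcp_pos: [0.5681, -0.0449, 0.1979]
orientation: [3.048, 0.068, -0.594]
contact_force: [-2.1, -2.3, -0.6]
grip_width: 0.0235
```

```bash
python3 rec.py
```

```text
20.65 [-0.7101  0.8609  1.1449  1.6139 -0.5733  1.521  -0.9705] [ 0.5681 -0.0449  0.1979] [ 3.048  0.068 -0.594] F [-2.1 -2.3 -0.6] M [-0.6  -0.15  0.19] w 0.0235
```

Emit:
drive_tool --commands '[{"tx":-0.02,"ty":-0.02,"tz":-0.15,"rx":0,"ry":0,"rz":0,"grip":1},{"tx":0,"ty":0,"tz":-0.2,"rx":0,"ry":0,"rz":0,"grip":1},{"tx":0,"ty":0,"tz":0,"rx":0,"ry":0,"rz":0,"grip":1}]'

```text
clock: 21.02
tcp_pos: [0.5673, -0.0453, 0.1894]
orientation: [3.047, 0.067, -0.596]
contact_force: [-1.0, -4.2, -0.3]
grip_width: 0.0234
```

```bash
python3 rec.py
```

```text
21.025 [-0.7077  0.8687  1.1381  1.622  -0.5791  1.508  -0.9678] [ 0.5673 -0.0453  0.1894] [ 3.047  0.067 -0.596] F [-1.  -4.2 -0.3] M [-1.1  -0.39  0.39] w 0.0234
```

Emit:
drive_tool --commands '[{"tx":-0.02,"ty":-0.05,"tz":-0.15,"rx":0.1,"ry":0,"rz":0,"grip":1},{"tx":0,"ty":0,"tz":-0.15,"rx":0,"ry":0,"rz":0,"grip":1},{"tx":0,"ty":0,"tz":0,"rx":0,"ry":0,"rz":0,"grip":1}]'

```text
clock: 21.4
tcp_pos: [0.5672, -0.0461, 0.1837]
orientation: [3.061, 0.072, -0.597]
contact_force: [-0.7, -6.1, 1.2]
grip_width: 0.0237
```

```bash
python3 rec.py
```

```text
21.4 [-0.6967  0.8702  1.1281  1.6263 -0.5892  1.5025 -0.957 ] [ 0.5672 -0.0461  0.1837] [ 3.061  0.072 -0.597] F [-0.7 -6.1  1.2] M [-1.43 -0.26  0.48] w 0.0237
```

Emit:
drive_tool --commands '[{"tx":0,"ty":-0.08,"tz":-0.05,"rx":0,"ry":0,"rz":0,"grip":1},{"tx":0,"ty":0,"tz":-0.1,"rx":0,"ry":0,"rz":0,"grip":1},{"tx":0,"ty":0,"tz":0,"rx":0,"ry":0,"rz":0,"grip":1}]'

```text
clock: 21.78
tcp_pos: [0.5672, -0.0468, 0.1809]
orientation: [3.063, 0.074, -0.598]
contact_force: [-0.5, -2.8, 4.0]
grip_width: 0.0233
```

```bash
python3 rec.py; python3 two.py w3
```

```text
21.775 [-0.694   0.873   1.1254  1.6279 -0.5918  1.4988 -0.9539] [ 0.5672 -0.0468  0.1809] [ 3.063  0.074 -0.598] F [-0.5 -2.8  4. ] M [-0.61  0.01  0.18] w 0.0233
```

View pics/w3.png

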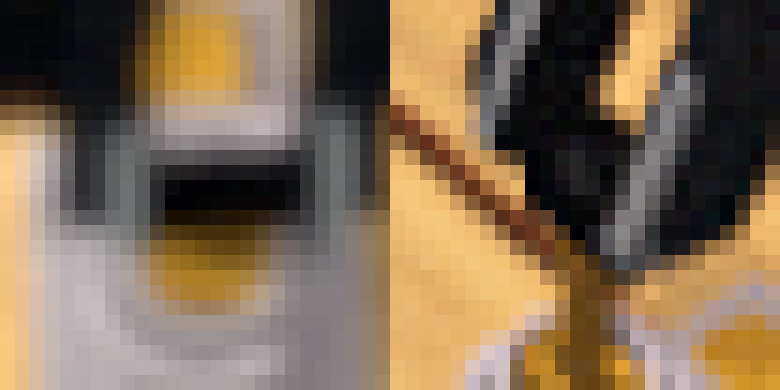

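Emit:
drive_tool --commands '[{"tx":0.002,"ty":-0.02,"tz":0,"rx":0,"ry":0,"rz":-0.65,"grip":1},{"tx":0.002,"ty":0.006,"tz":0,"rx":0,"ry":0,"rz":-0.65,"grip":1},{"tx":0.003,"ty":0.006,"tz":0,"rx":0,"ry":0,"rz":-0.65,"grip":1},{"tx":0.004,"ty":0.006,"tz":0,"rx":0,"ry":0,"rz":-0.65,"grip":1},{"tx":0.005,"ty":0.006,"tz":0,"rx":0,"ry":0,"rz":-0.65,"grip":1},{"tx":0.005,"ty":0.006,"tz":0,"rx":0,"ry":0,"rz":-0.65,"grip":1},{"tx":0,"ty":0,"tz":0,"rx":0,"ry":0,"rz":0,"grip":1}]'

```text
clock: 22.75
tcp_pos: [0.5672, -0.0462, 0.1809]
orientation: [-2.91, 0.738, 0.575]
contact_force: [-1.8, 0.1, 4.0]
grip_width: 0.0232
```

```bash
python3 rec.py
```

```text
22.75 [-0.6274  0.9118  1.1947  1.6451 -0.7847  1.601  -1.3181] [ 0.5672 -0.0462  0.1809] [-2.91   0.738  0.575] F [-1.8  0.1  4. ] M [0.06 0.41 0.02] w 0.0232
```

Emit:
drive_tool --commands '[{"tx":0.007,"ty":0.006,"tz":0,"rx":0,"ry":0,"rz":-0.65,"grip":1},{"tx":0.007,"ty":0.005,"tz":0,"rx":0,"ry":0,"rz":-0.65,"grip":1},{"tx":0.007,"ty":0.005,"tz":0,"rx":0,"ry":0,"rz":-0.65,"grip":1},{"tx":0.008,"ty":0.004,"tz":0,"rx":0,"ry":0,"rz":-0.65,"grip":1},{"tx":0.008,"ty":0.004,"tz":0,"rx":0,"ry":0,"rz":-0.65,"grip":1},{"tx":0.008,"ty":0.003,"tz":0,"rx":0,"ry":0,"rz":-0.65,"grip":1},{"tx":0.008,"ty":0.003,"tz":0,"rx":0,"ry":0,"rz":-0.65,"grip":1},{"tx":0,"ty":0,"tz":0,"rx":0,"ry":0,"rz":0,"grip":1}]'

```text
clock: 23.75
tcp_pos: [0.5679, -0.0452, 0.1808]
orientation: [-2.453, 1.554, 0.492]
contact_force: [-4.5, 1.4, 4.8]
grip_width: 0.0233
```

```bash
python3 rec.py; cat > yaw.py <<'E'
from plan import *
o=status.get_obs();M=R.from_rotvec(o['orientation']).as_matrix()
# key dir / jaw yaw: tool y vs -by
y=M[:,1];print('turn deg',round(np.degrees(np.arctan2(y[1],y[0]))-np.degrees(np.arctan2(-by[1],-by[0])),2),'jaw tilt',round(np.degrees(np.arcsin(y[2])),2),'tool tilt',round(np.degrees(np.arccos(-M[2,2])),2))
E
python3 yaw.py
```

```text
23.75 [-0.6125  0.9274  1.2958  1.7549 -1.0089  1.6255 -1.7485] [ 0.5679 -0.0452  0.1808] [-2.453  1.554  0.492] F [-4.5  1.4  4.8] M [0.54 1.12 0.21] w 0.0233
turn deg -67.64 jaw tilt 0.68 tool tilt 22.25
```

Emit:
drive_tool --commands '[{"tx":-0.02,"ty":0.002,"tz":0,"rx":0,"ry":0,"rz":-0.65,"grip":1},{"tx":-0.01,"ty":0.002,"tz":0,"rx":0,"ry":0,"rz":-0.65,"grip":1},{"tx":0,"ty":0,"tz":0,"rx":0,"ry":0,"rz":-0.65,"grip":1},{"tx":0,"ty":0,"tz":0,"rx":0,"ry":0,"rz":0,"grip":1}]'

```text
clock: 24.25
tcp_pos: [0.568, -0.0449, 0.1809]
orientation: [-2.193, 1.848, 0.441]
contact_force: [-2.5, 3.5, 4.2]
grip_width: 0.0236
```

```bash
python3 rec.py; python3 yaw.py
```

```text
24.25 [-0.63    0.9276  1.3458  1.8248 -1.1005  1.607  -1.9351] [ 0.568  -0.0449  0.1809] [-2.193  1.848  0.441] F [-2.5  3.5  4.2] M [0.86 0.72 0.22] w 0.0236
turn deg -83.15 jaw tilt 0.65 tool tilt 22.22
```

Emit:
drive_tool --commands '[{"tx":0,"ty":0,"tz":0,"rx":0,"ry":0,"rz":-0.4,"grip":1},{"tx":0,"ty":0,"tz":0,"rx":0,"ry":0,"rz":-0.2,"grip":1},{"tx":0,"ty":0,"tz":0,"rx":0,"ry":0,"rz":0,"grip":1}]'

```text
clock: 24.62
tcp_pos: [0.5681, -0.0447, 0.1808]
orientation: [-2.108, 1.93, 0.426]
contact_force: [-3.2, 4.5, 4.3]
grip_width: 0.0235
```

```bash
python3 rec.py; python3 yaw.py
```

```text
24.625 [-0.6375  0.9254  1.3587  1.8468 -1.1257  1.5964 -1.9947] [ 0.5681 -0.0447  0.1808] [-2.108  1.93   0.426] F [-3.2  4.5  4.3] M [1.08 0.76 0.25] w 0.0235
turn deg -87.86 jaw tilt 0.68 tool tilt 22.23
```

Emit:
drive_tool --commands '[{"tx":0.01,"ty":-0.03,"tz":0,"rx":0,"ry":0,"rz":-0.4,"grip":1},{"tx":0,"ty":0,"tz":0,"rx":0,"ry":0,"rz":0,"grip":1}]'

```text
clock: 24.88
tcp_pos: [0.5683, -0.0448, 0.1808]
orientation: [-2.048, 1.983, 0.416]
contact_force: [-2.8, 5.0, 4.8]
grip_width: 0.0235
```

```bash
python3 rec.py; python3 yaw.py; python3 two.py w4;python3 rec.py
```

```text
24.875 [-0.6421  0.9233  1.3666  1.8615 -1.1422  1.5884 -2.035 ] [ 0.5683 -0.0448  0.1808] [-2.048  1.983  0.416] F [-2.8  5.   4.8] M [1.33 0.86 0.35] w 0.0235
turn deg -91.05 jaw tilt 0.69 tool tilt 22.28
24.975 [-0.6421  0.9234  1.3664  1.8611 -1.1418  1.5886 -2.0346] [ 0.5683 -0.0448  0.1809] [-2.05   1.982  0.416] F [-2.6  5.7  4.8] M [1.34 0.81 0.4 ] w 0.0238
```

View pics/w4.png

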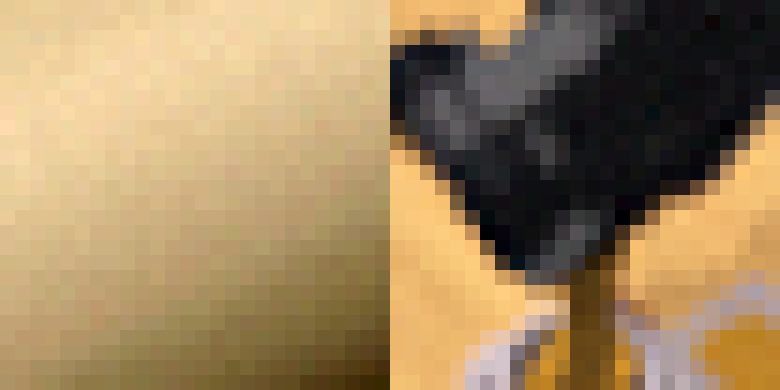

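Emit:
drive_tool --commands '[{"tx":0,"ty":-0.03,"tz":0.08,"rx":0,"ry":0,"rz":0.1,"grip":1},{"tx":0,"ty":0,"tz":0.08,"rx":0,"ry":0,"rz":0,"grip":1},{"tx":0,"ty":0,"tz":0.08,"rx":0,"ry":0,"rz":0,"grip":1},{"tx":0,"ty":0,"tz":0.08,"rx":0,"ry":0,"rz":0,"grip":1},{"tx":0,"ty":0,"tz":0.08,"rx":0,"ry":0,"rz":0,"grip":1},{"tx":0,"ty":0,"tz":0.08,"rx":0,"ry":0,"rz":0,"grip":1},{"tx":0,"ty":0,"tz":0.06,"rx":0,"ry":0,"rz":0,"grip":1},{"tx":0,"ty":0,"tz":0,"rx":0,"ry":0,"rz":0,"grip":1}]'

```text
clock: 25.98
tcp_pos: [0.5682, -0.045, 0.1901]
orientation: [-2.066, 1.97, 0.42]
contact_force: [-2.1, 6.3, -5.1]
grip_width: 0.0238
```

```bash
python3 rec.py; python3 yaw.py; python3 two.py w5; python3 look.py side s10 210 370 130 250 5
```

```text
25.975 [-0.6439  0.9093  1.3696  1.849  -1.1223  1.5962 -2.0372] [ 0.5682 -0.045   0.1901] [-2.066  1.97   0.42 ] F [-2.1  6.3 -5.1] M [0.71 0.29 0.21] w 0.0238
turn deg -90.17 jaw tilt 0.78 tool tilt 22.24
```

View pics/w5.png

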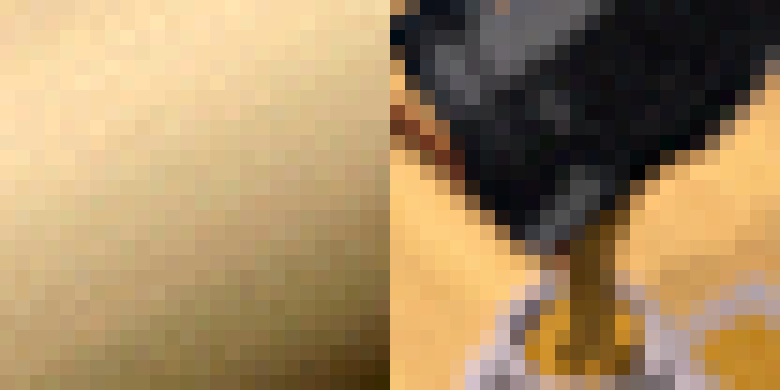

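View pics/s10.png

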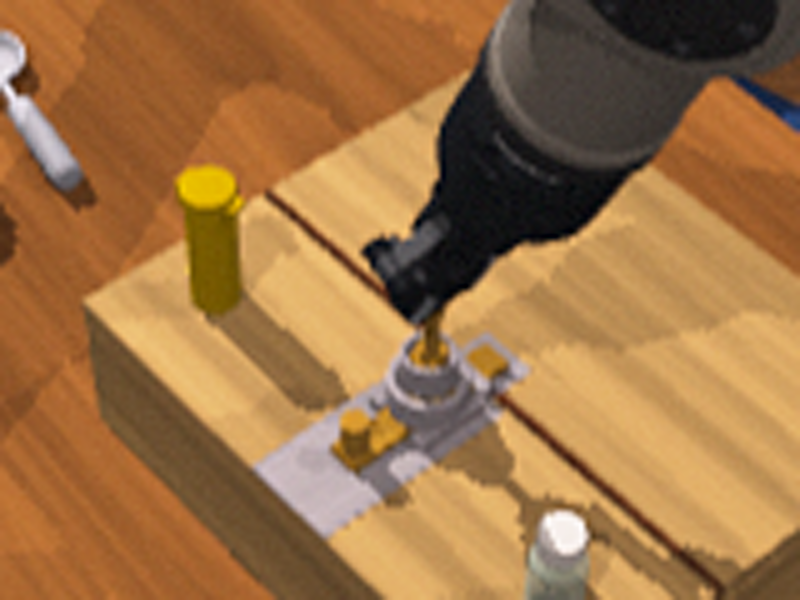

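```bash
python3 - <<'E'
from keyfit import *
f=np.load("s10.npz");P=cloud(f)
m=(np.linalg.norm(P[...,:2]-LOCK[:2],axis=-1)<.013)&(P[...,2]>.12)&(P[...,2]<.15)
z=P[m][:,2]*1000;print(np.histogram(z,np.arange(120,151,2)))
f=np.load("side0.npz");P=cloud(f)
m=(np.linalg.norm(P[...,:2]-LOCK[:2],axis=-1)<.013)&(P[...,2]>.12)&(P[...,2]<.15)
print(np.histogram(P[m][:,2]*1000,np.arange(120,151,2)))
E
```

```text
(array([ 0,  0,  0,  0,  0,  0,  1,  0,  0,  2,  4, 12, 25, 13,  2]), array([120, 122, 124, 126, 128, 130, 132, 134, 136, 138, 140, 142, 144,
       146, 148, 150]))
(array([ 0,  0,  1,  0,  2,  3,  7, 19, 26,  8,  1,  0,  0,  0,  0]), array([120, 122, 124, 126, 128, 130, 132, 134, 136, 138, 140, 142, 144,
       146, 148, 150]))
```

Emit:
drive_tool --commands '[{"tx":-0.02,"ty":0.03,"tz":-0.02,"rx":0,"ry":0,"rz":0.8,"grip":1},{"tx":-0.003,"ty":-0.003,"tz":0,"rx":0,"ry":0,"rz":0.8,"grip":1},{"tx":-0.003,"ty":-0.003,"tz":0,"rx":0,"ry":0,"rz":0.8,"grip":1},{"tx":-0.003,"ty":-0.006,"tz":0,"rx":0,"ry":0,"rz":0.8,"grip":1},{"tx":-0.003,"ty":-0.008,"tz":0,"rx":0,"ry":0,"rz":0.8,"grip":1},{"tx":-0.003,"ty":-0.01,"tz":0,"rx":0,"ry":0,"rz":0.8,"grip":1},{"tx":-0.003,"ty":-0.012,"tz":0,"rx":0,"ry":0,"rz":0.8,"grip":1},{"tx":0,"ty":0,"tz":0,"rx":0,"ry":0,"rz":0,"grip":1}]'

```text
clock: 27.12
tcp_pos: [0.5678, -0.0464, 0.1905]
orientation: [-2.76, 1.077, 0.547]
contact_force: [-2.5, 3.1, -2.4]
grip_width: 0.0234
```

```bash
python3 rec.py; python3 yaw.py
```

```text
27.125 [-0.6104  0.898   1.222   1.6691 -0.852   1.6229 -1.5034] [ 0.5678 -0.0464  0.1905] [-2.76   1.077  0.547] F [-2.5  3.1 -2.4] M [ 0.48  0.15 -0.07] w 0.0234
turn deg -45.54 jaw tilt 0.66 tool tilt 22.19
```

Emit:
drive_tool --commands '[{"tx":-0.01,"ty":-0.005,"tz":0,"rx":0,"ry":0,"rz":0.8,"grip":1},{"tx":-0.003,"ty":-0.005,"tz":0,"rx":0,"ry":0,"rz":0.8,"grip":1},{"tx":-0.003,"ty":-0.005,"tz":0,"rx":0,"ry":0,"rz":0.8,"grip":1},{"tx":-0.003,"ty":-0.005,"tz":0,"rx":0,"ry":0,"rz":0.8,"grip":1},{"tx":-0.003,"ty":-0.005,"tz":0,"rx":0,"ry":0,"rz":0.8,"grip":1},{"tx":-0.003,"ty":-0.005,"tz":0,"rx":0,"ry":0,"rz":0.8,"grip":1},{"tx":-0.003,"ty":-0.005,"tz":0,"rx":0,"ry":0,"rz":0.8,"grip":1},{"tx":0,"ty":0,"tz":0,"rx":0,"ry":0,"rz":0.8,"grip":1},{"tx":0,"ty":0,"tz":0,"rx":0,"ry":0,"rz":0,"grip":1}]'

```text
clock: 28.25
tcp_pos: [0.5673, -0.048, 0.191]
orientation: [3.037, 0.221, -0.59]
contact_force: [-1.4, 1.1, -1.3]
grip_width: 0.0236
```

```bash
python3 rec.py; python3 yaw.py
```

```text
28.25 [-0.7054  0.8407  1.1046  1.6258 -0.5364  1.4792 -0.9045] [ 0.5673 -0.048   0.191 ] [ 3.037  0.221 -0.59 ] F [-1.4  1.1 -1.3] M [ 0.29 -0.19 -0.08] w 0.0236
turn deg 5.4 jaw tilt 0.68 tool tilt 22.04
```

Emit:
drive_tool --commands '[{"tx":0,"ty":0,"tz":0,"rx":0,"ry":0,"rz":0.6,"grip":1},{"tx":0,"ty":0,"tz":0,"rx":0,"ry":0,"rz":0.5,"grip":1},{"tx":0,"ty":0,"tz":0,"rx":0,"ry":0,"rz":0,"grip":1}]'

```text
clock: 28.62
tcp_pos: [0.5672, -0.0486, 0.1912]
orientation: [2.985, 0.445, -0.578]
contact_force: [-0.1, 0.3, -4.0]
grip_width: 0.0235
```

```bash
python3 rec.py; python3 yaw.py;python3 two.py w6
```

```text
28.625 [-0.7308  0.8217  1.0882  1.6392 -0.4842  1.434  -0.8053] [ 0.5672 -0.0486  0.1912] [ 2.985  0.445 -0.578] F [-0.1  0.3 -4. ] M [ 0.23 -0.62 -0.  ] w 0.0235
turn deg 14.05 jaw tilt 0.71 tool tilt 22.03
```

View pics/w6.png

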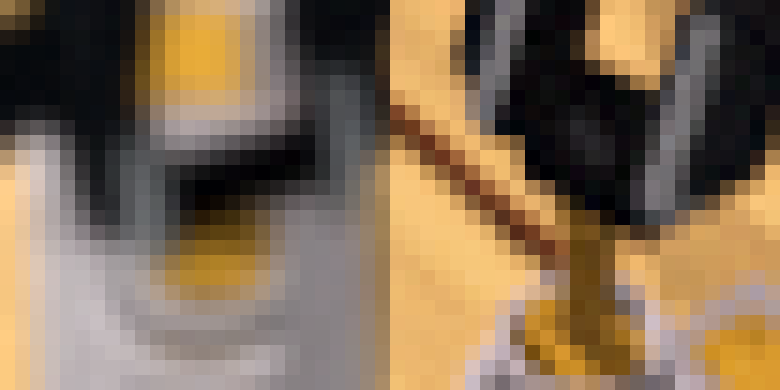

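Emit:
drive_tool --commands '[{"tx":0,"ty":0,"tz":-0.02,"rx":0,"ry":0,"rz":0.5,"grip":1},{"tx":0,"ty":0,"tz":0,"rx":0,"ry":0,"rz":0,"grip":1}]'

```text
clock: 28.98
tcp_pos: [0.5673, -0.0489, 0.1911]
orientation: [2.955, 0.547, -0.572]
contact_force: [0.1, -0.6, -3.3]
grip_width: 0.0236
```

```bash
python3 rec.py; python3 yaw.py
```

```text
28.975 [-0.7432  0.8121  1.0804  1.6473 -0.4598  1.4111 -0.7598] [ 0.5673 -0.0489  0.1911] [ 2.955  0.547 -0.572] F [ 0.1 -0.6 -3.3] M [-0.02 -0.74 -0.02] w 0.0236
turn deg 18.09 jaw tilt 0.74 tool tilt 22.05
```

Emit:
drive_tool --commands '[{"tx":0,"ty":0,"tz":0,"rx":0,"ry":0,"rz":0.4,"grip":1},{"tx":0,"ty":0,"tz":0,"rx":0,"ry":0,"rz":0,"grip":1}]'

```text
clock: 29.22
tcp_pos: [0.5672, -0.0489, 0.1911]
orientation: [2.928, 0.631, -0.566]
contact_force: [1.8, -1.9, -3.4]
grip_width: 0.0234
```

```bash
python3 rec.py; python3 yaw.py; python3 look.py side s11 270 320 180 220 15
```

```text
29.225 [-0.7538  0.8034  1.0741  1.655  -0.4398  1.3914 -0.7227] [ 0.5672 -0.0489  0.1911] [ 2.928  0.631 -0.566] F [ 1.8 -1.9 -3.4] M [-0.3  -0.99  0.  ] w 0.0234
turn deg 21.42 jaw tilt 0.75 tool tilt 22.07
```

View pics/s11.png

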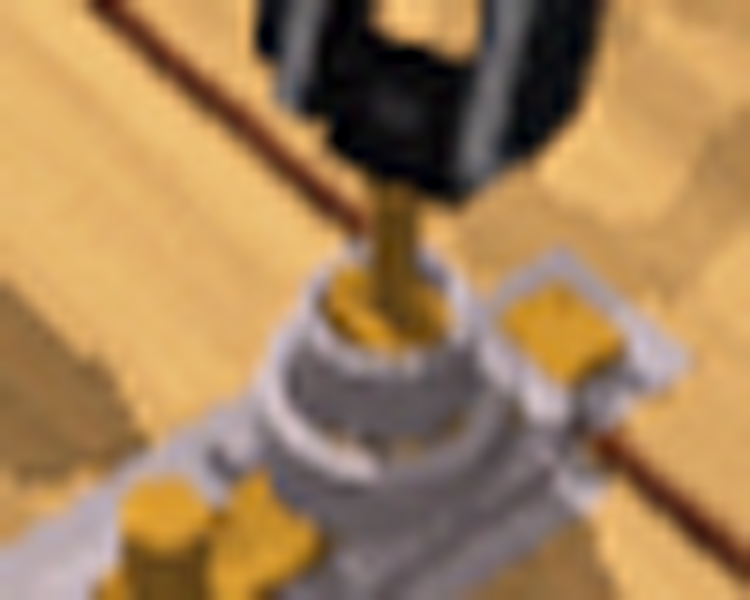

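Emit:
drive_tool --commands '[{"tx":0,"ty":0.02,"tz":0,"rx":0,"ry":0,"rz":-0.9,"grip":1},{"tx":0,"ty":0,"tz":0,"rx":0,"ry":0,"rz":-0.7,"grip":1},{"tx":0,"ty":0,"tz":0.2,"rx":0,"ry":0,"rz":0,"grip":1},{"tx":0,"ty":0,"tz":0.2,"rx":0,"ry":0,"rz":0,"grip":1},{"tx":0,"ty":0,"tz":0.2,"rx":0,"ry":0,"rz":0,"grip":1}]'

```text
clock: 29.9
tcp_pos: [0.567, -0.0476, 0.2034]
orientation: [3.019, 0.308, -0.587]
contact_force: [-0.2, 0.1, -1.4]
grip_width: 0.0235
```

```bash
python3 rec.py; python3 yaw.py
```

```text
29.9 [-0.7198  0.8224  1.1087  1.6202 -0.5071  1.4832 -0.8693] [ 0.567  -0.0476  0.2034] [ 3.019  0.308 -0.587] F [-0.2  0.1 -1.4] M [ 0.07 -0.39 -0.04] w 0.0235
turn deg 8.71 jaw tilt 0.64 tool tilt 22.09
```

Emit:
drive_tool --commands '[{"tx":0,"ty":0,"tz":0.4,"rx":0,"ry":0,"rz":0,"grip":1},{"tx":0,"ty":0,"tz":0.7,"rx":0,"ry":0,"rz":0,"grip":1},{"tx":0,"ty":0,"tz":1,"rx":0,"ry":0,"rz":0,"grip":1},{"tx":0,"ty":0,"tz":1,"rx":0,"ry":0,"rz":0,"grip":1}]'

```text
clock: 30.4
tcp_pos: [0.5671, -0.0482, 0.2668]
orientation: [3.02, 0.305, -0.586]
contact_force: [-0.1, 0.6, -0.3]
grip_width: 0.0234
```

```bash
python3 rec.py; python3 look.py side s12 270 320 165 215 12; python3 look.py top t12 260 310 170 220 12;python3 - <<'E'
from plan import *
h=az(35)
o=status.get_obs();p0=np.array(o['tcp_pos']);R0=R.from_rotvec(o['orientation'])
G=tilt(h,25);RG=frame(G,az(-55)); B=np.array([.3965,-.3756,.0505])
c=B+.005*G
a=(c+[0,0,.2],RG);b=(c+[0,0,.03],RG)
s=delta(*a);s=delta(*b,s);s=delta(c,RG,s)
simpath(np.array(o['joints']),[a,b,(c,RG)])
E
```

```text
30.4 [-0.7357  0.7644  1.1545  1.5591 -0.4586  1.5834 -0.8859] [ 0.5671 -0.0482  0.2668] [ 3.02   0.305 -0.586] F [-0.1  0.6 -0.3] M [ 0.06 -0.44  0.02] w 0.0234
now [ 0.568  -0.0488  0.2679] q [-0.74  0.76  1.16  1.56 -0.46  1.58 -0.89] clk 30.5 F [ 0.3 -0.7  0.2] w 0.0234
total t [ -8.488 -16.28   -1.096] w [ 2.415 -5.38   2.79 ] N 17 per row t [-0.499 -0.958 -0.064] w [ 0.142 -0.316  0.164]
total t [ 0.   0.  -8.5] w [0. 0. 0.] N 9 per row t [ 0.     0.    -0.944] w [0. 0. 0.]
total t [ 0.   0.  -1.5] w [0. 0. 0.] N 2 per row t [ 0.    0.   -0.75] w [0. 0. 0.]
[ 0.15  0.38  0.96  1.95 -0.82  1.18  0.53] err 0.0001 minmargin 0.26
[ 0.33  0.64  0.75  2.07 -1.13  0.99  0.87] err 0.0 minmargin 0.24
[ 0.36  0.69  0.71  2.07 -1.18  0.97  0.93] err 0.0 minmargin 0.19
```

View pics/s12.png

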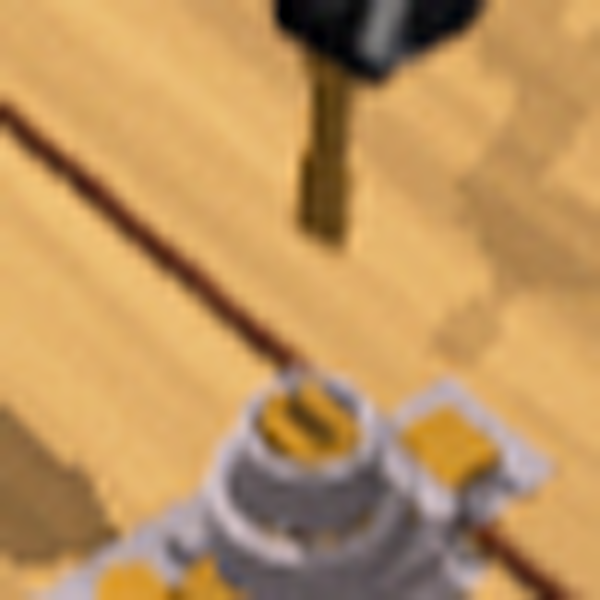

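View pics/t12.png

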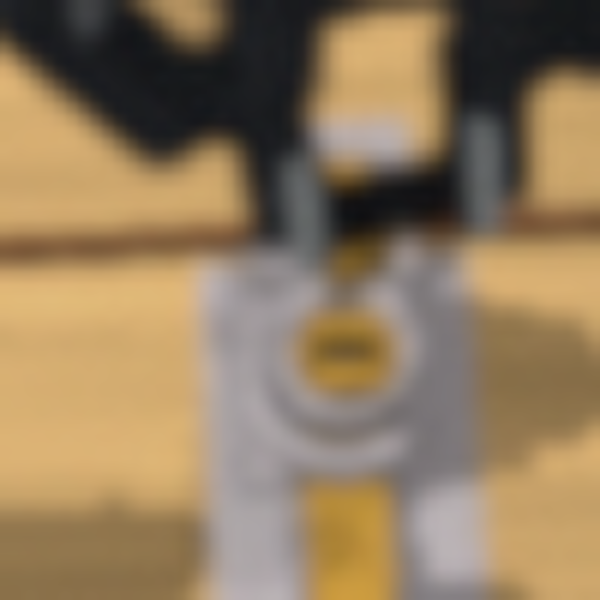

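Emit:
drive_tool --commands '[{"tx":-0.499,"ty":-0.958,"tz":0,"rx":0.142,"ry":-0.316,"rz":0.164,"grip":1},{"tx":-0.499,"ty":-0.958,"tz":0,"rx":0.142,"ry":-0.316,"rz":0.164,"grip":1},{"tx":-0.499,"ty":-0.958,"tz":0,"rx":0.142,"ry":-0.316,"rz":0.164,"grip":1},{"tx":-0.499,"ty":-0.958,"tz":0,"rx":0.142,"ry":-0.316,"rz":0.164,"grip":1},{"tx":-0.499,"ty":-0.958,"tz":0,"rx":0.142,"ry":-0.316,"rz":0.164,"grip":1},{"tx":-0.499,"ty":-0.958,"tz":0,"rx":0.142,"ry":-0.316,"rz":0.164,"grip":1},{"tx":-0.499,"ty":-0.958,"tz":0,"rx":0.142,"ry":-0.316,"rz":0.164,"grip":1},{"tx":-0.499,"ty":-0.958,"tz":0,"rx":0.142,"ry":-0.316,"rz":0.164,"grip":1},{"tx":-0.499,"ty":-0.958,"tz":0,"rx":0.142,"ry":-0.316,"rz":0.164,"grip":1},{"tx":-0.499,"ty":-0.958,"tz":0,"rx":0.142,"ry":-0.316,"rz":0.164,"grip":1}]'

```text
clock: 31.75
tcp_pos: [0.4665, -0.2401, 0.2649]
orientation: [-3.006, -0.676, -0.132]
contact_force: [-0.2, 0.6, -0.4]
grip_width: 0.0237
```

Emit:
drive_tool --commands '[{"tx":-0.499,"ty":-0.958,"tz":0,"rx":0.142,"ry":-0.316,"rz":0.164,"grip":1},{"tx":-0.499,"ty":-0.958,"tz":0,"rx":0.142,"ry":-0.316,"rz":0.164,"grip":1},{"tx":-0.499,"ty":-0.958,"tz":-0.5,"rx":0.142,"ry":-0.316,"rz":0.164,"grip":1},{"tx":-0.499,"ty":-0.958,"tz":-0.8,"rx":0.142,"ry":-0.316,"rz":0.164,"grip":1},{"tx":-0.499,"ty":-0.958,"tz":-0.8,"rx":0.142,"ry":-0.316,"rz":0.164,"grip":1},{"tx":-0.499,"ty":-0.958,"tz":-0.8,"rx":0.142,"ry":-0.316,"rz":0.164,"grip":1},{"tx":-0.499,"ty":-0.958,"tz":-0.8,"rx":0.142,"ry":-0.316,"rz":0.164,"grip":1},{"tx":0,"ty":0,"tz":-0.8,"rx":0,"ry":0,"rz":0,"grip":1},{"tx":0,"ty":0,"tz":0,"rx":0,"ry":0,"rz":0,"grip":1},{"tx":0,"ty":0,"tz":0,"rx":0,"ry":0,"rz":0,"grip":1}]'

```text
clock: 33.0
tcp_pos: [0.3982, -0.373, 0.1753]
orientation: [-2.81, -0.89, -0.615]
contact_force: [0.0, 0.4, 0.1]
grip_width: 0.0236
```

```bash
python3 rec.py; python3 look.py top t13 340 480 190 310 5;python3 - <<'E'
from plan import *
h=az(35)
G=tilt(h,25);RG=frame(G,az(-55)); B=np.array([.3965,-.3756,.0505])
c=B+.005*G
s=delta(c+[0,0,.03],RG);s=delta(c,RG,s)
E
```

```text
33.0 [ 0.2317  0.4744  0.8569  2.0122 -0.9238  1.0832  0.6522] [ 0.3982 -0.373   0.1753] [-2.81  -0.89  -0.615] F [0.  0.4 0.1] M [-0.27  0.37 -0.  ] w 0.0236
now [ 0.3983 -0.3731  0.1756] q [ 0.23  0.47  0.86  2.01 -0.92  1.08  0.65] clk 33.05 F [1.1 0.  0. ] w 0.0237
total t [-3.00e-03 -6.60e-02 -4.98e+00] w [ 0.017 -0.03  -0.019] N 5 per row t [-0.001 -0.013 -0.996] w [ 0.003 -0.006 -0.004]
total t [ 0.   0.  -1.5] w [0. 0. 0.] N 2 per row t [ 0.    0.   -0.75] w [0. 0. 0.]
```

View pics/t13.png

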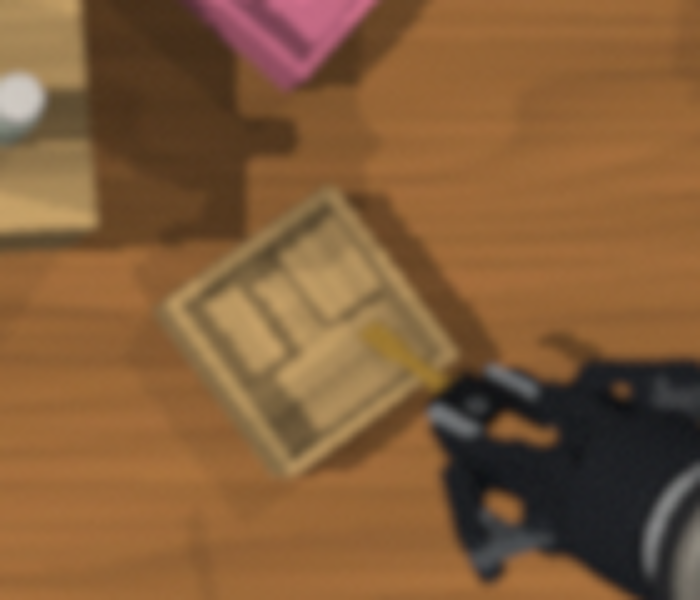

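Emit:
drive_tool --commands '[{"tx":0,"ty":-0.03,"tz":-1,"rx":0,"ry":0,"rz":0,"grip":1},{"tx":0,"ty":-0.03,"tz":-1,"rx":0,"ry":0,"rz":0,"grip":1},{"tx":0,"ty":0,"tz":-1,"rx":0,"ry":0,"rz":0,"grip":1},{"tx":0,"ty":0,"tz":-1,"rx":0,"ry":0,"rz":0,"grip":1},{"tx":0,"ty":0,"tz":-1,"rx":0,"ry":0,"rz":0,"grip":1},{"tx":0,"ty":0,"tz":-0.6,"rx":0,"ry":0,"rz":0,"grip":1},{"tx":0,"ty":0,"tz":-0.4,"rx":0,"ry":0,"rz":0,"grip":1},{"tx":0,"ty":0,"tz":-0.2,"rx":0,"ry":0,"rz":0,"grip":1},{"tx":0,"ty":0,"tz":0,"rx":0,"ry":0,"rz":0,"grip":1}]'

```text
clock: 34.17
tcp_pos: [0.3974, -0.375, 0.0511]
orientation: [-2.812, -0.887, -0.615]
contact_force: [0.3, -1.3, -0.8]
grip_width: 0.0233
```

```bash
python3 rec.py
```

```text
34.175 [ 0.3658  0.6737  0.6991  2.0697 -1.1569  0.9552  0.9043] [ 0.3974 -0.375   0.0511] [-2.812 -0.887 -0.615] F [ 0.3 -1.3 -0.8] M [-0.29  0.35 -0.02] w 0.0233
```

Emit:
drive_tool --commands '[{"tx":0,"ty":0,"tz":-0.1,"rx":0,"ry":0,"rz":0,"grip":1},{"tx":0,"ty":0,"tz":-0.1,"rx":0,"ry":0,"rz":0,"grip":1},{"tx":0,"ty":0,"tz":0,"rx":0,"ry":0,"rz":0,"grip":1}]'

```text
clock: 34.55
tcp_pos: [0.3975, -0.3752, 0.0473]
orientation: [-2.812, -0.887, -0.616]
contact_force: [0.2, 0.8, 2.6]
grip_width: 0.0234
```

```bash
python3 rec.py; python3 look.py top t14 340 480 190 310 5
```

```text
34.55 [ 0.37    0.6802  0.6938  2.0704 -1.1651  0.9518  0.9126] [ 0.3975 -0.3752  0.0473] [-2.812 -0.887 -0.616] F [0.2 0.8 2.6] M [-0.12  0.12  0.  ] w 0.0234
```

View pics/t14.png

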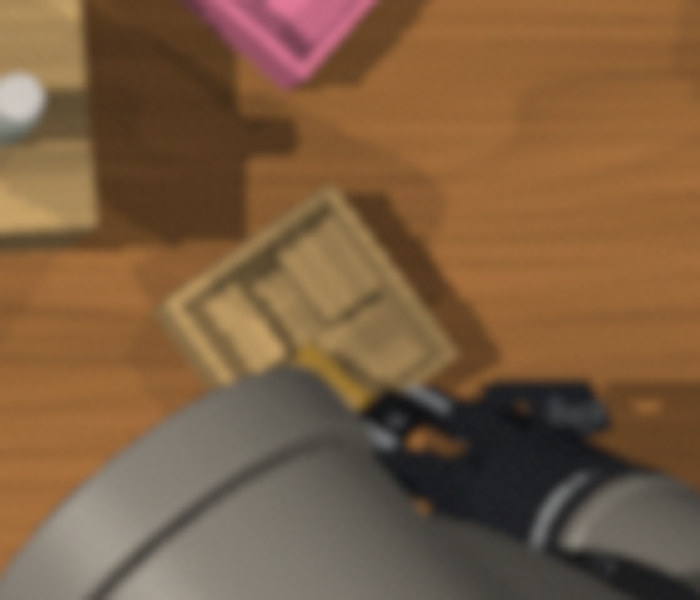

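Contact (2.6 N), key resting as before. Release and back off along the tool axis.

Emit:
drive_tool --commands '[{"tx":0,"ty":0,"tz":0,"rx":0,"ry":0,"rz":0,"grip":0.25},{"tx":0,"ty":0,"tz":0,"rx":0,"ry":0,"rz":0,"grip":0.0},{"tx":0,"ty":0,"tz":0,"rx":0,"ry":0,"rz":0,"grip":-0.1},{"tx":0,"ty":0,"tz":0,"rx":0,"ry":0,"rz":0,"grip":-0.1},{"tx":-0.17,"ty":-0.12,"tz":0.45,"rx":0,"ry":0,"rz":0,"grip":-0.1},{"tx":-0.35,"ty":-0.24,"tz":0.9,"rx":0,"ry":0,"rz":0,"grip":-0.1},{"tx":-0.35,"ty":-0.24,"tz":0.9,"rx":0,"ry":0,"rz":0,"grip":-0.1},{"tx":0,"ty":0,"tz":1,"rx":0,"ry":0,"rz":0,"grip":-0.1}]'

```text
clock: 35.6
tcp_pos: [0.3788, -0.3878, 0.113]
orientation: [-2.813, -0.885, -0.615]
contact_force: [0.5, -0.4, -0.6]
grip_width: 0.047
```

```bash
python3 rec.py; python3 look.py top t15 340 480 190 310 5
```

```text
35.6 [ 0.3401  0.5772  0.7872  2.0458 -1.0271  1.033   0.8102] [ 0.3788 -0.3878  0.113 ] [-2.813 -0.885 -0.615] F [ 0.5 -0.4 -0.6] M [-0.28  0.33  0.  ] w 0.047
```

View pics/t15.png

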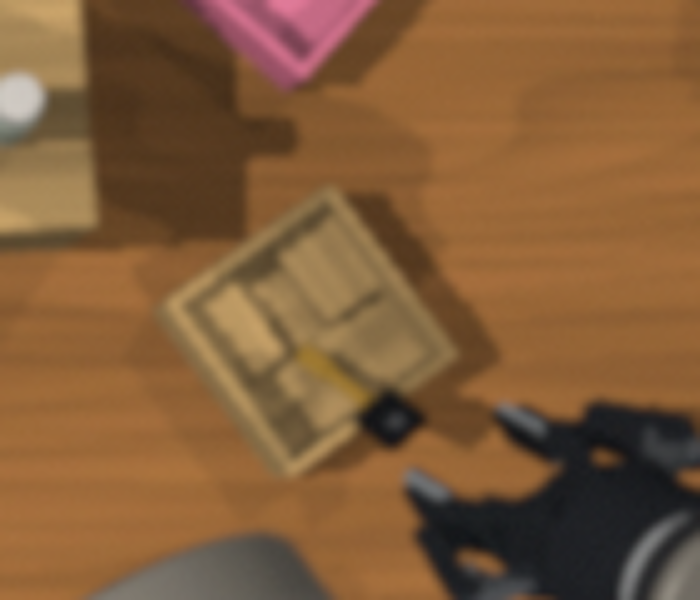

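```bash
python3 - <<'E'
from keyfit import *
for c in("side0","t12","s12"):
    f=np.load(c+".npz");P=cloud(f);hsv=cv2.cvtColor(f["frame"],cv2.COLOR_BGR2HSV)
    e=LOCK-.047*bx
    m=(np.linalg.norm(P[...,:2]-e[:2],axis=-1)<.02)&(P[...,2]>.104)&(P[...,2]<.15)&(hsv[...,1]>120)
    Q=P[m];print(c,len(Q),np.histogram(Q[:,2]*1000,np.arange(104,150,3)))
    t=Q[Q[:,2]>np.sort(Q[:,2])[-8]-.004];print(t.mean(0).round(4),t.min(0).round(4),t.max(0).round(4))
from plan import *
h=az(35)
o=status.get_obs();p0=np.array(o['tcp_pos']);R0=R.from_rotvec(o['orientation'])
RK=frame(-Z,-by);kn=np.array([.523,-.049,0])
a=(p0+[0,0,.12],R0);b=(kn+[0,0,.23],RK);c=(kn+[0,0,.118],RK)
s=delta(*a);s=delta(*b,s);s=delta(*c,s)
q=simpath(np.array(o['joints']),[a,b,c,(kn+[0,0,.118]-.033*bx,RK),(kn+[0,0,.25]-.033*bx,RK)])
E
```

```text
side0 91 (array([13, 26,  5,  5,  3,  5,  4,  7, 18,  5,  0,  0,  0,  0,  0]), array([104, 107, 110, 113, 116, 119, 122, 125, 128, 131, 134, 137, 140,
       143, 146, 149]))
[ 0.523  -0.0512  0.1301] [ 0.5167 -0.0577  0.1277] [ 0.5304 -0.0448  0.1328]
t12 73 (array([13, 18,  6,  1,  1,  2,  2,  3, 13, 13,  1,  0,  0,  0,  0]), array([104, 107, 110, 113, 116, 119, 122, 125, 128, 131, 134, 137, 140,
       143, 146, 149]))
[ 0.5229 -0.0484  0.1307] [ 0.5173 -0.0542  0.1279] [ 0.5294 -0.0419  0.1345]
s12 93 (array([18, 20,  9,  5,  3,  5,  3,  3, 23,  4,  0,  0,  0,  0,  0]), array([104, 107, 110, 113, 116, 119, 122, 125, 128, 131, 134, 137, 140,
       143, 146, 149]))
[ 0.523  -0.0512  0.1298] [ 0.5167 -0.0581  0.1266] [ 0.5297 -0.0449  0.1323]
now [ 0.3798 -0.3888  0.1153] q [ 0.34  0.57  0.79  2.04 -1.03  1.03  0.81] clk 35.65 F [ 0.6 -0.5  1.3] w 0.0472
total t [0. 0. 6.] w [0. 0. 0.] N 6 per row t [0. 0. 1.] w [0. 0. 0.]
total t [ 7.162 16.988 -0.265] w [-1.004  2.966 -3.926] N 17 per row t [ 0.421  0.999 -0.016] w [-0.059  0.174 -0.231]
total t [ 0.   0.  -5.6] w [0. 0. 0.] N 6 per row t [ 0.     0.    -0.933] w [0. 0. 0.]
[ 0.21  0.39  0.92  1.95 -0.82  1.17  0.57] err 0.0 minmargin 0.36
[-0.95  0.48  1.24  1.96 -0.52  1.08 -1.  ] err 0.0 minmargin 0.21
[-0.79  0.61  1.04  2.06 -0.7   0.88 -0.87] err 0.0 minmargin 0.23
[-0.83  0.56  1.07  2.13 -0.68  0.84 -0.86] err 0.0 minmargin 0.31
[-1.08  0.41  1.36  2.01 -0.45  1.09 -1.03] err 0.0 minmargin 0.1
```

Emit:
drive_tool --commands '[{"tx":0,"ty":0,"tz":1,"rx":0,"ry":0,"rz":0,"grip":-0.1},{"tx":0,"ty":0,"tz":1,"rx":0,"ry":0,"rz":0,"grip":-0.1},{"tx":0,"ty":0,"tz":1,"rx":0,"ry":0,"rz":0,"grip":-0.1},{"tx":0,"ty":0,"tz":1,"rx":0,"ry":0,"rz":0,"grip":-0.1},{"tx":0.421,"ty":0.999,"tz":0.3,"rx":-0.059,"ry":0.174,"rz":-0.231,"grip":-0.1},{"tx":0.421,"ty":0.999,"tz":0.3,"rx":-0.059,"ry":0.174,"rz":-0.231,"grip":-0.1},{"tx":0.421,"ty":0.999,"tz":0.3,"rx":-0.059,"ry":0.174,"rz":-0.231,"grip":-0.1},{"tx":0.421,"ty":0.999,"tz":0.3,"rx":-0.059,"ry":0.174,"rz":-0.231,"grip":-0.1},{"tx":0.421,"ty":0.999,"tz":0.3,"rx":-0.059,"ry":0.174,"rz":-0.231,"grip":-0.1},{"tx":0.421,"ty":0.999,"tz":0.2,"rx":-0.059,"ry":0.174,"rz":-0.231,"grip":-0.1}]'

```text
clock: 36.9
tcp_pos: [0.4303, -0.2666, 0.2263]
orientation: [-2.965, -0.616, -0.408]
contact_force: [-0.8, -0.2, -0.3]
grip_width: 0.0468
```

Emit:
drive_tool --commands '[{"tx":0.421,"ty":0.999,"tz":0,"rx":-0.059,"ry":0.174,"rz":-0.231,"grip":-0.1},{"tx":0.421,"ty":0.999,"tz":0,"rx":-0.059,"ry":0.174,"rz":-0.231,"grip":-0.1},{"tx":0.421,"ty":0.999,"tz":0,"rx":-0.059,"ry":0.174,"rz":-0.231,"grip":-0.1},{"tx":0.421,"ty":0.999,"tz":0,"rx":-0.059,"ry":0.174,"rz":-0.231,"grip":-0.1},{"tx":0.421,"ty":0.999,"tz":0,"rx":-0.059,"ry":0.174,"rz":-0.231,"grip":-0.1},{"tx":0.421,"ty":0.999,"tz":0,"rx":-0.059,"ry":0.174,"rz":-0.231,"grip":-0.1},{"tx":0.421,"ty":0.999,"tz":0,"rx":-0.059,"ry":0.174,"rz":-0.231,"grip":-0.1},{"tx":0.421,"ty":0.999,"tz":0,"rx":-0.059,"ry":0.174,"rz":-0.231,"grip":-0.1},{"tx":0.421,"ty":0.999,"tz":0,"rx":-0.059,"ry":0.174,"rz":-0.231,"grip":-0.1}]'

```text
clock: 38.02
tcp_pos: [0.5062, -0.0867, 0.2261]
orientation: [-3.116, -0.182, -0.076]
contact_force: [1.0, 0.1, 0.1]
grip_width: 0.0469
```

Emit:
drive_tool --commands '[{"tx":0.421,"ty":0.999,"tz":0,"rx":-0.059,"ry":0.174,"rz":-0.231,"grip":-0.1},{"tx":0.421,"ty":0.999,"tz":0,"rx":-0.059,"ry":0.174,"rz":-0.231,"grip":-0.1},{"tx":0,"ty":0,"tz":0,"rx":0,"ry":0,"rz":0,"grip":-0.1},{"tx":0,"ty":0,"tz":0,"rx":0,"ry":0,"rz":0,"grip":-0.1}]'

```text
clock: 38.52
tcp_pos: [0.5224, -0.0483, 0.226]
orientation: [-3.137, -0.083, -0.001]
contact_force: [0.2, -0.6, 0.6]
grip_width: 0.0471
```

```bash
python3 - <<'E'
from plan import *
RK=frame(-Z,-by);kn=np.array([.523,-.0495,0])
delta(kn+[0,0,.119],RK)
E
python3 look.py side s16 210 370 130 250 5
```

```text
now [ 0.5224 -0.0483  0.226 ] q [-0.95  0.49  1.25  1.97 -0.54  1.07 -0.98] clk 38.525 F [ 0.2 -0.6  0.6] w 0.0471
total t [ 0.032 -0.058 -5.349] w [-0.025  0.003  0.004] N 6 per row t [ 0.005 -0.01  -0.891] w [-0.004  0.     0.001]
```

View pics/s16.png

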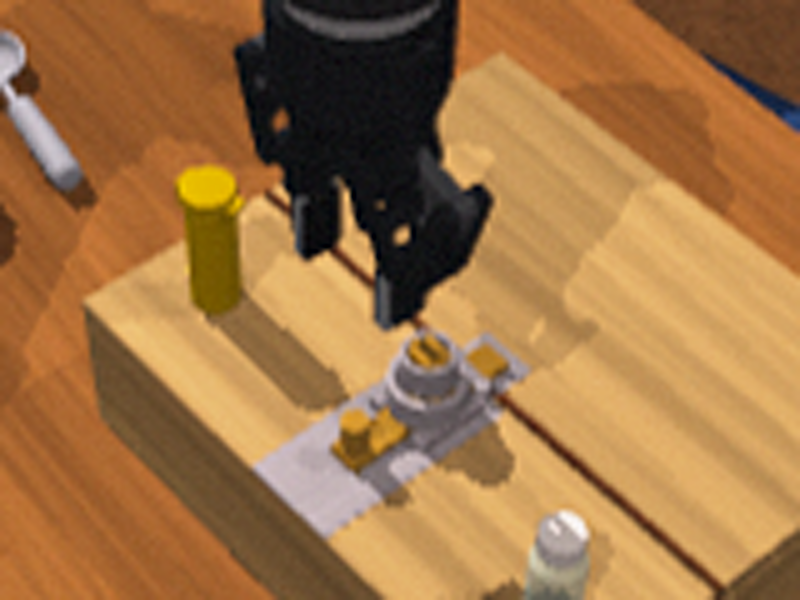

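Emit:
drive_tool --commands '[{"tx":0.03,"ty":-0.05,"tz":-0.9,"rx":0,"ry":0,"rz":0,"grip":-0.1},{"tx":0,"ty":0,"tz":-0.9,"rx":0,"ry":0,"rz":0,"grip":-0.1},{"tx":0,"ty":0,"tz":-0.9,"rx":0,"ry":0,"rz":0,"grip":-0.1},{"tx":0,"ty":0,"tz":-0.9,"rx":0,"ry":0,"rz":0,"grip":-0.1},{"tx":0,"ty":0,"tz":-0.9,"rx":0,"ry":0,"rz":0,"grip":-0.1},{"tx":0,"ty":0,"tz":-0.7,"rx":0,"ry":0,"rz":0,"grip":-0.1},{"tx":0,"ty":0,"tz":0,"rx":0,"ry":0,"rz":0,"grip":0.3},{"tx":0,"ty":0,"tz":0,"rx":0,"ry":0,"rz":0,"grip":1},{"tx":0,"ty":0,"tz":0,"rx":0,"ry":0,"rz":0,"grip":1},{"tx":0,"ty":0,"tz":0,"rx":0,"ry":0,"rz":0,"grip":1}]' --grip_force 40

```text
clock: 39.83
tcp_pos: [0.5238, -0.0478, 0.1223]
orientation: [-3.136, -0.085, -0.001]
contact_force: [-1.3, 1.6, 2.7]
grip_width: 0.0121
```

```bash
python3 rec.py; python3 look.py side s17 210 370 130 250 5
```

```text
39.825 [-0.8026  0.6103  1.0614  2.0562 -0.7048  0.8919 -0.8563] [ 0.5238 -0.0478  0.1223] [-3.136e+00 -8.500e-02 -1.000e-03] F [-1.3  1.6  2.7] M [ 0.44  0.24 -0.01] w 0.0121
```

View pics/s17.png

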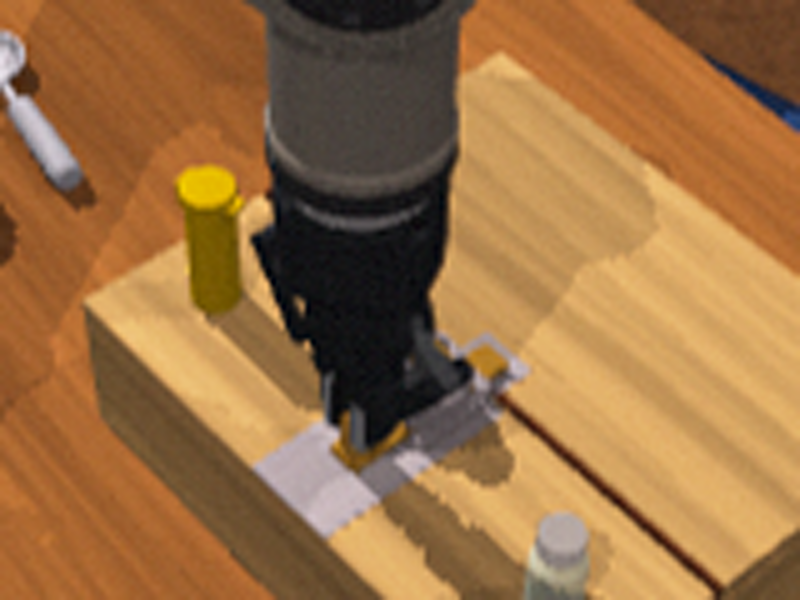

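Emit:
drive_tool --commands '[{"tx":-0.2,"ty":-0.011,"tz":0,"rx":0,"ry":0,"rz":0,"grip":1},{"tx":-0.2,"ty":-0.011,"tz":0,"rx":0,"ry":0,"rz":0,"grip":1},{"tx":-0.2,"ty":-0.011,"tz":0,"rx":0,"ry":0,"rz":0,"grip":1},{"tx":-0.2,"ty":-0.011,"tz":0,"rx":0,"ry":0,"rz":0,"grip":1},{"tx":0,"ty":0,"tz":0,"rx":0,"ry":0,"rz":0,"grip":1}]'

```text
clock: 40.5
tcp_pos: [0.5071, -0.0489, 0.1222]
orientation: [-3.136, -0.084, 0.0]
contact_force: [-0.3, 3.6, 6.0]
grip_width: 0.0124
```

```bash
python3 rec.py
```

```text
40.5 [-0.8222  0.5882  1.0761  2.0931 -0.6964  0.875  -0.8514] [ 0.5071 -0.0489  0.1222] [-3.136 -0.084  0.   ] F [-0.3  3.6  6. ] M [1.05 0.04 0.02] w 0.0124
```

Emit:
drive_tool --commands '[{"tx":-0.2,"ty":0.02,"tz":0.03,"rx":0,"ry":0,"rz":0,"grip":1},{"tx":-0.2,"ty":-0.011,"tz":0,"rx":0,"ry":0,"rz":0,"grip":1},{"tx":-0.2,"ty":-0.011,"tz":0,"rx":0,"ry":0,"rz":0,"grip":1},{"tx":-0.15,"ty":-0.008,"tz":0,"rx":0,"ry":0,"rz":0,"grip":1},{"tx":0,"ty":0,"tz":0,"rx":0,"ry":0,"rz":0,"grip":1}]'

```text
clock: 41.12
tcp_pos: [0.4938, -0.0494, 0.1226]
orientation: [-3.138, -0.084, -0.005]
contact_force: [6.4, 1.6, -6.8]
grip_width: 0.0122
```

```bash
python3 rec.py; python3 look.py side s18 210 370 130 250 5
```

```text
41.125 [-0.8438  0.5677  1.0916  2.125  -0.6881  0.8562 -0.8496] [ 0.4938 -0.0494  0.1226] [-3.138 -0.084 -0.005] F [ 6.4  1.6 -6.8] M [ 0.34 -1.53 -0.  ] w 0.0122
```

View pics/s18.png

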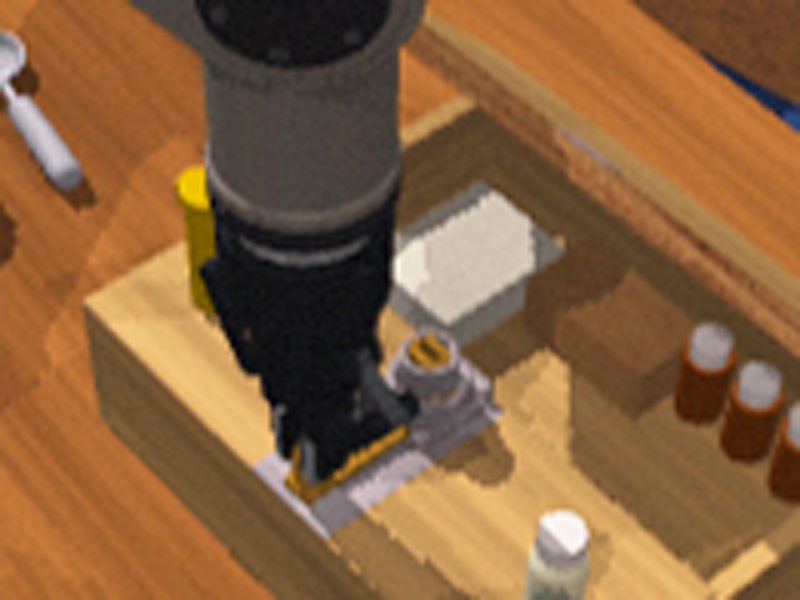

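Emit:
drive_tool --commands '[{"tx":0.03,"ty":0,"tz":-0.03,"rx":0,"ry":0,"rz":0,"grip":0.4},{"tx":0,"ty":0,"tz":0,"rx":0,"ry":0,"rz":0,"grip":-0.1},{"tx":0,"ty":0,"tz":0,"rx":0,"ry":0,"rz":0,"grip":-0.1},{"tx":0,"ty":0,"tz":0.6,"rx":0,"ry":0,"rz":0,"grip":-0.1},{"tx":0,"ty":0,"tz":1,"rx":0,"ry":0,"rz":0,"grip":-0.1},{"tx":0,"ty":0,"tz":1,"rx":0,"ry":0,"rz":0,"grip":-0.1},{"tx":0,"ty":0,"tz":1,"rx":0,"ry":0,"rz":0,"grip":-0.1},{"tx":0,"ty":0,"tz":1,"rx":0,"ry":0,"rz":0,"grip":-0.1},{"tx":0,"ty":0,"tz":0,"rx":0,"ry":0,"rz":0,"grip":-0.1}]'

```text
clock: 42.3
tcp_pos: [0.4941, -0.0496, 0.2154]
orientation: [-3.136, -0.084, -0.005]
contact_force: [0.6, 0.1, -0.1]
grip_width: 0.047
```

```bash
python3 rec.py; python3 look.py side s19 150 440 130 400 2;python3 look.py top t19 100 480 100 310 2;  python3 - <<'E'
from keyfit import *
f=np.load("s19.npz");P=cloud(f);hsv=cv2.cvtColor(f["frame"],cv2.COLOR_BGR2HSV)
e=LOCK-.077*bx
m=(np.linalg.norm(P[...,:2]-e[:2],axis=-1)<.02)&(P[...,2]>.122)&(P[...,2]<.15)&(hsv[...,1]>120)
print('knob',len(P[m]),P[m].mean(0).round(4))
m=(np.linalg.norm(P[...,:2]-LOCK[:2],axis=-1)<.013)&(P[...,2]>.12)&(P[...,2]<.155);print('plunger top',np.median(P[m][:,2]))
E
```

```text
42.3 [-1.0054  0.4568  1.2908  2.043  -0.524   1.0271 -0.9725] [ 0.4941 -0.0496  0.2154] [-3.136 -0.084 -0.005] F [ 0.6  0.1 -0.1] M [-0.05 -0.02  0.01] w 0.047
knob 35 [ 0.4931 -0.0541  0.1285]
plunger top 0.14418537922868213
```

View pics/s19.png

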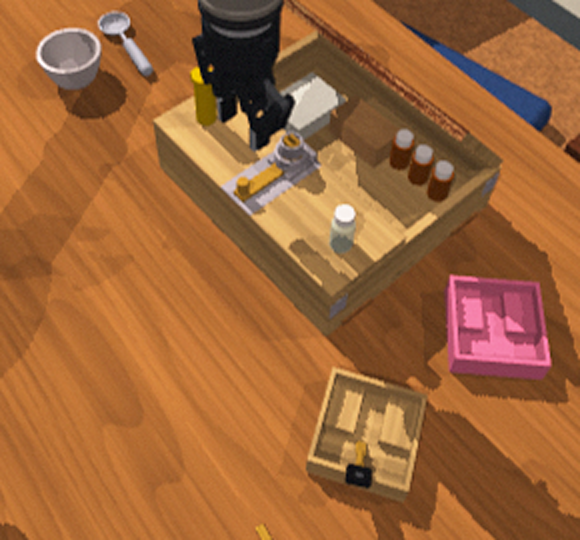

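View pics/t19.png

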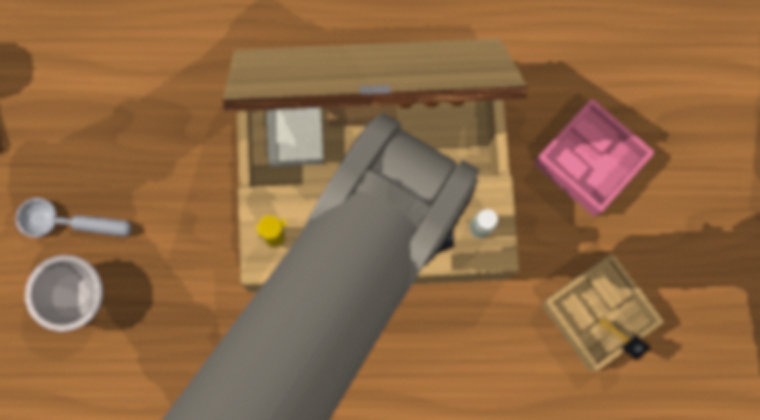

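Emit:
drive_tool --commands '[{"tx":0,"ty":0,"tz":0.8,"rx":0,"ry":0,"rz":0,"grip":-0.1},{"tx":-0.5,"ty":0,"tz":0.8,"rx":0,"ry":0,"rz":0,"grip":-0.1},{"tx":-0.5,"ty":0,"tz":0.3,"rx":0,"ry":0,"rz":0,"grip":-0.1},{"tx":0,"ty":0,"tz":0,"rx":0,"ry":0,"rz":0,"grip":-0.1},{"tx":0,"ty":0,"tz":0,"rx":0,"ry":0,"rz":0,"grip":-0.1},{"tx":0,"ty":0,"tz":0,"rx":0,"ry":0,"rz":0,"grip":-0.1},{"tx":0,"ty":0,"tz":0,"rx":0,"ry":0,"rz":0,"grip":-0.1},{"tx":0,"ty":0,"tz":0,"rx":0,"ry":0,"rz":0,"grip":-0.1},{"tx":0,"ty":0,"tz":0,"rx":0,"ry":0,"rz":0,"grip":-0.1}]'

```text
clock: 43.52
tcp_pos: [0.4732, -0.0494, 0.2519]
orientation: [-3.137, -0.084, -0.001]
contact_force: [-0.5, 0.5, 0.6]
grip_width: 0.0469
```

```bash
python3 rec.py; python3 look.py side s20 150 440 130 400 2; python3 - <<'E'
from keyfit import *
from bench import workorder
a=np.load("s19.npz")["frame"].astype(int);f=np.load("s20.npz");b=f["frame"].astype(int)
print('tray region diff',np.abs(a-b)[310:385,300:365].mean())
P=cloud(f)
m=(np.linalg.norm(P[...,:2]-LOCK[:2],axis=-1)<.013)&(P[...,2]>.12)&(P[...,2]<.155);print('plunger top',np.median(P[m][:,2]))
w=(P[...,2]>.15)&(P[...,0]>.68)&(P[...,0]<.85)&(abs(P[...,1]+.04)<.17);print('lid pts',w.sum(),np.nanmax(P[...,2][w]) if w.any() else None)
E
```

```text
43.525 [-1.1387  0.3646  1.4051  2.0426 -0.4154  1.0749 -1.0553] [ 0.4732 -0.0494  0.2519] [-3.137e+00 -8.400e-02 -1.000e-03] F [-0.5  0.5  0.6] M [-0.    0.01  0.03] w 0.0469
tray region diff 4.788991452991453
plunger top 0.14434995868072031
lid pts 27 0.2379004451998853
```

View pics/s20.png

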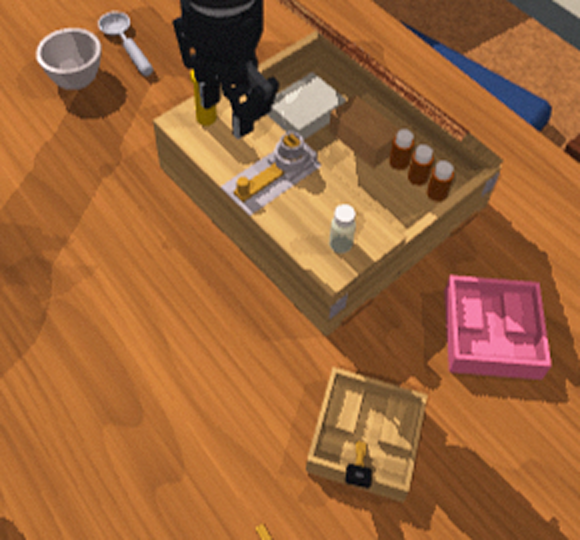

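The picture shows the lid up and the knob drawn to the front at (243,187). The plunger is raised with its slot home at (292,143). The key leans in the wooden tray with its bow at (358,475), and the bystanders are in place.

```bash
python3 -c "
from bench import workorder
print(workorder.hand_in())"
```

```text
the job is handed in; nothing more can be done
None
```

I completed the whole sequence and handed it in at about 43.6 s of the 72 s. No verdict was reported.

**What I did**
- **Key:** I picked it from the wooden tray, leaned it on the tray's rim and regrasped it at a smaller angle so it could stand upright. The first push landed on the plunger's face (24 N). I shifted about 2 mm and it went in fully.
- **Lock:** I turned the key clockwise to its stop, let it up 9 mm with the plunger, and turned it back until it met the home stop. Then I withdrew it and leaned it back in its tray with the bow outside.
- **Bolt:** I gripped the knob and drew it back until it met its stop. The top opened by itself and I backed the hand away.

**Last checks**
- **Plunger:** its top is at about 144.3 mm, against 136 mm when locked, and the keyway slot looks home.
- **Bolt:** the knob has moved about 30 mm.
- **Top:** it is fully raised, with its front edge at about 0.238 m.
- **Key:** it is leaning in the wooden tray. By calculation, its middle is about 38 mm above the tray's underside.
- **Bystanders:** the mortar, vial, tube and spoon look unmoved, and the contact force is about zero.

**Checks that disagreed**
- **Cameras:** the top and side cameras differed by 2–3 mm on the sideways position of key and lock. Contact decided it.
- **Gripper:** its width read about 2.5 mm under the true size on both the key and the knob.
- **Stops:** I judged the plug's two stops from small torque changes, not from a direct reading. The pictures afterwards agree with the result.

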